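# Press a lens pack in the ratchet bench press

### The arm

A 6-joint arm with a two-finger parallel gripper is mounted at the origin on a cart in front of the work surface, level with it; the furniture and walls round the work are solid. World frame = base frame: x ahead of the robot, y to its left, z up, the work surface at z = 0. Lengths are in m, angles in degrees, forces in N, time in s.
With the tool pointing down it reaches from about 0.325 to 0.85 m from the base axis. Payload 4.4 kg.
Tool frame: the origin (TCP) lies midway between the tips of the shut fingers; the grasp point (between the pads) lies 19 mm behind it; z points along the fingers, y is the direction in which the jaws open and shut (so a half turn about z gives the same grasp; the last joint's range is limited). The gripper opens to 94 mm and grips with 3 to 60 N. Pads are 16 mm wide; open, the fingers measure 119 mm over their backs; the gripper's body (75 mm by 177 mm) begins 78 mm behind the grasp point.
Start: joints at [57.955, 11.837, 88.321, -0, 79.842, -8.623], TCP at [0.229, 0.528, 0.181] pointing down, gripper open.
Joint ranges: [-156.59, 156.59], [-49.26, 127.26], [12.9, 141.05], [-63.56, 243.56], [4.71, 150.69], [-161.64, 161.64]. Speed limits (degrees/s): [159.86, 159.86, 180, 180, 180, 180].

### API

Orientations are given as [roll, pitch, yaw] about the fixed x, y, z axes, in that order (R = Rz(yaw) Ry(pitch) Rx(roll)).
In Python, from plant import monitor, viewer, ticket gives the robot as it stands.
- The arm moves only by the tool send_rows, never from a script. Its argument "plan" is a list of rows, each an object with "fingers": the finger opening in cm, from 0 to 9.4; "xyz": the shift along the tool's x, y, z in cm, a list of three; "twist": the turn about the tool's z in degrees. In form: [{"fingers": fingers, "xyz": [tx, ty, tz], "twist": twist}, ...]. A call has 1 to 5 rows; each row is the pose to reach, as a shift and turn from the pose commanded when the call began, along the tool's axes at that moment; what a row does not reach only later rows make up. A row lasts 1/10 s, in which the tool goes at most 50 mm and 8.59 degrees, less where a joint would pass 70% of its speed; a pose out of reach is approached as far as the arm can. A call with a gripper value outside its range is refused whole. The fingers move at their own pace and stop on an object; "force" is the grip in N (left out, the last holds). Time passes only in rows, so rows that repeat a pose let the fingers close. It gives the time, the measured TCP pose, the force and the opening at its end, in the units of the state.
- monitor.read_state(): the state, without advancing time (a new reading comes with each control period).
- viewer.capture(name): name is "scene" or "side" or "wrist"; returns the picture (384x512x3 uint8, blue, green, red); there is no depth.
- viewer.camera_model(name): a dict with "fov_y" (degrees; the focal length in pixels is half the picture's height over the tangent of half this angle, whatever the lens; pixels are square), "cx", "cy" (the principal point, pixels), "dist_coeffs" ([k1, k2, p1, p2, k3] as OpenCV has them; the pictures are not rectified), "R" (3x3) and "t" (3): a world point X has camera coordinates R X + t. Camera axes: x right, y down, z forward; pixel columns grow to the right and rows downward; lengths in m; the calibration is good to about 2 mm. A picture is of the moment at which its call begins: read the wrist's pose just before it. camera_model takes no time and is no camera call; for the wrist camera it gives the pose at the moment of the call.
- ticket.job_done(): hands the job in, once; it reports no verdict.
The state is a dict: "t": time; "joints": joint angles; "joint_vel": joint speeds; "tau": joint torques, N m; "tcp_pos": TCP position; "ee_rot": TCP orientation; "wrist_force": force on the tool from outside, world axes, zero at the start; "torque": the same for the moment, N m; "opening": finger opening in m.
Only numpy, scipy, OpenCV 4.12 (cv2) and the standard library are available. Lean on these libraries where they do the work, as an engineer would, in place of code of your own. Each camera call takes 0.05 s, during which the arm holds its last target.

### The job

Slide the bench press's transport lock fully to its unlocked end, then stand the lens pack upright in the trough in build order from the fixed end block: the spacer frame first, against the block, then every glass blank cell there is, and the retaining-ring cell last. Squeeze the trigger in strokes until the jaw pad holds the whole pack firmly against the end block and stays so with the trigger let go. Then press the release tab until the jaw has sprung all the way back, leave the pack standing in the trough as it was pressed, slide the transport lock fully home again, and leave the flask, beaker and marker alone.

Things in the scene. Friction and masses are not known exactly. Their poses are not given: they have to be found in the camera images.
- press: the bench press, screwed down: grey base plate 415 (x) x 78 (y) x 6 mm. Origin on the bench; z up; it presses towards +x. Along its x, in mm: lock knob -190; bar housing -150 to -20 (56 wide, top at z 44) with trigger -115, fixed grip post -78, release tab -33; trough 10 to 170; end block 170 to 190.
- anvil: the fixed steel end block that closes the trough (20 x 50 mm, from z 6 to z 26). Its origin and axes are those of the press; its pressing face is at x = 170 mm there.
- jaw_pad: sprung rubber-faced pad at the front of the jaw, 44 mm wide, z 7 to 23 mm. With the jaw fully back its origin and axes are the press's and its face is at x = 15 mm there; it travels with the jaw along x. It gives up to 12 mm against a spring (2.4 N at first touch plus 0.6 N per mm), lagging behind the jaw by that much when pressing.
- trough_end (a point): point on the trough floor in the middle of the end block's face (press frame: 170, 0, 6 mm). The trough floor is at z 6 mm and 60 mm wide between low side walls, vertical to z 13, then flaring outward at 45 degrees to z 20 mm, 39 mm from the middle line.
- grip_post (a point): on the fixed black grip post (14 mm along x, 30 mm wide, from z 44 to z 96 mm), at its middle, 80 mm above the bench
- trigger_grip (a point): on the sprung black trigger (12 mm along x, 30 mm wide, top at z 96 mm), at its middle, 80 mm above the bench. Trigger and post measure 50 mm over their outer faces at rest, 32 mm fully squeezed; the squeeze is along the press's x, trigger towards post, and takes up to about 20 N.
- trigger (a joint): trigger travel in m: 0 at rest, 0.018 fully squeezed; springs back when let go. Each full stroke walks the jaw 12 mm forward (teeth of 6 mm, a catch holds what was gained); the first 5 mm are idle. Once the pad is loaded, a stroke gains less than a tooth and the jaw falls back to the same place.
- jaw (a joint): jaw travel in m along the press's +x, 0 fully back, at most 0.11. Held by the catch; a spring (about 4 N, up to 0.3 m/s) pulls it back to 0 while the release tab is held down and the trigger is at rest. With the transport lock on it can move only 3 mm.
- tab_top (a point): centre of the top of the release tab: ribbed steel plate 24 (x) x 28 (y) mm, 62 mm above the bench
- release_tab (a joint): release tab: 0 up, 0.006 m fully down (4.5 N); it bobs up to 3 mm as teeth pass; hold it down until the jaw is back
- lock_knob (a point): middle of the transport lock's black knob: 14 (x) x 24 (y) mm, from z 36 to z 66 mm, above an aluminium bridge whose top is at z 33 mm
- lock (a joint): transport lock, sliding along the press's +y: 0 unlocked (end stop), 0.030 m fully locked (end stop). About 1.5 N of friction; stays where it is left. It can be locked only with the jaw fully back (within 3 mm).
- spacer: the spacer frame: 22 mm thick upper part with an open square window and a plain flat top. Foot 26 (x) x 52 (y) x 14 mm; the upper part is 46 mm wide (y), up to 56 mm height: hold it across these 46 mm, above the foot. About 90 g, same front and back. Origin: centre of the underside; z up.
- blank_1: a glass blank cell, one of one to three alike (some may be absent): 12 mm thick upper part with a round glass lens blank in a black rim and a plain flat top. Foot 26 (x) x 52 (y) x 14 mm; the upper part is 46 mm wide (y), up to 56 mm height: hold it across these 46 mm, above the foot. About 90 g, same front and back. Origin: centre of the underside; z up.
- blank_2: a glass blank cell, one of one to three alike (some may be absent): 12 mm thick upper part with a round glass lens blank in a black rim and a plain flat top. Foot 26 (x) x 52 (y) x 14 mm; the upper part is 46 mm wide (y), up to 56 mm height: hold it across these 46 mm, above the foot. About 90 g, same front and back. Origin: centre of the underside; z up.
- blank_3: a glass blank cell, one of one to three alike (some may be absent): 12 mm thick upper part with a round glass lens blank in a black rim and a plain flat top. Foot 26 (x) x 52 (y) x 14 mm; the upper part is 46 mm wide (y), up to 56 mm height: hold it across these 46 mm, above the foot. About 90 g, same front and back. Origin: centre of the underside; z up.
- retainer: the retaining-ring cell: 12 mm thick upper part with a thick knurled steel ring (38 mm across, 25 mm long) in it and two steel studs (8 mm tall) on its top. Foot 26 (x) x 52 (y) x 14 mm; the upper part is 46 mm wide (y), up to 56 mm height: hold it across these 46 mm, above the foot. About 90 g, same front and back. Origin: centre of the underside; z up.
- flask: bystander: conical flask, 82 mm wide, 130 mm tall; origin under its middle
- beaker: bystander: small glass beaker, 52 mm wide, 60 mm tall; origin under its middle
- marker: bystander: black felt marker lying on the bench, 132 mm long, 14 mm thick
Not all that is in view belongs to the job. Leave any purple look-alike of the blank_1 alone.

How it is judged (in metres and radians):
On the way, in this order (a step that is already met when the one before it is completed fails the run):
1. the transport lock is slid to its unlocked end (value of joint lock below 0.005 m), for 0.2 s.
2. with the trigger let go, the jaw pad presses on the retaining-ring cell with over 4 N and the spacer presses on the end block, all cells standing in the trough in build order (contact force between jaw_pad and retainer above 4 N and contact force between spacer and anvil above 1.5 N and value of joint trigger below 0.005 m and x of spacer in the frame of press between 0.15 and 0.16 m and y of spacer in the frame of press between -0.006 and 0.006 m and z of spacer in the frame of press between 0.003 and 0.01 m and angle between each of spacer, blank_1, blank_2, blank_3, retainer's own z axis and vertical below 0.08 rad and x of blank_1 in the frame of press between 0.068 and 0.137 m and y of blank_1 in the frame of press between -0.006 and 0.006 m and z of blank_1 in the frame of press between 0.003 and 0.01 m and x of blank_2 in the frame of press between 0.068 and 0.137 m and y of blank_2 in the frame of press between -0.006 and 0.006 m and z of blank_2 in the frame of press between 0.003 and 0.01 m and x of blank_3 in the frame of press between 0.068 and 0.137 m and y of blank_3 in the frame of press between -0.006 and 0.006 m and z of blank_3 in the frame of press between 0.003 and 0.01 m and x of retainer in the frame of press between 0.042 and 0.112 m and y of retainer in the frame of press between -0.006 and 0.006 m and z of retainer in the frame of press between 0.003 and 0.01 m and ((x of retainer in the frame of press between 0.097 and 0.112 m and x of each of blank_1, blank_2, blank_3 in the frame of press above 0.122 m) or (x of retainer in the frame of press between 0.071 and 0.086 m and x of each of blank_1, blank_2, blank_3 in the frame of press above 0.096 m) or (x of retainer in the frame of press between 0.045 and 0.06 m and x of each of blank_1, blank_2, blank_3 in the frame of press above 0.07 m))), for 0.4 s.
3. the release tab has let the jaw spring fully back (value of joint jaw below 0.003 m and value of joint release_tab below 0.002 m), for 0.2 s.
At the end, for the whole second after the job is handed in: All present cells stand upright and still on the trough floor in build order, within 6 mm of its middle line: spacer within 7 mm of the end block, the others within about 7 mm of their places in the closed pack; jaw back (4 mm), trigger at rest, lock within 4 mm of its locked end (x of spacer in the frame of press between 0.15 and 0.16 m and y of spacer in the frame of press between -0.006 and 0.006 m and z of spacer in the frame of press between 0.003 and 0.01 m and angle between each of spacer, blank_1, blank_2, blank_3, retainer's own z axis and vertical below 0.08 rad and x of blank_1 in the frame of press between 0.068 and 0.137 m and y of blank_1 in the frame of press between -0.006 and 0.006 m and z of blank_1 in the frame of press between 0.003 and 0.01 m and x of blank_2 in the frame of press between 0.068 and 0.137 m and y of blank_2 in the frame of press between -0.006 and 0.006 m and z of blank_2 in the frame of press between 0.003 and 0.01 m and x of blank_3 in the frame of press between 0.068 and 0.137 m and y of blank_3 in the frame of press between -0.006 and 0.006 m and z of blank_3 in the frame of press between 0.003 and 0.01 m and x of retainer in the frame of press between 0.042 and 0.112 m and y of retainer in the frame of press between -0.006 and 0.006 m and z of retainer in the frame of press between 0.003 and 0.01 m and ((x of retainer in the frame of press between 0.097 and 0.112 m and x of each of blank_1, blank_2, blank_3 in the frame of press above 0.122 m) or (x of retainer in the frame of press between 0.071 and 0.086 m and x of each of blank_1, blank_2, blank_3 in the frame of press above 0.096 m) or (x of retainer in the frame of press between 0.045 and 0.06 m and x of each of blank_1, blank_2, blank_3 in the frame of press above 0.07 m)) and linear speed of each of spacer, blank_1, blank_2, blank_3, retainer below 0.02 m/s and value of joint each of jaw, trigger below 0.004 m and value of joint lock above 0.026 m); the robot touches nothing.
It fails at once if the flask, beaker or marker is shoved over 5 cm, or the flask or beaker tipped over (distance of any of flask, beaker, marker from where it was at the start of the episode above 0.05 m or angle between any of flask, beaker's own z axis and vertical above 0.6 rad).
It fails at once if a cell falls off the bench (height (world z) of any of spacer, blank_1, blank_2, blank_3, retainer below -0.05 m).
Of blank_1, blank_2, blank_3 only 1 to 3 are there at a start; the rules pass over those that are not, and their reading is None.
At some moment in a run one of spacer, blank_1, blank_2, blank_3, retainer may be knocked a few centimetres aside while the robot is not near it.
Once in a run the grip may slacken for a moment while it holds something.
It also fails if it takes over 210 s, if anything falls off the work surface, if the arm or the gripper's body presses on something with over 40 N, if the wrist force passes 120 N, or if a joint passes its speed limit or range.

## Working session

There is one attempt and no reset: what is moved stays moved. The work goes in short steps, Python scripts to look and compute and a tool call to move; the robot and the scene stay as the last step left them, time stands still between calls to the robot, and variables do not carry over. Pictures are saved under pics/ and viewed, and the job is handed in when it is done.

Besides the shell and the picture viewer there is one more tool, called after "Call:" by a JSON object that holds its "op" and its "data". send_rows: Moves the arm, as the interface text tells. Its arguments: {"type":"object","properties":{"plan":{"type":"array","items":{"type":"object","properties":{"fingers":{"type":"number"},"xyz":{"type":"array","items":{"type":"number"}},"twist":{"type":"number"}}}},"force":{"type":"number"}},"required":["plan"]}

```bash
ls; mkdir -p pics; python3 - <<'E'
from plant import monitor, viewer, ticket
import cv2
s=monitor.read_state(); print(s)
for n in ["scene","side","wrist"]:
    im=viewer.capture(n); cv2.imwrite(f"pics/a_{n}.png",im); m=viewer.camera_model(n); print(n,m)
E
```

```text
pics
{'t': 0.0, 'joints': array([ 5.79540730e+01,  1.18855796e+01,  8.84037033e+01, -1.19759885e-03,
        7.98418145e+01, -8.62391108e+00]), 'joint_vel': array([-0.04971698,  0.00121356, -0.06284236,  0.02865647,  0.04040483,
        0.06753568]), 'tau': array([ 1.06564221e-03, -3.70891500e+01, -2.81411844e+01,  6.98554586e-02,
        3.63066676e-02, -1.33853810e-04]), 'tcp_pos': array([0.22812506, 0.52686979, 0.17958678]), 'ee_rot': array([-1.79870208e+02, -1.84927519e-02,  1.56578176e+02]), 'wrist_force': array([-0.97221276, -0.34667311, -0.1353363 ]), 'torque': array([ 0.00261459,  0.00251691, -0.05550592]), 'opening': 0.0936975041787959}
scene {'fov_y': 43.67187337389135, 'cx': 255.35973009191656, 'cy': 198.04962882339493, 'dist_coeffs': array([-0.04764517,  0.        ,  0.        ,  0.        ,  0.        ]), 'R': array([[ 0.90087105, -0.4340604 ,  0.00478751],
       [-0.29155388, -0.61320316, -0.73415136],
       [ 0.32160175,  0.65997988, -0.67896897]]), 't': array([-0.38416362,  0.25874717,  1.04534706])}
side {'fov_y': 53.71893895770452, 'cx': 253.610517354384, 'cy': 197.14523678726883, 'dist_coeffs': array([-0.10731223,  0.        ,  0.        ,  0.        ,  0.        ]), 'R': array([[-0.99350822,  0.11185947, -0.02070921],
       [ 0.06408926,  0.39995696, -0.91429043],
       [-0.09398925, -0.9096823 , -0.40452952]]), 't': array([0.49379059, 0.02302942, 1.11794537])}
wrist {'fov_y': 64.35521393194338, 'cx': 253.8799456209099, 'cy': 191.29882862312851, 'dist_coeffs': array([0.00304857, 0.        , 0.        , 0.        , 0.        ]), 'R': array([[ 0.39700312,  0.9178161 , -0.00146142],
       [ 0.89386002, -0.38627847,  0.22760317],
       [ 0.20833334, -0.09166548, -0.97375287]]), 't': array([-0.5737957 , -0.02441337,  0.39017365])}
```

View pics/a_scene.png

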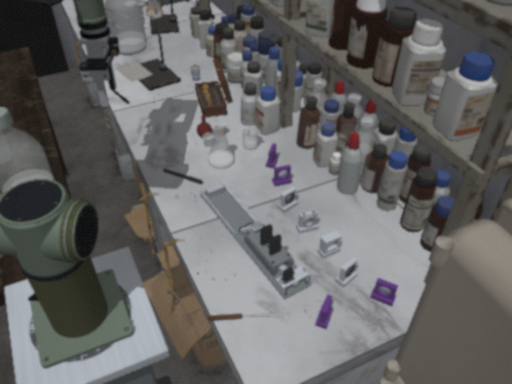

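View pics/a_side.png

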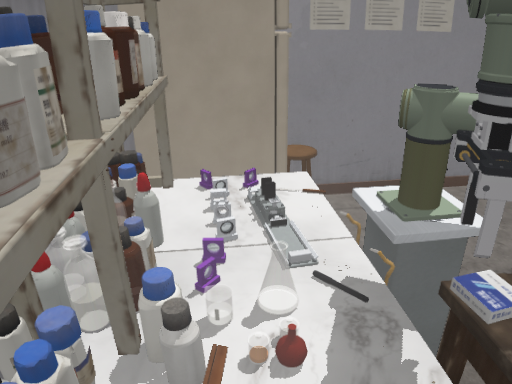

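View pics/a_wrist.png

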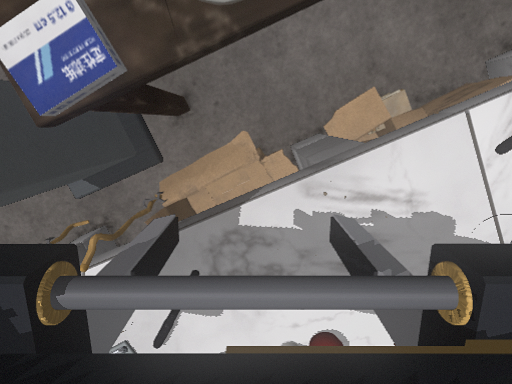

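```bash
python3 - <<'E'
import cv2
a=cv2.imread("pics/a_scene.png"); c=a[140:340,190:410]; cv2.imwrite("pics/b1.png",cv2.resize(c,(792,720)[:2] and (660,600),interpolation=cv2.INTER_CUBIC))
a=cv2.imread("pics/a_side.png"); c=a[160:300,180:340]; cv2.imwrite("pics/b2.png",cv2.resize(c,(640,560),interpolation=cv2.INTER_CUBIC))
E
```

```text
(no output)
```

View pics/b1.png

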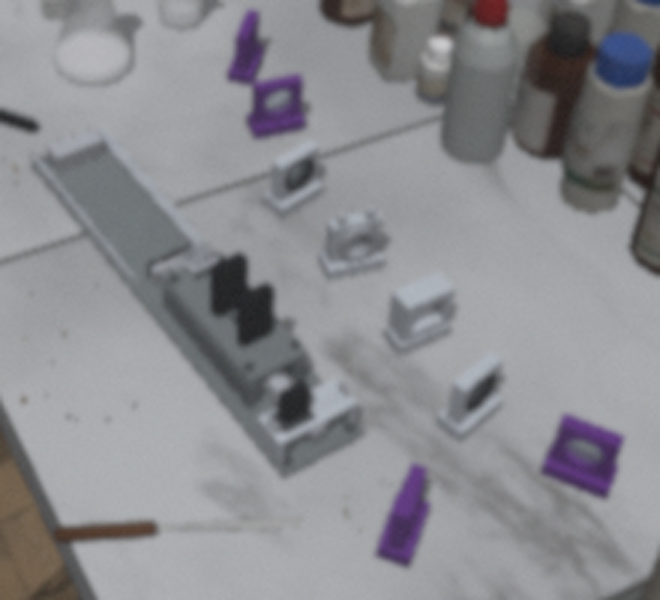

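View pics/b2.png

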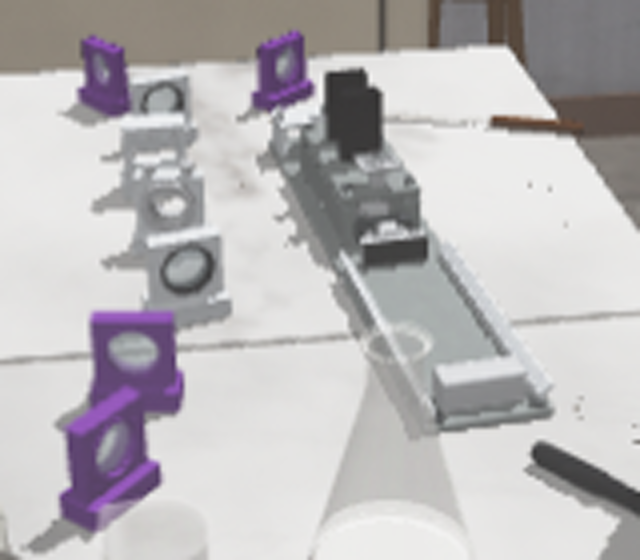

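```bash
cat > h.py <<'E'
import numpy as np, cv2
from scipy.optimize import least_squares
def K(m,h=384):
    f=h/2/np.tan(np.radians(m["fov_y"])/2); return np.array([[f,0,m["cx"]],[0,f,m["cy"]],[0,0,1.]])
def proj(m,X):
    X=np.atleast_2d(np.asarray(X,float)); rv,_=cv2.Rodrigues(np.array(m["R"]))
    return cv2.projectPoints(X.reshape(-1,1,3),rv,np.array(m["t"],float),K(m),np.array(m["dist_coeffs"],float))[0].reshape(-1,2)
def back(m,uv,z):
    uv=np.atleast_2d(np.asarray(uv,float)); n=cv2.undistortPoints(uv.reshape(-1,1,2),K(m),np.array(m["dist_coeffs"],float)).reshape(-1,2)
    R=np.array(m["R"]);t=np.array(m["t"]); C=-R.T@t
    d=np.c_[n,np.ones(len(n))]@R
    s=(np.asarray(z)-C[2])/d[:,2]; return C+d*s[:,None]
def T(p,X):
    X=np.atleast_2d(np.asarray(X,float)); c,s=np.cos(p[2]),np.sin(p[2])
    return np.c_[p[0]+c*X[:,0]-s*X[:,1],p[1]+s*X[:,0]+c*X[:,1],X[:,2]]
def fit(obs,p0):
    # obs: list of (model, [pts mm], [uv])
    f=lambda p: np.concatenate([(proj(m,T(p,np.array(P)/1000.))-np.array(U)).ravel() for m,P,U in obs])
    r=least_squares(f,p0,loss='soft_l1'); return r.x,f(r.x).reshape(-1,2)
def save(im,name,box,scale):
    x0,y0,x1,y1=box; c=im[y0:y1,x0:x1]; cv2.imwrite(name,cv2.resize(c,None,fx=scale,fy=scale,interpolation=cv2.INTER_CUBIC))
E
python3 - <<'E'
from h import *
from plant import viewer
a=viewer.camera_model("scene"); 
o=lambda L:[(190+u/3,140+v/3) for u,v in L]
L=[(80,150),(292,400),(230,285),(255,315)]
print(back(a,o(L),[.026,.066,.08,.08]))
print("cells"); print(back(a,o([(293,195),(353,258),(420,335),(472,415)]),[.007]*4))
print("purple",back(a,o([(245,65),(278,120),(580,465),(400,545)]),[.01]*4))
print("bystanders",back(a,o([(93,60),(180,15),(10,120)]),[.0]*3))
E
```

```text
[[ 0.4183934   0.22787513  0.026     ]
 [ 0.43877526 -0.13563172  0.066     ]
 [ 0.44320342 -0.02506198  0.08      ]
 [ 0.44642152 -0.06103149  0.08      ]]
cells
[[ 0.57605927  0.10898002  0.007     ]
 [ 0.58513066  0.01731103  0.007     ]
 [ 0.59053231 -0.08221595  0.007     ]
 [ 0.58322083 -0.16965616  0.007     ]]
purple [[ 0.62111312  0.29192238  0.01      ]
 [ 0.61111709  0.20356938  0.01      ]
 [ 0.62887231 -0.24665373  0.01      ]
 [ 0.46968564 -0.2470331   0.01      ]]
bystanders [[0.49203647 0.37612704 0.        ]
 [0.6039458  0.40730721 0.        ]
 [0.38388156 0.32446769 0.        ]]
```

```bash
cat >> h.py <<'E'
from scipy.spatial.transform import Rotation as Ro
def go(x,y,z,yaw=None,fr=None):
    from plant import monitor
    s=monitor.read_state(); p=s["tcp_pos"]; R=Ro.from_euler('xyz',s["ee_rot"],degrees=True).as_matrix()
    d=R.T@(np.array([x,y,z])-p)*100
    y0=s["ee_rot"][2]; tw=0 if yaw is None else -((yaw-y0+180)%360-180)
    print("t%.2f"%s["t"],"tcp",np.round(p,4),"yaw %.2f"%y0,"op %.4f"%s["opening"],"F",np.round(s["wrist_force"],1),"-> shift",np.round(d,2),"twist %.2f"%tw,"rows>=%.1f"%max(np.linalg.norm(d)/5,abs(tw)/8.59))
E
python3 -c "
from h import *
go(.47,-.05,.32,94)"
```

```text
t0.15 tcp [0.2282 0.527  0.1799] yaw 156.58 op 0.0939 F [-0.2  0.   0.6] -> shift [-45.12 -43.36 -13.95] twist 62.58 rows>=12.8
```

Call:
{"op": "send_rows", "data": {"plan": [{"fingers":9.4,"xyz":[0,0,-5],"twist":0},{"fingers":9.4,"xyz":[-2,-2,-9.5],"twist":8},{"fingers":9.4,"xyz":[-5,-5,-11],"twist":16},{"fingers":9.4,"xyz":[-8.5,-8.3,-12],"twist":24},{"fingers":9.4,"xyz":[-12,-11.5,-13],"twist":32}]}}

```text
t: 0.65
tcp_pos: [0.2932, 0.373, 0.3115]
ee_rot: [179.9, 0.0, 124.3]
wrist_force: [0.4, -0.8, -0.1]
opening: 0.0938
```

```bash
python3 -c "
from h import *
go(.47,-.05,.32,94)"
```

```text
t0.65 tcp [0.2932 0.373  0.3115] yaw 124.33 op 0.0938 F [ 0.4 -0.8 -0.1] -> shift [-44.91  -9.25  -0.85] twist 30.33 rows>=9.2
```

Call:
{"op": "send_rows", "data": {"plan": [{"fingers":9.4,"xyz":[-4.9,-1,0],"twist":7},{"fingers":9.4,"xyz":[-9.8,-2,0],"twist":14},{"fingers":9.4,"xyz":[-14.6,-3,0],"twist":22},{"fingers":9.4,"xyz":[-19.5,-4,-0.5],"twist":30},{"fingers":9.4,"xyz":[-24.3,-5,-0.8],"twist":30.3}]}}

```text
t: 1.15
tcp_pos: [0.3899, 0.1441, 0.3189]
ee_rot: [180.0, -0.0, 94.2]
wrist_force: [0.1, 0.3, 0.5]
opening: 0.0943
```

```bash
python3 -c "
from h import *
go(.47,-.05,.32,94)"
```

```text
t1.15 tcp [0.3899 0.1441 0.3189] yaw 94.15 op 0.0943 F [0.1 0.3 0.5] -> shift [-19.94   6.58  -0.11] twist 0.15 rows>=4.2
```

Call:
{"op": "send_rows", "data": {"plan": [{"fingers":9.4,"xyz":[-4.5,2,0],"twist":0},{"fingers":9.4,"xyz":[-9,4,0],"twist":0},{"fingers":9.4,"xyz":[-13.5,6,0],"twist":0},{"fingers":9.4,"xyz":[-18,7,0],"twist":0},{"fingers":9.4,"xyz":[-20,7,0],"twist":0}]}}

```text
t: 1.65
tcp_pos: [0.475, -0.0518, 0.3178]
ee_rot: [-179.9, 0.0, 94.1]
wrist_force: [0.2, 0.2, 0.5]
opening: 0.094
```

```bash
python3 -c "
from h import *
from plant import viewer
import pickle
go(.47,-.05,.32,94)
m=viewer.camera_model('wrist');im=viewer.capture('wrist');pickle.dump((m,im),open('w1.pkl','wb'));cv2.imwrite('pics/w1.png',cv2.resize(im,None,fx=1.5,fy=1.5,interpolation=cv2.INTER_CUBIC))"
```

```text
t1.65 tcp [ 0.475  -0.0518  0.3178] yaw 94.06 op 0.0940 F [0.2 0.2 0.5] -> shift [ 0.22 -0.49 -0.22] twist 0.06 rows>=0.1
```

View pics/w1.png

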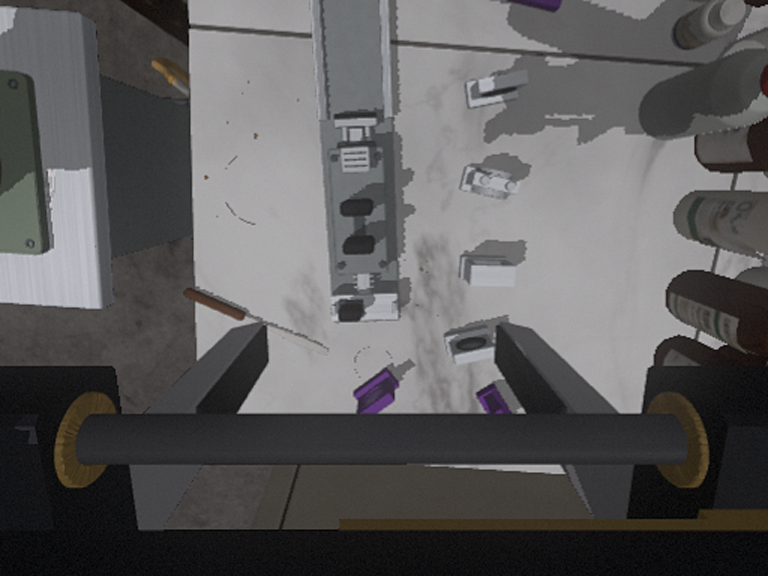

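```bash
python3 -c "
from h import *
import pickle
m,im=pickle.load(open('w1.pkl','rb'))
save(im,'pics/w1a.png',(200,60,280,225),3.6)
save(im,'pics/w1b.png',(285,30,365,255),2.6)
"
python3 - <<'E'
import cv2,numpy as np
a=cv2.imread('pics/w1a.png');b=cv2.imread('pics/w1b.png');h=max(a.shape[0],b.shape[0])
a=cv2.copyMakeBorder(a,0,h-a.shape[0],0,0,0);b=cv2.copyMakeBorder(b,0,h-b.shape[0],0,0,0);print(a.shape,b.shape)
cv2.imwrite('pics/w1c.png',np.hstack([a,b]))
E
```

```text
(594, 288, 3) (594, 208, 3)
```

View pics/w1c.png

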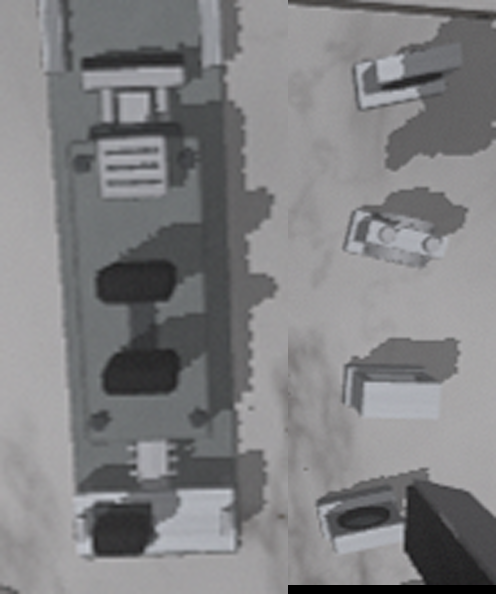

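```bash
cat > f1.py <<'E'
from h import *
import pickle
m,im=pickle.load(open('w1.pkl','rb'))
o=lambda L:[(200+u/3.6,60+v/3.6) for u,v in L]
P=[(-21,14,62),(-21,-14,62),(-45,-14,62),(-45,14,62),(-78,0,96),(-115,0,96),(15,22,23),(15,-22,23)]
U=o([(99,138),(165,135),(166,196),(99,199),(136,279),(142,369),(83,62),(184,60)])
p,r=fit([(m,P,U)],[.43,.045,1.6]);print(p,np.degrees(p[2]));print(np.round(r,1))
np.save('press.npy',p)
# knob position
K_=back(m,o([(121,528)]),[.066]);c,s=np.cos(p[2]),np.sin(p[2])
d=K_[0,:2]-p[:2];print("knob press frame",c*d[0]+s*d[1],-s*d[0]+c*d[1])
big=cv2.resize(im,None,fx=3,fy=3,interpolation=cv2.INTER_CUBIC)
for X,w,z in [((-150,-20),28,44),((10,170),30,6),((170,190),25,26),((-197,-183),12,66),((-45,-21),14,62),((-212.5,202.5),39,6),((-85,-71),15,96),((-121,-109),15,96)]:
    q=proj(m,T(p,np.array([(X[0],w,z),(X[1],w,z),(X[1],-w,z),(X[0],-w,z)])/1000.))
    cv2.polylines(big,[np.int32(q*3+1)],True,(0,0,255),1)
cv2.imwrite('pics/o1.png',big[0:750,560:900][::1])
E
python3 f1.py
```

```text
[0.44058586 0.06314102 1.68664757] 96.63778740176198
[[-0.5 -0.1]
 [ 0.5 -0.2]
 [ 1.   0. ]
 [ 0.5  0.1]
 [-0.2  1.6]
 [-0.4  3.2]
 [-0.6 -1.3]
 [-0.1 -2.1]]
knob press frame -0.1830281639797124 0.013786147774479713
```

View pics/o1.png

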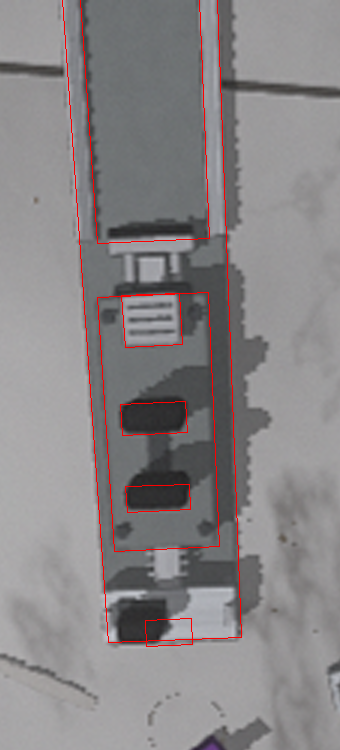

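```bash
cat >> h.py <<'E'
def pw(x,y,z): # press mm -> world
    return T(np.load('press.npy'),[(x/1000,y/1000,z/1000)])[0]
def gop(x,y,z,dyaw=0):
    p=np.load('press.npy'); w=pw(x,y,z); print("target",np.round(w,4)); go(*w,np.degrees(p[2])+dyaw)
E
python3 -c "
from h import *
gop(-190,13.8,110);gop(-190,13.8,40)"
```

```text
target [ 0.4488 -0.1272  0.11  ]
t1.70 tcp [ 0.4747 -0.0533  0.3177] yaw 93.97 op 0.0942 F [ 0.4 -0.8  0.2] -> shift [-7.14 -3.05 20.8 ] twist -2.67 rows>=4.4
target [ 0.4488 -0.1272  0.04  ]
t1.70 tcp [ 0.4747 -0.0533  0.3177] yaw 93.97 op 0.0942 F [ 0.4 -0.8  0.2] -> shift [-7.13 -3.04 27.8 ] twist -2.67 rows>=5.8
```

Call:
{"op": "send_rows", "data": {"plan": [{"fingers":6,"xyz":[-2,-1,4.5],"twist":-2.7},{"fingers":6,"xyz":[-4,-2,9],"twist":-2.7},{"fingers":6,"xyz":[-6,-3,13.3],"twist":-2.7},{"fingers":6,"xyz":[-7.1,-3,18],"twist":-2.7},{"fingers":6,"xyz":[-7.1,-3,20.8],"twist":-2.7}]}}

```text
t: 2.2
tcp_pos: [0.4471, -0.1209, 0.1071]
ee_rot: [-179.8, -0.1, 96.9]
wrist_force: [-0.0, 0.5, -1.0]
opening: 0.0611
```

```bash
python3 -c "
from h import *
from plant import viewer
import pickle
for i in range(3): gop(-190,13.8,40)
m=viewer.camera_model('wrist');im=viewer.capture('wrist');pickle.dump((m,im),open('w2.pkl','wb'));cv2.imwrite('pics/w2.png',cv2.resize(im,None,fx=1.5,fy=1.5,interpolation=cv2.INTER_CUBIC))
gop(-190,13.8,40)
print(proj(m,[pw(-190,13.8,66)]))"
```

```text
target [ 0.4488 -0.1272  0.04  ]
t2.20 tcp [ 0.4471 -0.1209  0.1071] yaw 96.88 op 0.0611 F [-0.   0.5 -1. ] -> shift [-0.66  0.12  6.7 ] twist 0.24 rows>=1.3
target [ 0.4488 -0.1272  0.04  ]
t2.20 tcp [ 0.4471 -0.1209  0.1071] yaw 96.88 op 0.0611 F [-0.   0.5 -1. ] -> shift [-0.66  0.12  6.7 ] twist 0.24 rows>=1.3
target [ 0.4488 -0.1272  0.04  ]
t2.20 tcp [ 0.4471 -0.1209  0.1071] yaw 96.88 op 0.0611 F [-0.   0.5 -1. ] -> shift [-0.66  0.12  6.7 ] twist 0.24 rows>=1.3
target [ 0.4488 -0.1272  0.04  ]
t2.25 tcp [ 0.4441 -0.119   0.1033] yaw 96.90 op 0.0602 F [-1.6 -0.2 -1.9] -> shift [-0.91  0.44  6.31] twist 0.26 rows>=1.3
[[255.05120333 207.80418374]]
```

View pics/w2.png

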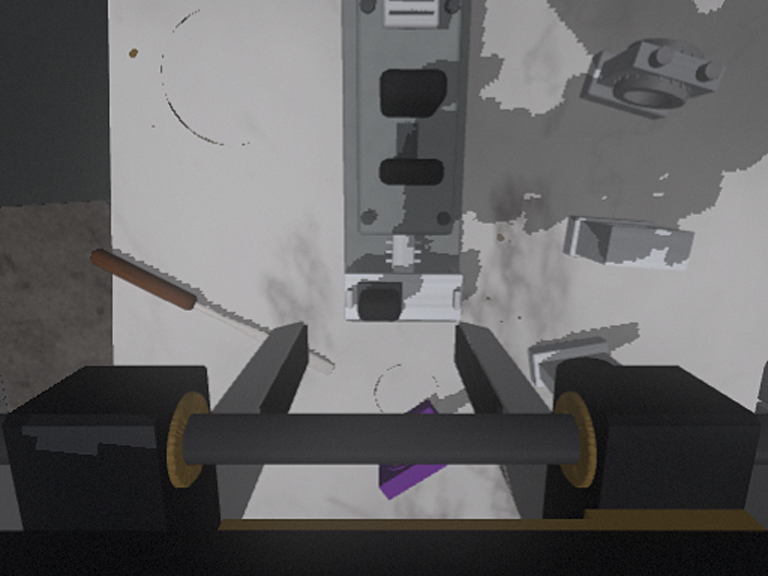

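Call:
{"op": "send_rows", "data": {"plan": [{"fingers":6,"xyz":[0,0,2],"twist":0},{"fingers":6,"xyz":[0,0,4],"twist":0},{"fingers":6,"xyz":[0,0,4],"twist":0},{"fingers":6,"xyz":[0,0,4],"twist":0}]}}

```text
t: 2.65
tcp_pos: [0.4502, -0.121, 0.0715]
ee_rot: [180.0, 0.0, 97.0]
wrist_force: [-0.6, 0.2, 0.8]
opening: 0.06
```

```bash
python3 -c "
from h import *
from plant import viewer
import pickle
for i in range(1): gop(-190,13.8,41)
m=viewer.camera_model('wrist');im=viewer.capture('wrist');pickle.dump((m,im),open('w2.pkl','wb'));cv2.imwrite('pics/w3.png',cv2.resize(im,None,fx=1.5,fy=1.5,interpolation=cv2.INTER_CUBIC))
gop(-190,13.8,41)
print(proj(m,[pw(-190,13.8,66)]))"
```

```text
target [ 0.4488 -0.1272  0.041 ]
t2.65 tcp [ 0.4502 -0.121   0.0715] yaw 97.01 op 0.0600 F [-0.6  0.2  0.8] -> shift [-0.6  -0.21  3.05] twist 0.38 rows>=0.6
target [ 0.4488 -0.1272  0.041 ]
t2.70 tcp [ 0.4509 -0.1214  0.0722] yaw 97.01 op 0.0603 F [ 0.1 -0.4  0.6] -> shift [-0.55 -0.28  3.12] twist 0.37 rows>=0.6
[[250.73575418 220.83768368]]
```

View pics/w3.png

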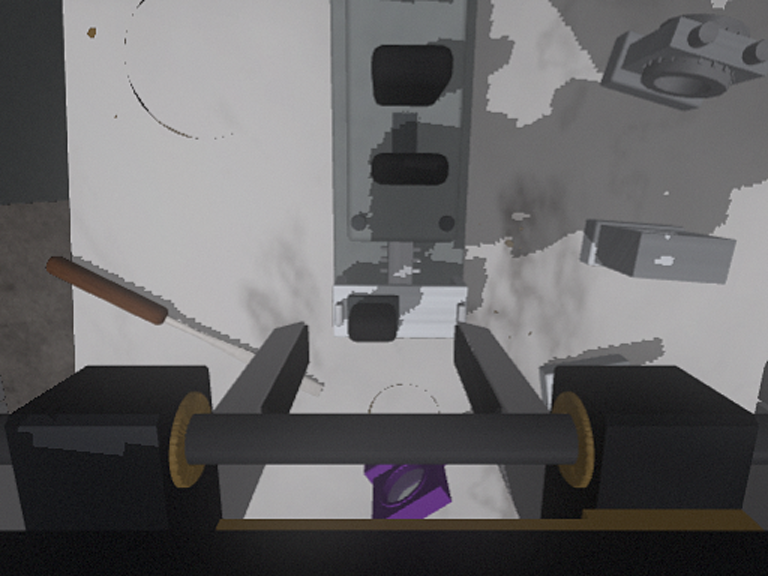

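Call:
{"op": "send_rows", "data": {"plan": [{"fingers":6,"xyz":[-0.4,-0.4,0],"twist":0},{"fingers":6,"xyz":[-0.4,-0.4,3],"twist":0},{"fingers":6,"xyz":[-0.4,-0.4,3],"twist":0}]}}

```text
t: 3.0
tcp_pos: [0.4441, -0.125, 0.0392]
ee_rot: [-179.8, -0.1, 97.0]
wrist_force: [-0.1, 0.4, -0.5]
opening: 0.0603
```

Call:
{"op": "send_rows", "data": {"plan": [{"fingers":2,"xyz":[0,0,0],"twist":0},{"fingers":2,"xyz":[0,0,0],"twist":0},{"fingers":2,"xyz":[0,0,0],"twist":0},{"fingers":2,"xyz":[0,0,0],"twist":0},{"fingers":2,"xyz":[0,0,0],"twist":0}], "force": 10}}

```text
t: 3.5
tcp_pos: [0.4466, -0.126, 0.0413]
ee_rot: [180.0, 0.0, 97.0]
wrist_force: [-0.6, -0.1, 0.7]
opening: 0.0231
```

Call:
{"op": "send_rows", "data": {"plan": [{"fingers":2,"xyz":[0,1,0],"twist":0},{"fingers":2,"xyz":[0,2,0],"twist":0},{"fingers":2,"xyz":[0,2.8,0],"twist":0},{"fingers":2,"xyz":[0,3.1,0],"twist":0},{"fingers":2,"xyz":[0,3.1,0],"twist":0}]}}

```text
t: 4.0
tcp_pos: [0.4775, -0.1224, 0.0413]
ee_rot: [-179.9, 0.0, 97.0]
wrist_force: [-3.7, -0.4, 7.8]
opening: 0.02
```

```bash
cat > cap.py <<'E'
from h import *
from plant import viewer
import pickle,sys
def cap(cam,name,box=None,scale=1.5):
    m=viewer.camera_model(cam);im=viewer.capture(cam);pickle.dump((m,im),open(name+'.pkl','wb'))
    if box is None: box=(0,0,512,384)
    save(im,'pics/'+name+'.png',box,scale)
    return m,im
if __name__=="__main__":
    b=[int(v) for v in sys.argv[3].split(',')] if len(sys.argv)>3 else None
    cap(sys.argv[1],sys.argv[2],b,float(sys.argv[4]) if len(sys.argv)>4 else 1.5)
E
python3 cap.py wrist w4; python3 cap.py scene s4 250,200,350,300 5
```

```text
(no output)
```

View pics/w4.png

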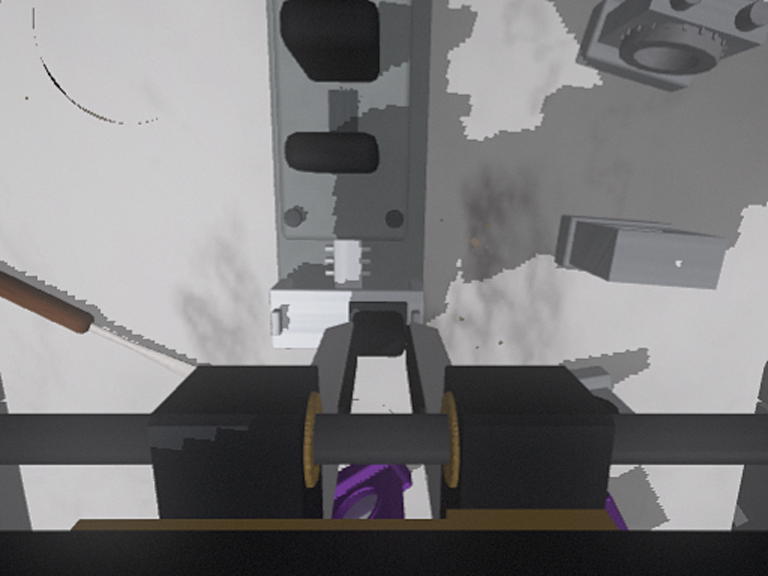

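View pics/s4.png

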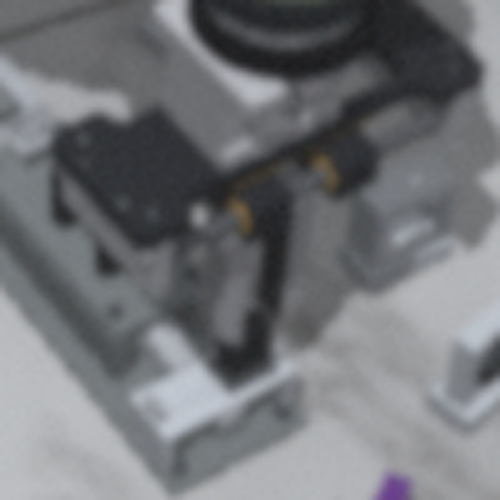

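Call:
{"op": "send_rows", "data": {"plan": [{"fingers":2,"xyz":[0,0.3,0],"twist":0},{"fingers":2,"xyz":[0,0.5,0],"twist":0},{"fingers":2,"xyz":[0,0.5,0],"twist":0}]}}

```text
t: 4.4
tcp_pos: [0.4804, -0.1217, 0.0411]
ee_rot: [-179.7, -0.0, 97.0]
wrist_force: [-6.8, -2.2, 10.4]
opening: 0.0198
```

Call:
{"op": "send_rows", "data": {"plan": [{"fingers":2,"xyz":[0,0,0],"twist":0},{"fingers":3.6,"xyz":[0,0,0],"twist":0},{"fingers":3.6,"xyz":[0,0,0],"twist":0},{"fingers":3.6,"xyz":[0,0,-4],"twist":0},{"fingers":6,"xyz":[0,0,-8],"twist":0}]}}

```text
t: 4.9
tcp_pos: [0.4805, -0.1205, 0.1195]
ee_rot: [-179.8, -0.2, 97.0]
wrist_force: [1.3, -0.6, 0.6]
opening: 0.0408
```

```bash
python3 cap.py wrist w5; python3 -c "
from h import *
go(.5,0,.25,96.6)"
```

```text
t4.95 tcp [ 0.4864 -0.123   0.1279] yaw 97.00 op 0.0450 F [2.4 0.1 3.6] -> shift [ 11.97   2.96 -12.25] twist 0.40 rows>=3.5
```

View pics/w5.png

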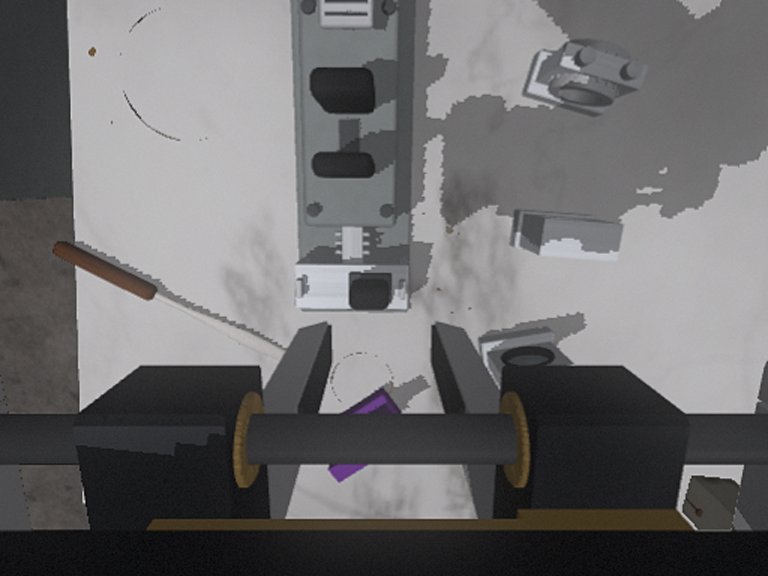

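```bash
python3 -c "
from h import *
go(.57,-.17,.2,96.6)"
```

```text
t4.95 tcp [ 0.4864 -0.123   0.1279] yaw 97.00 op 0.0450 F [2.4 0.1 3.6] -> shift [-5.73  7.79 -7.11] twist 0.40 rows>=2.4
```

Call:
{"op": "send_rows", "data": {"plan": [{"fingers":9,"xyz":[-1,2,-4],"twist":0},{"fingers":9,"xyz":[-3.5,5,-6],"twist":0},{"fingers":9,"xyz":[-5.7,7.8,-7.1],"twist":0},{"fingers":9,"xyz":[-5.7,7.8,-7.1],"twist":0},{"fingers":9,"xyz":[-5.7,7.8,-7.1],"twist":0}]}}

```text
t: 5.45
tcp_pos: [0.5662, -0.1684, 0.1904]
ee_rot: [-179.9, -0.1, 97.0]
wrist_force: [0.3, 0.1, -0.7]
opening: 0.0847
```

```bash
python3 cap.py wrist w6; python3 -c "
from h import *
go(.5,0,.25,96.6)"
```

```text
t5.50 tcp [ 0.5653 -0.1677  0.19  ] yaw 96.99 op 0.0878 F [ 0.5  0.8 -0. ] -> shift [17.45 -4.45 -5.96] twist 0.39 rows>=3.8
```

View pics/w6.png

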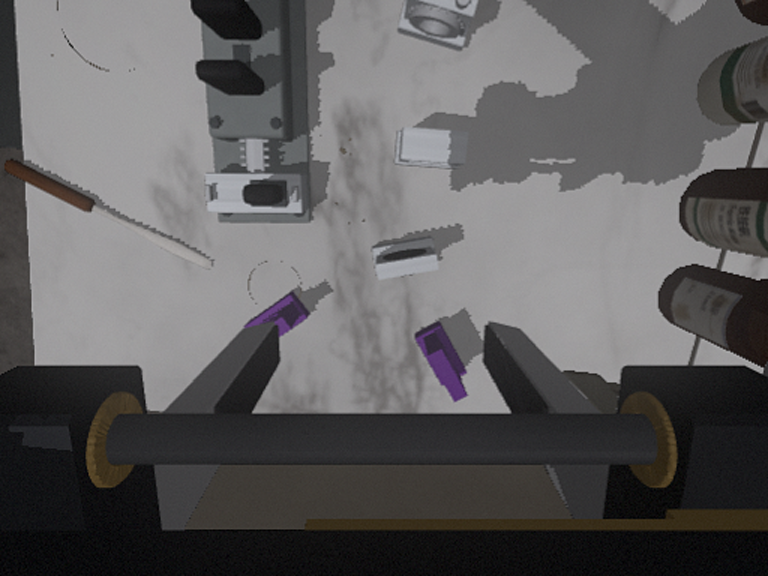

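```bash
python3 -c "
from h import *
import pickle
m,im=pickle.load(open('w6.pkl','rb'))
save(im,'pics/w6a.png',(240,75,330,195),5)"
```

```text
(no output)
```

View pics/w6a.png

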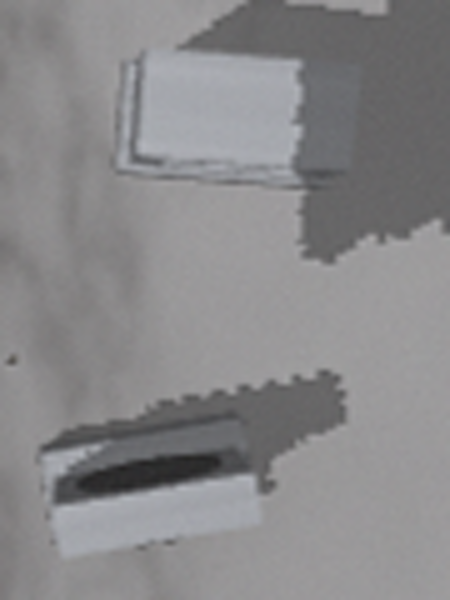

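```bash
cat >> h.py <<'E'
def cellfit(m,tp,uv,h=5.5,foot=[],p0=None):
    """tp half thickness; uv = top corners (+,+),(+,-),(-,-),(-,+) None allowed; foot list of ((x,y,z),uv)"""
    P=[];U=[]
    for (sx,sy),q in zip([(1,1),(1,-1),(-1,-1),(-1,1)],uv):
        if q is not None: P.append((sx*tp,sy*23,56));U.append(q)
    for a,q in foot: P.append(a);U.append(q)
    p,r=fit([(m,P,U)],p0 if p0 is not None else [.58,-.05,1.6])
    print("cell",np.round(p[:2],4),"yaw %.2f"%np.degrees(p[2]),"res",np.round(r,1).tolist()); return p
E
python3 - <<'E'
from h import *
import pickle
m,im=pickle.load(open('w6.pkl','rb'))
o=lambda L:[(240+u/5,75+v/5) for u,v in L]
p=cellfit(m,11,o([(148,47),(362,62),(352,173),(135,158)]),foot=list(zip([(-13,26,0),(13,26,0)],o([(117,172),(125,62)]))))
p=cellfit(m,6,o([(50,508),(256,474),(262,522),(63,558)]),foot=list(zip([(13,26,0),(13,-26,0)],o([(40,450),(240,413)]))))
# press check
big=cv2.resize(im,None,fx=3,fy=3,interpolation=cv2.INTER_CUBIC)
pp=np.load('press.npy')
for X,w,z in [((-150,-20),28,44),((-197,-183),12,66),((-212.5,202.5),39,6),((-121,-109),15,96)]:
    q=proj(m,T(pp,np.array([(X[0],w,z),(X[1],w,z),(X[1],-w,z),(X[0],-w,z)])/1000.))
    cv2.polylines(big,[np.int32(q*3+1)],True,(0,0,255),1)
cv2.imwrite('pics/o2.png',big[0:500,350:750])
go(.5,0,.2)
E
```

```text
cell [ 0.5934 -0.0753] yaw 92.77 res [[-0.3, 0.0], [0.3, 0.4], [-0.1, -0.3], [0.6, -0.6], [-0.2, 0.1], [-0.1, 0.3]]
cell [ 0.5859 -0.1649] yaw 107.07 res [[0.7, 0.1], [-0.2, -0.1], [0.2, 0.6], [-0.1, 0.4], [-0.0, -0.8], [-0.5, -0.4]]
t5.50 tcp [ 0.5653 -0.1677  0.19  ] yaw 96.99 op 0.0878 F [ 0.5  0.8 -0. ] -> shift [17.45 -4.44 -0.96] twist 0.00 rows>=3.6
```

View pics/o2.png

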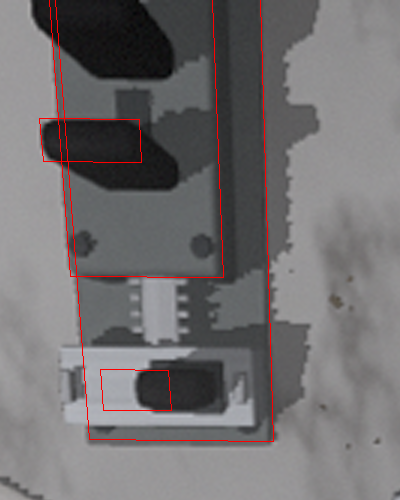

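```bash
python3 -c "
from h import *
go(.5934,-.0753,.022,92.8)"
```

```text
t5.50 tcp [ 0.5653 -0.1677  0.19  ] yaw 96.99 op 0.0878 F [ 0.5  0.8 -0. ] -> shift [ 8.8   3.96 16.8 ] twist 4.19 rows>=3.9
```

Call:
{"op": "send_rows", "data": {"plan": [{"fingers":8,"xyz":[4,2,2],"twist":4.2},{"fingers":8,"xyz":[7,3.6,5],"twist":4.2},{"fingers":8,"xyz":[8.8,4,8],"twist":4.2},{"fingers":8,"xyz":[8.8,4,8],"twist":4.2},{"fingers":8,"xyz":[8.8,4,8],"twist":4.2}]}}

```text
t: 6.0
tcp_pos: [0.5937, -0.0758, 0.1109]
ee_rot: [-179.8, -0.0, 92.9]
wrist_force: [-0.5, 0.3, -0.4]
opening: 0.0801
```

```bash
python3 cap.py wrist w7;python3 -c "
from h import *
go(.5934,-.0753,.022,92.8)"
```

```text
t6.05 tcp [ 0.5952 -0.0768  0.1126] yaw 92.78 op 0.0799 F [ 0.3 -0.7  0.8] -> shift [ 0.17 -0.18  9.05] twist -0.02 rows>=1.8
```

View pics/w7.png

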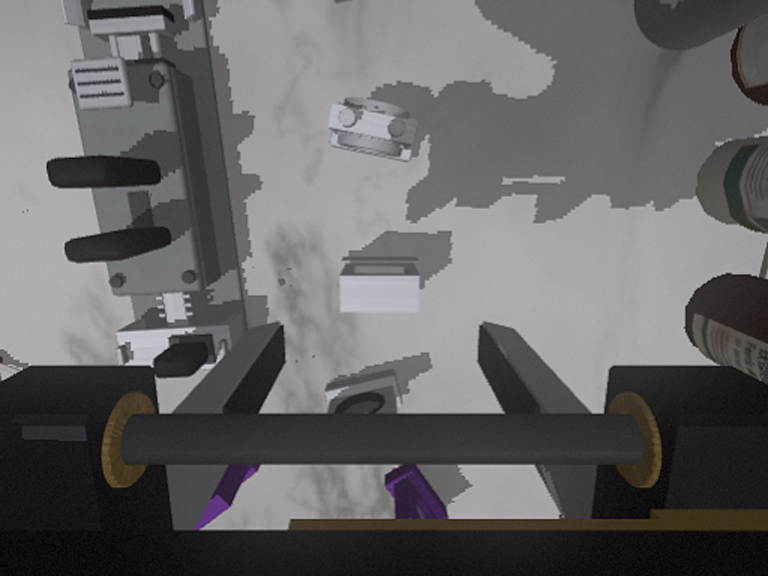

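Call:
{"op": "send_rows", "data": {"plan": [{"fingers":8,"xyz":[0,0,4],"twist":0},{"fingers":8,"xyz":[0,0,8],"twist":0},{"fingers":8,"xyz":[0,0,8.9],"twist":0},{"fingers":6,"xyz":[0,0,8.9],"twist":0},{"fingers":4,"xyz":[0,0,8.9],"twist":0}], "force": 25}}

```text
t: 6.55
tcp_pos: [0.5975, -0.0776, 0.0253]
ee_rot: [179.8, 0.1, 92.7]
wrist_force: [0.6, 0.5, 0.5]
opening: 0.0673
```

Call:
{"op": "send_rows", "data": {"plan": [{"fingers":4,"xyz":[0,0,0],"twist":0},{"fingers":4,"xyz":[0,0,0],"twist":0},{"fingers":4,"xyz":[0,0,0],"twist":0}]}}

```text
t: 6.85
tcp_pos: [0.5965, -0.0767, 0.0244]
ee_rot: [179.9, 0.1, 92.8]
wrist_force: [-0.6, -0.3, 4.9]
opening: 0.0455
```

Call:
{"op": "send_rows", "data": {"plan": [{"fingers":4,"xyz":[0,0,-3],"twist":0},{"fingers":4,"xyz":[0,0,-7],"twist":0},{"fingers":4,"xyz":[0,0,-11],"twist":0},{"fingers":4,"xyz":[0,0,-11],"twist":0}]}}

```text
t: 7.25
tcp_pos: [0.6009, -0.0775, 0.1406]
ee_rot: [179.2, 0.3, 92.8]
wrist_force: [0.1, 0.3, 0.3]
opening: 0.0452
```

```bash
python3 cap.py wrist w8;python3 -c "
from h import *
gop(156,0,130)"
```

```text
target [0.4226 0.2181 0.13  ]
t7.30 tcp [ 0.5986 -0.077   0.1371] yaw 92.79 op 0.0456 F [ 0.5  0.3 -1.1] -> shift [ 30.33 -16.15   0.5 ] twist -3.84 rows>=6.9
```

View pics/w8.png

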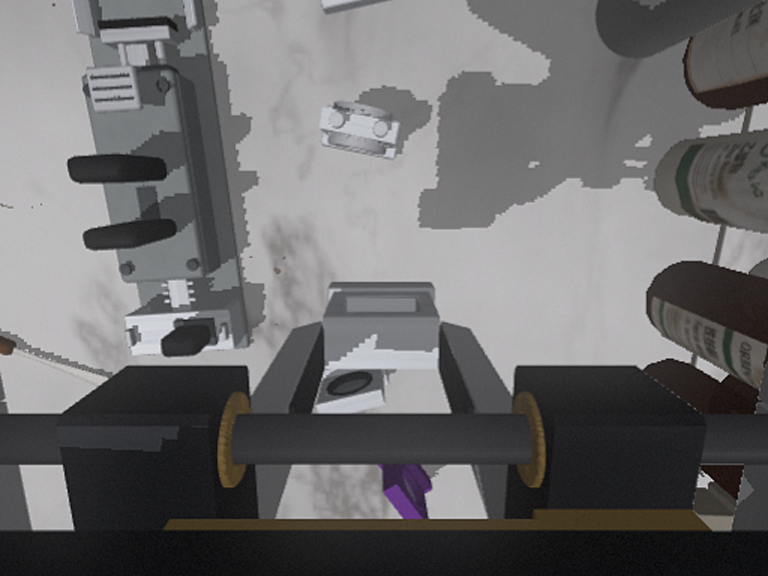

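Call:
{"op": "send_rows", "data": {"plan": [{"fingers":4,"xyz":[4,-2,-0.5],"twist":-3.8},{"fingers":4,"xyz":[8,-4.2,-1],"twist":-3.8},{"fingers":4,"xyz":[12,-6.4,-1],"twist":-3.8},{"fingers":4,"xyz":[16.2,-8.6,-1],"twist":-3.8},{"fingers":4,"xyz":[20.4,-10.8,-1],"twist":-3.8}]}}

```text
t: 7.8
tcp_pos: [0.475, 0.1234, 0.1408]
ee_rot: [-179.8, -0.0, 96.5]
wrist_force: [0.3, 0.9, -0.2]
opening: 0.0458
```

```bash
python3 -c "
from h import *
gop(120,0,140)"
```

```text
target [0.4267 0.1823 0.14  ]
t7.80 tcp [0.475  0.1234 0.1408] yaw 96.54 op 0.0458 F [ 0.3  0.9 -0.2] -> shift [ 6.4  -4.12  0.1 ] twist -0.10 rows>=1.5
```

Call:
{"op": "send_rows", "data": {"plan": [{"fingers":4,"xyz":[3.5,-2.4,0],"twist":0},{"fingers":4,"xyz":[6.4,-4.1,0],"twist":0},{"fingers":4,"xyz":[6.4,-4.1,0],"twist":0},{"fingers":4,"xyz":[6.4,-4.1,0],"twist":0},{"fingers":4,"xyz":[6.4,-4.1,0],"twist":0}]}}

```text
t: 8.3
tcp_pos: [0.4297, 0.1804, 0.142]
ee_rot: [-179.9, 0.0, 96.5]
wrist_force: [0.2, -1.0, -0.2]
opening: 0.0454
```

```bash
python3 cap.py wrist w9;python3 -c "
from h import *
gop(156,0,130)"
```

```text
target [0.4226 0.2181 0.13  ]
t8.35 tcp [0.43   0.1802 0.1422] yaw 96.50 op 0.0457 F [-0.4 -0.1 -0.5] -> shift [ 3.85 -0.31  1.22] twist -0.14 rows>=0.8
```

View pics/w9.png

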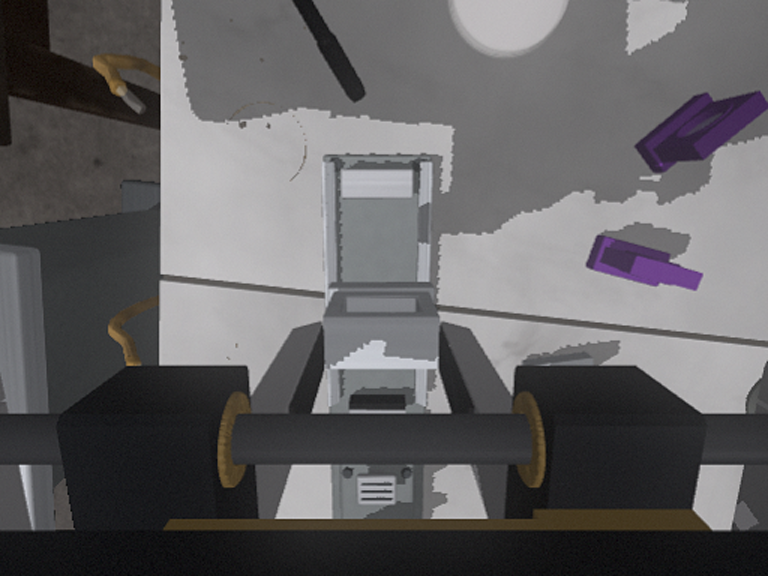

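```bash
python3 -c "
from h import *
import pickle
m,im=pickle.load(open('w9.pkl','rb'))
pp=np.load('press.npy');c=im[95:200,210:300].copy();b=cv2.resize(c,None,fx=5,fy=5,interpolation=cv2.INTER_CUBIC);b2=b.copy()
for X,w,z in [((10,170),30,6),((10,170),39,20),((170,190),25,26),((-212.5,202.5),39,6)]:
    q=proj(m,T(pp,np.array([(X[0],w,z),(X[1],w,z),(X[1],-w,z),(X[0],-w,z)])/1000.))
    cv2.polylines(b2,[np.int32((q-[210,95]+.5)*5)],True,(0,0,255),1)
cv2.imwrite('pics/w9a.png',cv2.resize(np.hstack([b,b2]),None,fx=.88,fy=.88))
"
```

```text
(no output)
```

View pics/w9a.png

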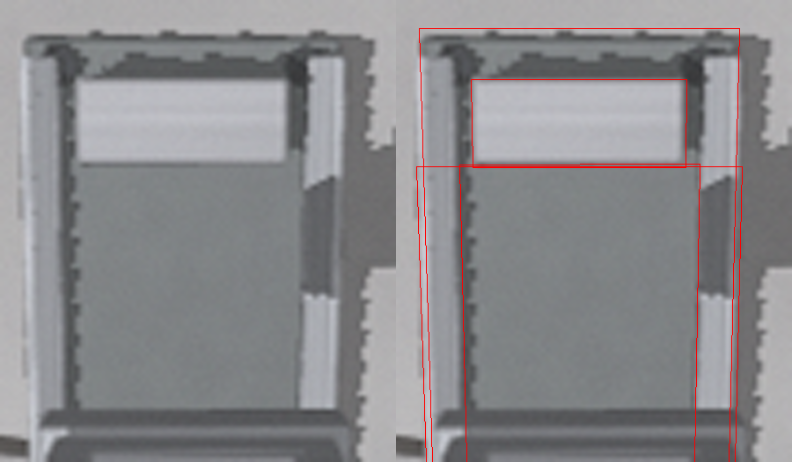

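Call:
{"op": "send_rows", "data": {"plan": [{"fingers":4,"xyz":[3.7,-0.3,0],"twist":0},{"fingers":4,"xyz":[3.7,-0.3,4],"twist":0},{"fingers":4,"xyz":[3.7,-0.3,8],"twist":0},{"fingers":4,"xyz":[3.7,-0.3,8.5],"twist":0},{"fingers":4,"xyz":[3.7,-0.3,8.5],"twist":0}]}}

```text
t: 8.85
tcp_pos: [0.4217, 0.2164, 0.0567]
ee_rot: [-179.8, 0.0, 96.5]
wrist_force: [-0.6, 0.1, -1.5]
opening: 0.0457
```

```bash
python3 cap.py wrist w10;python3 -c "
from h import *
gop(155,0,31)"; python3 cap.py side s10 230,200,340,270 7
```

```text
target [0.4227 0.2171 0.031 ]
t8.90 tcp [0.4234 0.217  0.0583] yaw 96.49 op 0.0459 F [-0.1  0.1  0.3] -> shift [ 0.02 -0.08  2.73] twist -0.15 rows>=0.5
```

View pics/w10.png

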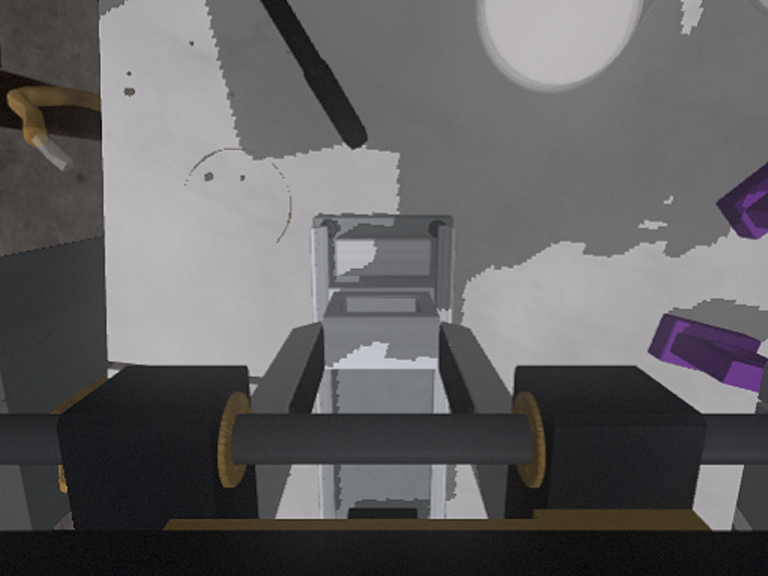

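View pics/s10.png

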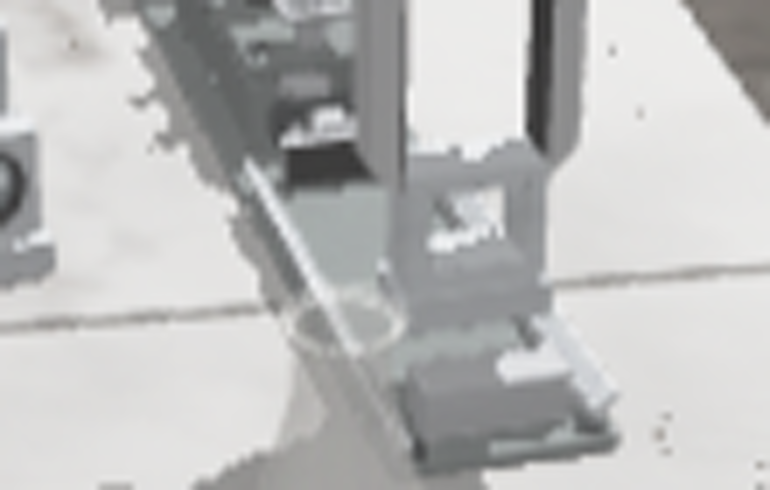

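Call:
{"op": "send_rows", "data": {"plan": [{"fingers":4,"xyz":[0,0,1.5],"twist":0},{"fingers":4,"xyz":[0,0,2.3],"twist":0},{"fingers":4,"xyz":[0,0,2.7],"twist":0},{"fingers":4,"xyz":[0,0,2.7],"twist":0}]}}

```text
t: 9.35
tcp_pos: [0.425, 0.217, 0.0327]
ee_rot: [179.7, 0.1, 96.6]
wrist_force: [1.6, -4.3, 0.2]
opening: 0.0457
```

Call:
{"op": "send_rows", "data": {"plan": [{"fingers":4,"xyz":[-0.1,0,0.2],"twist":0},{"fingers":4,"xyz":[-0.1,0,0.2],"twist":0}]}}

```text
t: 9.55
tcp_pos: [0.423, 0.2165, 0.0291]
ee_rot: [179.9, -0.0, 96.6]
wrist_force: [0.0, -2.4, -0.7]
opening: 0.0455
```

```bash
python3 cap.py wrist w11 150,100,350,260 4; python3 cap.py side s11 230,200,340,270 7
```

```text
(no output)
```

View pics/w11.png

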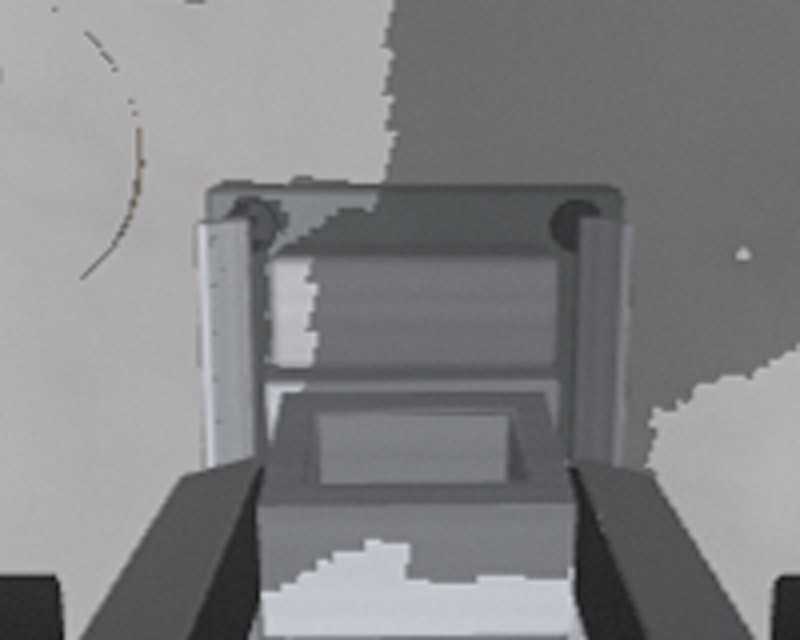

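View pics/s11.png

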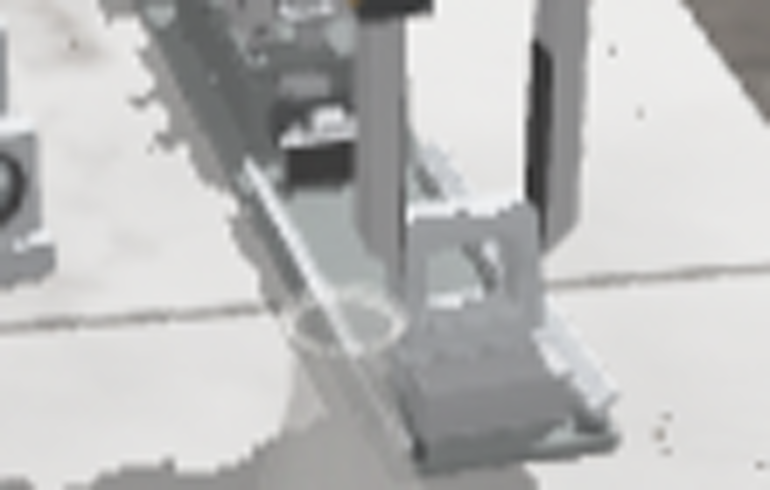

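Call:
{"op": "send_rows", "data": {"plan": [{"fingers":6,"xyz":[0,0,0],"twist":0},{"fingers":6,"xyz":[0,0,0],"twist":0},{"fingers":6,"xyz":[0,0,-0.5],"twist":0},{"fingers":6,"xyz":[0,0,-5],"twist":0},{"fingers":6,"xyz":[0,0,-10],"twist":0}]}}

```text
t: 10.15
tcp_pos: [0.42, 0.2162, 0.128]
ee_rot: [-179.7, 0.0, 96.6]
wrist_force: [0.6, 1.3, 0.1]
opening: 0.0598
```

```bash
python3 cap.py wrist w12; python3 -c "
from h import *
go(.57,.04,.2,96)"
```

```text
t10.20 tcp [0.4276 0.2188 0.1386] yaw 96.61 op 0.0600 F [3.3 3.1 3.9] -> shift [-19.38  12.16  -6.05] twist 0.61 rows>=4.7
```

View pics/w12.png

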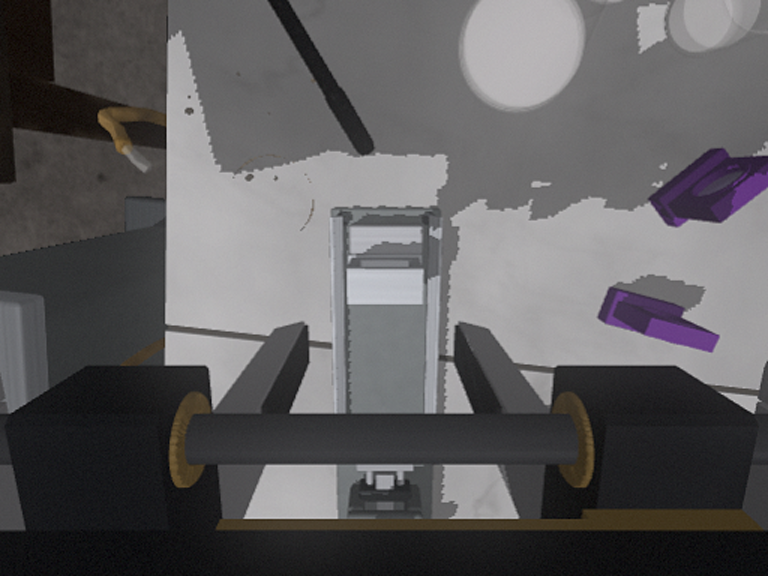

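Call:
{"op": "send_rows", "data": {"plan": [{"fingers":8,"xyz":[-2,1,-4.5],"twist":0},{"fingers":8,"xyz":[-6,3.7,-6],"twist":0},{"fingers":8,"xyz":[-10,6.4,-6],"twist":0},{"fingers":8,"xyz":[-14,9,-6],"twist":0},{"fingers":8,"xyz":[-18,11.7,-6],"twist":0}]}}

```text
t: 10.7
tcp_pos: [0.5605, 0.0501, 0.1895]
ee_rot: [179.9, -0.0, 96.6]
wrist_force: [0.3, 1.2, 0.3]
opening: 0.0799
```

Call:
{"op": "send_rows", "data": {"plan": [{"fingers":8,"xyz":[-1,0.3,0],"twist":0},{"fingers":8,"xyz":[-1,0.3,0],"twist":0},{"fingers":8,"xyz":[-1,0.3,0],"twist":0}]}}

```text
t: 11.0
tcp_pos: [0.5626, 0.0425, 0.1885]
ee_rot: [-179.9, -0.1, 96.6]
wrist_force: [0.1, 0.0, -0.4]
opening: 0.0799
```

```bash
python3 cap.py wrist w13; python3 -c "
from h import *
go(.57,.04,.2,96)"
```

```text
t11.05 tcp [0.5624 0.0429 0.1886] yaw 96.65 op 0.0800 F [0.7 0.9 0.4] -> shift [-0.38  0.72 -1.14] twist 0.65 rows>=0.3
```

View pics/w13.png

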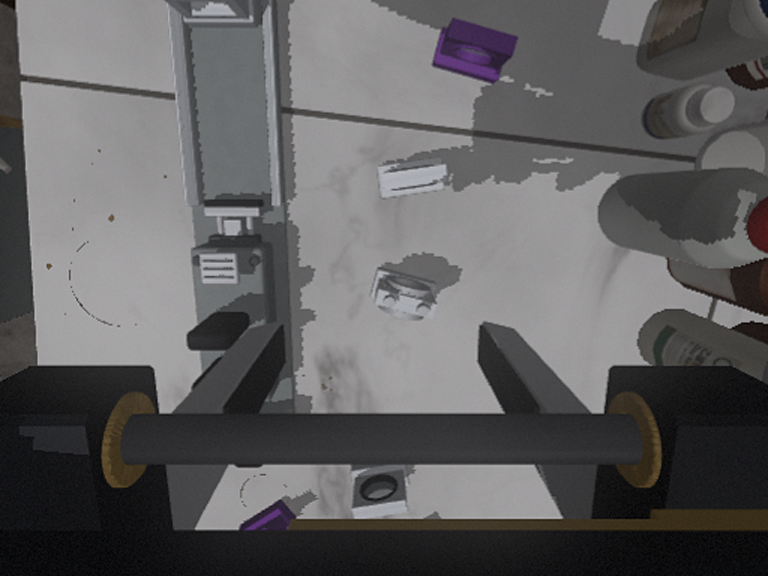

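```bash
python3 -c "
from h import *
import pickle
m,im=pickle.load(open('w13.pkl','rb'))
save(im,'pics/w13a.png',(240,95,310,220),5)"
```

```text
(no output)
```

View pics/w13a.png

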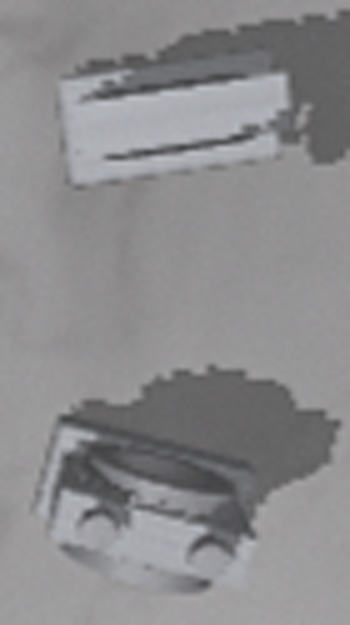

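```bash
python3 - <<'E'
from h import *
import pickle
m,im=pickle.load(open('w13.pkl','rb'))
o=lambda L:[(240+u/5,95+v/5) for u,v in L]
p=cellfit(m,6,o([(75,95),(289,72)])+[None,None],foot=list(zip([(13,26,0),(-13,26,0),(-13,-26,0)],o([(62,80),(72,187),(282,153)]))))
r=cellfit(m,6,o([(62,493),(257,540),(240,585),(52,540)]),foot=list(zip([(13,26,0),(-13,26,0)],o([(62,420),(38,505)]))),p0=[.58,.02,1.4])
b=cv2.resize(im[95:220,240:310],None,fx=5,fy=5,interpolation=cv2.INTER_CUBIC)
for c,t in((p,6),(r,6)):
  for w,h,z in((13,26,0),(13,26,14),(t,23,56)):
    q=proj(m,T(c,np.array([(w,h,z),(w,-h,z),(-w,-h,z),(-w,h,z)])/1000.))
    cv2.polylines(b,[np.int32((q-[240,95])*5+2)],True,(0,0,255),1)
cv2.imwrite('pics/o3.png',b)
go(p[0],p[1],.024,np.degrees(p[2]))
E
```

```text
cell [0.5798 0.1123] yaw 104.58 res [[0.3, 1.3], [0.2, -0.2], [-0.4, -0.4], [0.5, -0.7], [-0.7, 0.3]]
cell [0.585  0.0176] yaw 82.59 res [[0.2, -0.2], [0.2, -0.2], [0.8, 0.6], [-0.3, 0.2], [-0.5, -1.2], [-0.4, 0.5]]
t11.05 tcp [0.5624 0.0429 0.1886] yaw 96.65 op 0.0800 F [0.7 0.9 0.4] -> shift [ 6.68  2.54 16.46] twist -7.93 rows>=3.6
```

View pics/o3.png

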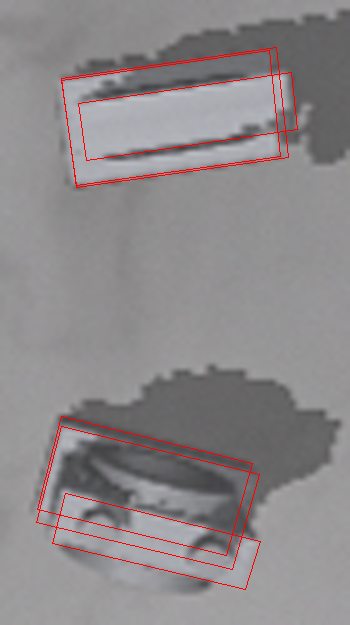

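```bash
python3 - <<'E'
from h import *
import pickle
m,im=pickle.load(open('w13.pkl','rb'))
print(back(m,[(420,145),(400,145),(435,115),(507,150)],[0,0,0,.15]))
m,im=pickle.load(open('w9.pkl','rb'))
ms,ims=pickle.load(open('s4.pkl','rb'))
print(back(ms,[(348,190),(325,165),(352,138)],[0,0,.17]))
E
python3 cap.py scene s14 230,100,400,260 4.5
```

```text
[[0.76916972 0.10086841 0.        ]
 [0.74386926 0.09793931 0.        ]
 [0.77886899 0.13936411 0.        ]
 [0.75681528 0.1072821  0.15      ]]
[[0.76384681 0.09595118 0.        ]
 [0.7645905  0.22021522 0.        ]
 [0.7602876  0.1128814  0.17      ]]
```

View pics/s14.png

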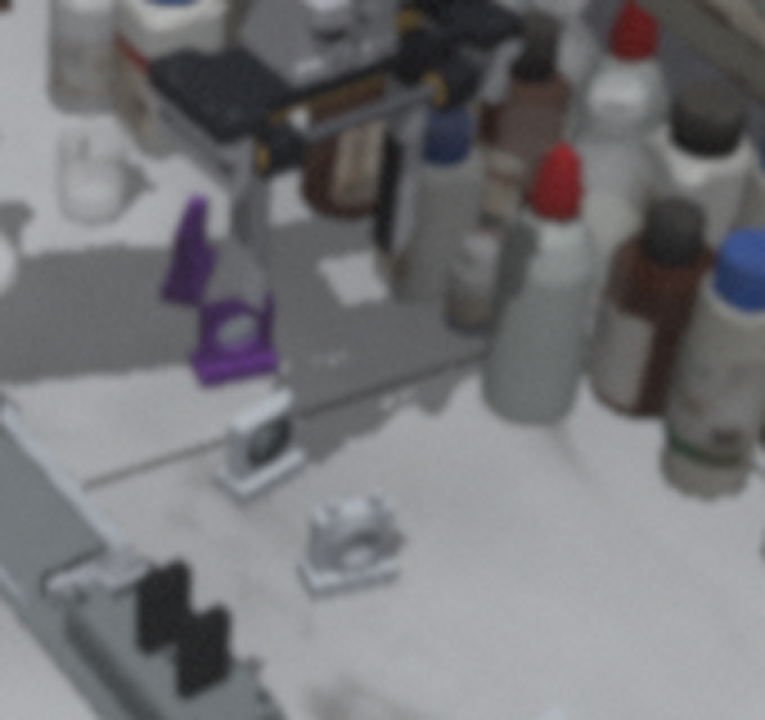

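Call:
{"op": "send_rows", "data": {"plan": [{"fingers":8,"xyz":[3,1.2,2],"twist":-4},{"fingers":8,"xyz":[5.5,2.2,5],"twist":-7.9},{"fingers":8,"xyz":[6.7,2.6,8.5],"twist":-7.9},{"fingers":8,"xyz":[6.7,2.6,8.5],"twist":-7.9},{"fingers":8,"xyz":[6.7,2.6,8.5],"twist":-7.9}]}}

```text
t: 11.6
tcp_pos: [0.5804, 0.112, 0.1037]
ee_rot: [-179.9, -0.0, 104.6]
wrist_force: [0.6, -0.7, 0.4]
opening: 0.0799
```

```bash
python3 -c "
from h import *
from cap import cap
go(.5798,.1123,.024,104.6)
cap('wrist','w15')
go(.5798,.1123,.024,104.6)"
```

```text
t11.60 tcp [0.5804 0.112  0.1037] yaw 104.60 op 0.0799 F [ 0.6 -0.7  0.4] -> shift [ 0.05 -0.04  7.97] twist 0.00 rows>=1.6
t11.65 tcp [0.582  0.1114 0.1052] yaw 104.54 op 0.0797 F [-0.1  0.1 -0.1] -> shift [ 0.14 -0.2   8.12] twist -0.06 rows>=1.6
```

View pics/w15.png

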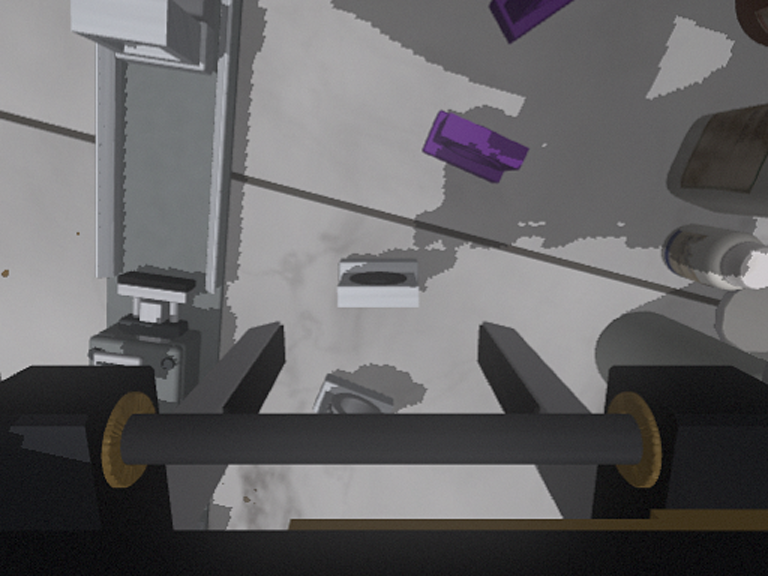

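Call:
{"op": "send_rows", "data": {"plan": [{"fingers":8,"xyz":[0.1,-0.1,4],"twist":0},{"fingers":8,"xyz":[0.1,-0.1,7.5],"twist":0},{"fingers":8,"xyz":[0.1,-0.1,8],"twist":0},{"fingers":5.5,"xyz":[0.1,-0.1,8],"twist":0},{"fingers":4,"xyz":[0.1,-0.1,8],"twist":0}]}}

```text
t: 12.15
tcp_pos: [0.583, 0.1115, 0.0267]
ee_rot: [179.7, 0.1, 104.4]
wrist_force: [1.1, 0.5, -0.3]
opening: 0.0674
```

Call:
{"op": "send_rows", "data": {"plan": [{"fingers":4,"xyz":[0,0,0],"twist":0},{"fingers":4,"xyz":[0,0,0],"twist":0},{"fingers":4,"xyz":[0,0,0],"twist":0},{"fingers":4,"xyz":[0,0,-1],"twist":0},{"fingers":4,"xyz":[0,0,-3],"twist":0}]}}

```text
t: 12.65
tcp_pos: [0.5784, 0.1117, 0.0526]
ee_rot: [-179.8, -0.1, 104.5]
wrist_force: [-0.9, -0.4, -0.8]
opening: 0.0454
```

```bash
python3 -c "
from h import *
gop(128,0,120)"
```

```text
target [0.4258 0.1903 0.12  ]
t12.65 tcp [0.5784 0.1117 0.0526] yaw 104.48 op 0.0454 F [-0.9 -0.4 -0.8] -> shift [ 11.43 -12.84  -6.67] twist 7.84 rows>=3.7
```

Call:
{"op": "send_rows", "data": {"plan": [{"fingers":4,"xyz":[0,0,-4],"twist":0},{"fingers":4,"xyz":[2.5,-3,-6.5],"twist":2},{"fingers":4,"xyz":[5.5,-6,-6.7],"twist":4},{"fingers":4,"xyz":[8.5,-9.3,-6.7],"twist":6},{"fingers":4,"xyz":[11.4,-12.6,-6.7],"twist":7.8}]}}

```text
t: 13.15
tcp_pos: [0.4288, 0.1914, 0.1217]
ee_rot: [179.9, -0.0, 96.6]
wrist_force: [0.2, 0.6, -0.2]
opening: 0.0454
```

Call:
{"op": "send_rows", "data": {"plan": [{"fingers":4,"xyz":[0,0,0],"twist":0},{"fingers":4,"xyz":[0,0,0],"twist":0},{"fingers":4,"xyz":[0,0,0],"twist":0}]}}

```text
t: 13.45
tcp_pos: [0.4312, 0.1906, 0.1215]
ee_rot: [179.9, 0.0, 96.7]
wrist_force: [0.6, -0.3, -0.6]
opening: 0.0451
```

```bash
python3 -c "
from h import *
from cap import cap
gop(128,0,31)
cap('wrist','w16')
gop(128,0,31)"
```

```text
target [0.4258 0.1903 0.031 ]
t13.45 tcp [0.4312 0.1906 0.1215] yaw 96.67 op 0.0451 F [ 0.6 -0.3 -0.6] -> shift [ 0.04 -0.56  9.05] twist 0.04 rows>=1.8
target [0.4258 0.1903 0.031 ]
t13.50 tcp [0.4314 0.1904 0.1214] yaw 96.64 op 0.0457 F [-0.6  1.1 -0.3] -> shift [ 0.05 -0.57  9.03] twist -0.00 rows>=1.8
```

View pics/w16.png

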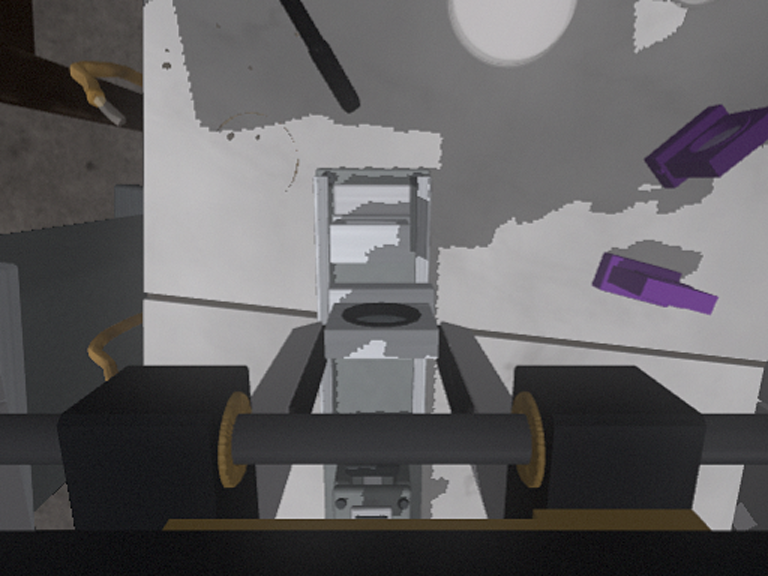

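Call:
{"op": "send_rows", "data": {"plan": [{"fingers":4,"xyz":[0,-0.5,3],"twist":0},{"fingers":4,"xyz":[0,-0.5,6],"twist":0},{"fingers":4,"xyz":[0,-0.5,7.8],"twist":0},{"fingers":4,"xyz":[0,-0.5,8.7],"twist":0},{"fingers":4,"xyz":[0,-0.5,9.1],"twist":0}]}}

```text
t: 14.0
tcp_pos: [0.4245, 0.1893, 0.0307]
ee_rot: [-179.7, 0.0, 96.6]
wrist_force: [-12.7, -4.0, 33.4]
opening: 0.0451
```

Call:
{"op": "send_rows", "data": {"plan": [{"fingers":4,"xyz":[0,0,0],"twist":0},{"fingers":4,"xyz":[0,0,0],"twist":0}]}}

```text
t: 14.2
tcp_pos: [0.4263, 0.1899, 0.0309]
ee_rot: [179.9, -0.0, 96.6]
wrist_force: [-1.3, -1.2, 4.8]
opening: 0.0456
```

```bash
python3 cap.py wrist w17 150,100,350,260 4; python3 -c "
from h import *
gop(128,0,31)"; python3 cap.py side s17 230,190,340,270 7
```

```text
target [0.4258 0.1903 0.031 ]
t14.25 tcp [0.4263 0.1899 0.0309] yaw 96.64 op 0.0458 F [-2.2 -1.4  5. ] -> shift [ 0.04 -0.05 -0.01] twist 0.01 rows>=0.0
```

View pics/w17.png

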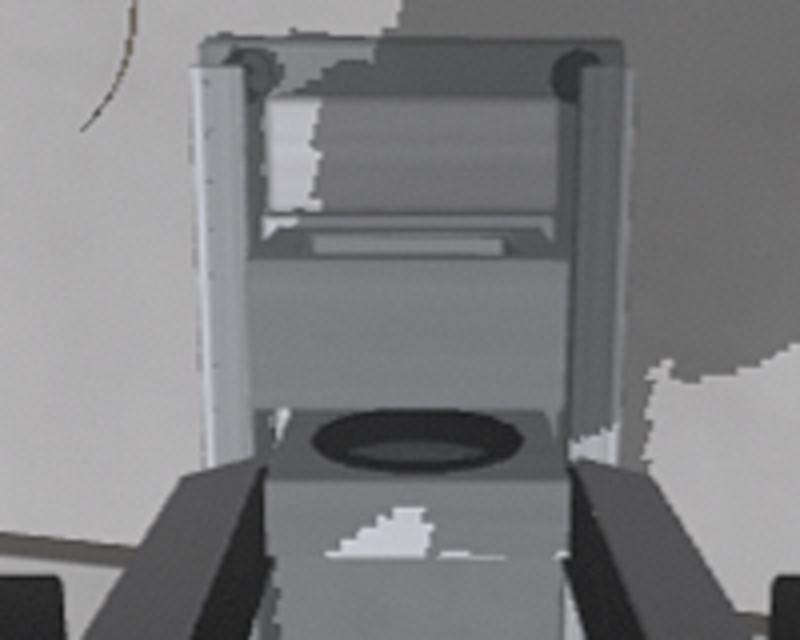

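View pics/s17.png

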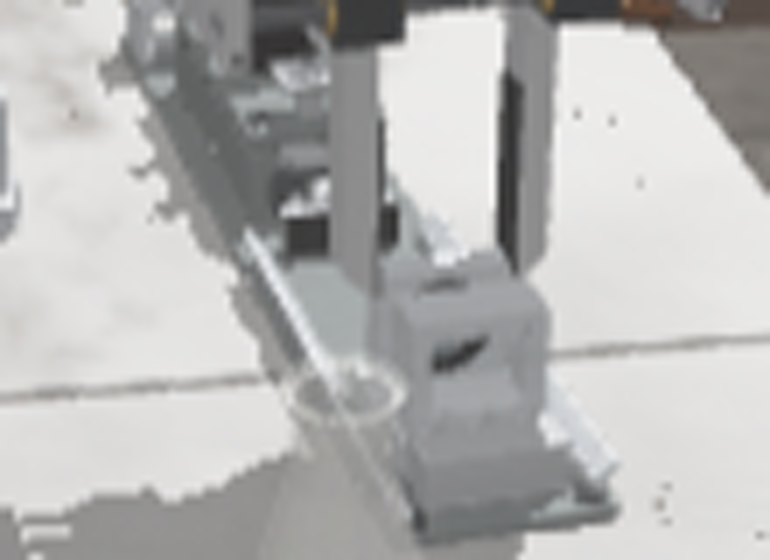

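Call:
{"op": "send_rows", "data": {"plan": [{"fingers":6,"xyz":[0,0,0],"twist":0},{"fingers":6,"xyz":[0,0,0],"twist":0},{"fingers":6,"xyz":[0,0,-0.5],"twist":0},{"fingers":6,"xyz":[-1,0,-5],"twist":0},{"fingers":6,"xyz":[-3,0,-9.5],"twist":0}]}}

```text
t: 14.8
tcp_pos: [0.4268, 0.1605, 0.1247]
ee_rot: [-179.8, -0.0, 96.8]
wrist_force: [1.3, 0.7, 0.5]
opening: 0.0598
```

Call:
{"op": "send_rows", "data": {"plan": [{"fingers":6,"xyz":[0,0,0],"twist":0},{"fingers":6,"xyz":[0,0,0],"twist":0}]}}

```text
t: 15.0
tcp_pos: [0.4298, 0.1603, 0.1262]
ee_rot: [179.8, -0.0, 96.6]
wrist_force: [0.7, 0.8, 0.5]
opening: 0.0601
```

```bash
python3 cap.py wrist w18 150,60,350,260 3; python3 -c "
from h import *
go(.57,-.24,.19,96.6)"; python3 cap.py side s18 230,190,340,270 7
```

```text
t15.05 tcp [0.4282 0.1603 0.1246] yaw 96.65 op 0.0598 F [-0.  -0.  -0.3] -> shift [-41.4    9.45  -6.55] twist 0.05 rows>=8.6
```

View pics/w18.png

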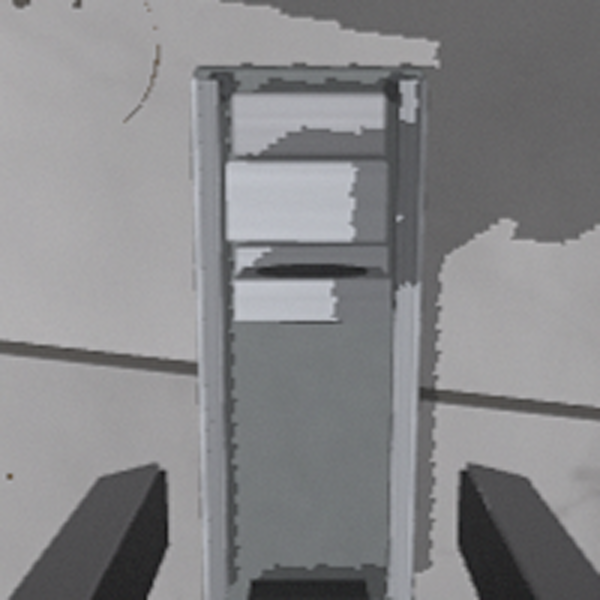

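View pics/s18.png

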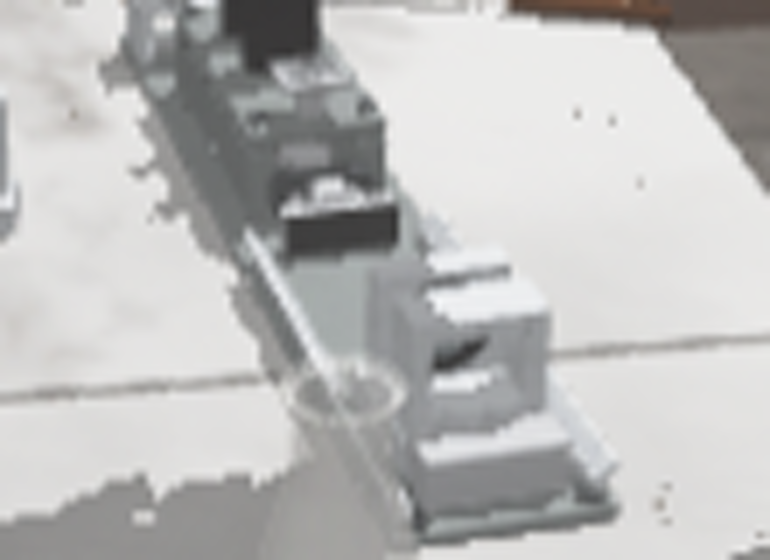

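```bash
python3 -c "
from h import *
go(.5859,-.1649,.11,107)"
```

```text
t15.10 tcp [0.4273 0.1603 0.1236] yaw 96.68 op 0.0599 F [ 0.1  0.9 -0.6] -> shift [-34.14  11.98   1.33] twist -10.32 rows>=7.2
```

Call:
{"op": "send_rows", "data": {"plan": [{"fingers":8,"xyz":[-1.5,1.5,-4],"twist":-2},{"fingers":8,"xyz":[-5.5,3.5,-6],"twist":-4},{"fingers":8,"xyz":[-10,5,-6],"twist":-6},{"fingers":8,"xyz":[-14.5,6.8,-6],"twist":-8},{"fingers":8,"xyz":[-19,8.5,-6],"twist":-10.3}]}}

```text
t: 15.6
tcp_pos: [0.5344, -0.0193, 0.1826]
ee_rot: [-179.8, -0.1, 107.1]
wrist_force: [-0.4, 0.4, -0.6]
opening: 0.0797
```

```bash
python3 -c "
from h import *
go(.5859,-.1649,.11,107)"
```

```text
t15.60 tcp [ 0.5344 -0.0193  0.1826] yaw 107.13 op 0.0797 F [-0.4  0.4 -0.6] -> shift [-15.44   0.65   7.23] twist 0.13 rows>=3.4
```

Call:
{"op": "send_rows", "data": {"plan": [{"fingers":8,"xyz":[-4.7,0.2,1],"twist":0},{"fingers":8,"xyz":[-9.3,0.5,2],"twist":0},{"fingers":8,"xyz":[-13.5,0.7,4],"twist":0},{"fingers":8,"xyz":[-15.4,0.7,7.2],"twist":0},{"fingers":8,"xyz":[-15.4,0.7,7.2],"twist":0}]}}

```text
t: 16.1
tcp_pos: [0.5819, -0.164, 0.1048]
ee_rot: [-179.4, -0.5, 106.8]
wrist_force: [0.0, -0.2, -0.6]
opening: 0.0798
```

Call:
{"op": "send_rows", "data": {"plan": [{"fingers":8,"xyz":[0,0,0],"twist":0},{"fingers":8,"xyz":[0,0,0],"twist":0}]}}

```text
t: 16.3
tcp_pos: [0.5867, -0.1624, 0.1131]
ee_rot: [180.0, -0.0, 107.1]
wrist_force: [-0.6, -0.2, -0.4]
opening: 0.0802
```

```bash
python3 cap.py wrist w19; python3 -c "
from h import *
go(.5859,-.1649,.024,107)"
```

```text
t16.35 tcp [ 0.5873 -0.1625  0.1139] yaw 107.08 op 0.0798 F [-0.3  0.2  0. ] -> shift [-0.18 -0.21  8.99] twist 0.08 rows>=1.8
```

View pics/w19.png

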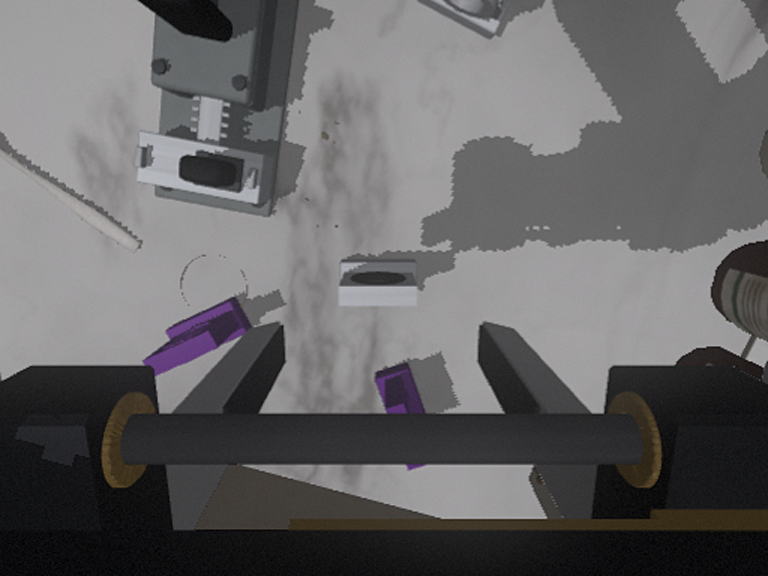

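Call:
{"op": "send_rows", "data": {"plan": [{"fingers":7,"xyz":[-0.1,-0.2,3],"twist":0},{"fingers":7,"xyz":[-0.1,-0.2,7],"twist":0},{"fingers":7,"xyz":[-0.1,-0.2,8.8],"twist":0},{"fingers":5.5,"xyz":[-0.1,-0.2,8.8],"twist":0},{"fingers":4,"xyz":[-0.1,-0.2,8.8],"twist":0}]}}

```text
t: 16.85
tcp_pos: [0.5861, -0.1648, 0.0264]
ee_rot: [179.9, 0.1, 107.1]
wrist_force: [-0.3, -0.3, 0.8]
opening: 0.0574
```

Call:
{"op": "send_rows", "data": {"plan": [{"fingers":4,"xyz":[0,0,0],"twist":0},{"fingers":4,"xyz":[0,0,0],"twist":0},{"fingers":4,"xyz":[0,0,0],"twist":0},{"fingers":4,"xyz":[0,0,-1],"twist":0},{"fingers":4,"xyz":[0,0,-3],"twist":0}]}}

```text
t: 17.35
tcp_pos: [0.5831, -0.1646, 0.0536]
ee_rot: [-179.8, -0.2, 107.0]
wrist_force: [0.4, -0.0, -1.2]
opening: 0.0451
```

```bash
python3 -c "
from h import *
gop(102,0,130)"
```

```text
target [0.4288 0.1645 0.13  ]
t17.35 tcp [ 0.5831 -0.1646  0.0536] yaw 106.97 op 0.0451 F [ 0.4 -0.  -1.2] -> shift [36.   -5.18 -7.52] twist 10.34 rows>=7.4
```

Call:
{"op": "send_rows", "data": {"plan": [{"fingers":4,"xyz":[0,0,-4.5],"twist":0},{"fingers":4,"xyz":[2,0,-9],"twist":2},{"fingers":4,"xyz":[6,-0.7,-10.5],"twist":4},{"fingers":4,"xyz":[10.7,-1.5,-10.5],"twist":6},{"fingers":4,"xyz":[15.4,-2.2,-10.5],"twist":10.3}]}}

```text
t: 17.85
tcp_pos: [0.5187, -0.0237, 0.1613]
ee_rot: [179.9, 0.0, 96.5]
wrist_force: [0.1, 0.4, -1.2]
opening: 0.0453
```

```bash
python3 -c "
from h import *
gop(102,0,130)"
```

```text
target [0.4288 0.1645 0.13  ]
t17.85 tcp [ 0.5187 -0.0237  0.1613] yaw 96.45 op 0.0453 F [ 0.1  0.4 -1.2] -> shift [19.71 -6.83  3.1 ] twist -0.19 rows>=4.2
```

Call:
{"op": "send_rows", "data": {"plan": [{"fingers":4,"xyz":[4.7,-1.6,0],"twist":0},{"fingers":4,"xyz":[9.4,-3.2,0],"twist":0},{"fingers":4,"xyz":[14,-4.9,1],"twist":0},{"fingers":4,"xyz":[18,-6.3,2.5],"twist":0},{"fingers":4,"xyz":[19.7,-6.8,3.1],"twist":0}]}}

```text
t: 18.35
tcp_pos: [0.4252, 0.1657, 0.1278]
ee_rot: [-179.8, -0.0, 96.9]
wrist_force: [-0.3, -0.3, -1.9]
opening: 0.0452
```

Call:
{"op": "send_rows", "data": {"plan": [{"fingers":4,"xyz":[0,0,0],"twist":0},{"fingers":4,"xyz":[0,0,0],"twist":0},{"fingers":4,"xyz":[0,0,0],"twist":0}]}}

```text
t: 18.65
tcp_pos: [0.4296, 0.1625, 0.1295]
ee_rot: [179.9, 0.0, 96.6]
wrist_force: [0.0, -0.7, -1.3]
opening: 0.0458
```

```bash
python3 cap.py wrist w20; python3 -c "
from h import *
gop(102,0,31)"
```

```text
target [0.4288 0.1645 0.031 ]
t18.70 tcp [0.4297 0.1624 0.1295] yaw 96.58 op 0.0452 F [ 0.3  0.9 -1. ] -> shift [ 0.21 -0.08  9.85] twist -0.05 rows>=2.0
```

View pics/w20.png

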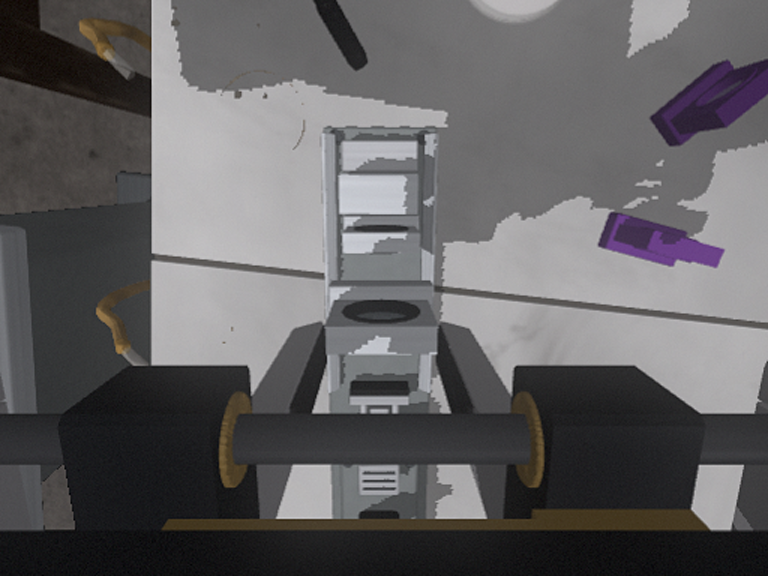

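Call:
{"op": "send_rows", "data": {"plan": [{"fingers":4,"xyz":[0,-0.1,3.5],"twist":0},{"fingers":4,"xyz":[0,-0.1,7],"twist":0},{"fingers":4,"xyz":[0,-0.1,8.7],"twist":0},{"fingers":4,"xyz":[0,-0.1,9.2],"twist":0},{"fingers":4,"xyz":[0,-0.1,9.6],"twist":0}]}}

```text
t: 19.2
tcp_pos: [0.4279, 0.1625, 0.0333]
ee_rot: [-179.9, 0.0, 96.6]
wrist_force: [-8.1, -0.8, 23.0]
opening: 0.0452
```

Call:
{"op": "send_rows", "data": {"plan": [{"fingers":4,"xyz":[0,0,0],"twist":0},{"fingers":4,"xyz":[0,0,0.1],"twist":0}]}}

```text
t: 19.4
tcp_pos: [0.4296, 0.1633, 0.0333]
ee_rot: [179.8, -0.0, 96.6]
wrist_force: [-2.7, -0.6, 9.1]
opening: 0.0453
```

```bash
python3 cap.py wrist w21 150,80,350,260 4; python3 -c "
from h import *
gop(102,0,31)"; python3 cap.py side s21 230,190,340,270 7
```

```text
target [0.4288 0.1645 0.031 ]
t19.45 tcp [0.4295 0.1633 0.0334] yaw 96.65 op 0.0454 F [-0.5 -0.8  3.3] -> shift [ 0.13 -0.06  0.24] twist 0.02 rows>=0.1
```

View pics/w21.png

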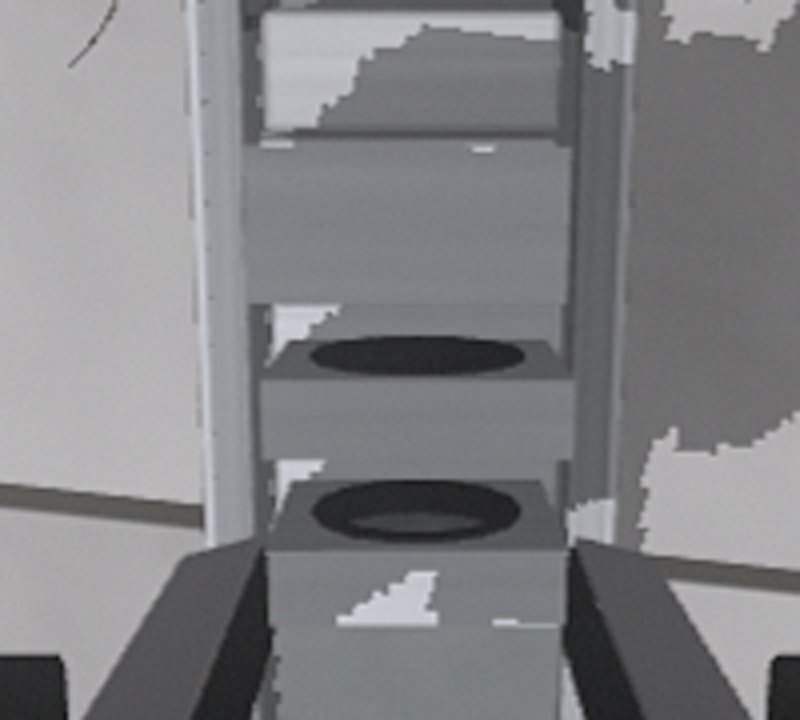

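View pics/s21.png

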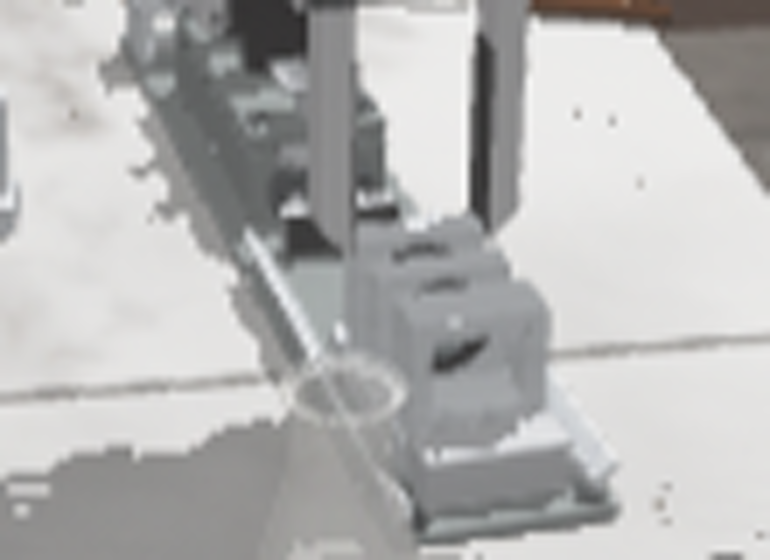

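Call:
{"op": "send_rows", "data": {"plan": [{"fingers":6,"xyz":[0,0,0],"twist":0},{"fingers":6,"xyz":[0,0,0],"twist":0},{"fingers":6,"xyz":[0,0,-0.5],"twist":0},{"fingers":6,"xyz":[0,0,-5],"twist":0},{"fingers":6,"xyz":[-2,0,-9.5],"twist":0}]}}

```text
t: 20.0
tcp_pos: [0.4278, 0.1441, 0.1266]
ee_rot: [-179.7, -0.0, 96.8]
wrist_force: [0.1, 0.5, 0.2]
opening: 0.0604
```

Call:
{"op": "send_rows", "data": {"plan": [{"fingers":6,"xyz":[-2,0,-2],"twist":0},{"fingers":6,"xyz":[-2,0,-2],"twist":0}]}}

```text
t: 20.2
tcp_pos: [0.4357, 0.1225, 0.1508]
ee_rot: [179.5, 0.0, 96.6]
wrist_force: [0.4, 0.3, 0.3]
opening: 0.0603
```

```bash
python3 cap.py wrist w22 150,60,350,260 3; python3 -c "
from h import *
go(.585,.0176,.11,82.6)"; python3 cap.py side s22 230,190,340,270 7
```

```text
t20.25 tcp [0.4336 0.1232 0.1483] yaw 96.57 op 0.0597 F [-0.6  0.8 -0.8] -> shift [-12.23  13.82   3.88] twist 13.97 rows>=3.8
```

View pics/w22.png

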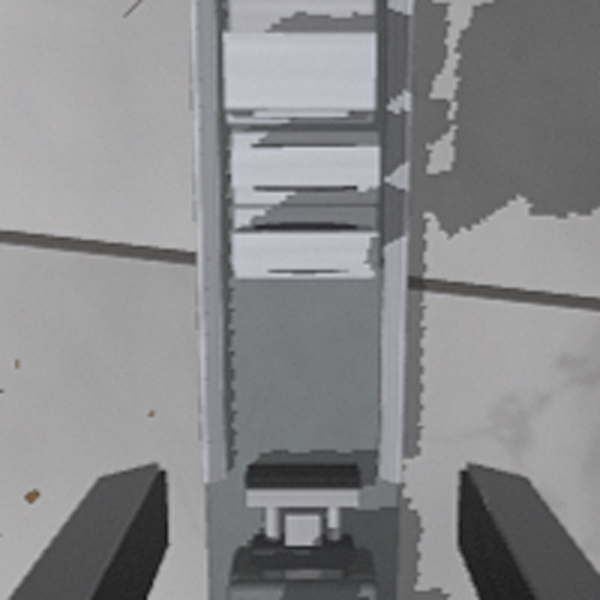

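View pics/s22.png

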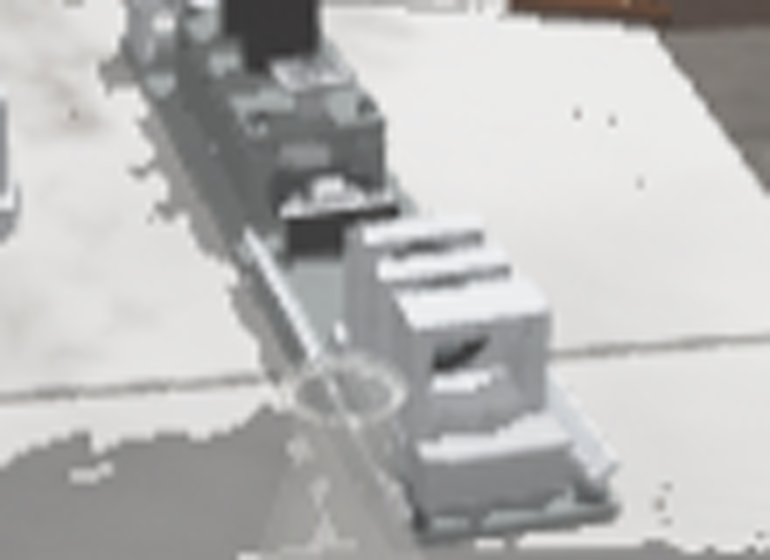

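Standing well. Now the retainer.

Call:
{"op": "send_rows", "data": {"plan": [{"fingers":8,"xyz":[-3.3,3.5,-2],"twist":3},{"fingers":8,"xyz":[-6.5,7,-2],"twist":7},{"fingers":8,"xyz":[-9.7,10.5,-1],"twist":11},{"fingers":8,"xyz":[-12,13.5,1],"twist":14},{"fingers":8,"xyz":[-12.2,13.8,3.5],"twist":14}]}}

```text
t: 20.8
tcp_pos: [0.5862, 0.0166, 0.1093]
ee_rot: [180.0, 0.0, 82.5]
wrist_force: [0.7, 0.1, -0.9]
opening: 0.0801
```

Call:
{"op": "send_rows", "data": {"plan": [{"fingers":8,"xyz":[0,0,0],"twist":0},{"fingers":8,"xyz":[0,0,0],"twist":0},{"fingers":8,"xyz":[0,0,0],"twist":0}]}}

```text
t: 21.1
tcp_pos: [0.583, 0.0194, 0.112]
ee_rot: [-180.0, -0.0, 82.8]
wrist_force: [0.2, -0.5, 0.9]
opening: 0.0802
```

```bash
python3 cap.py wrist w23; python3 -c "
from h import *
go(.585,.0176,.024,82.6)"
```

```text
t21.15 tcp [0.5835 0.0193 0.1128] yaw 82.75 op 0.0802 F [0.4 0.1 0.6] -> shift [-0.15  0.16  8.88] twist 0.15 rows>=1.8
```

View pics/w23.png

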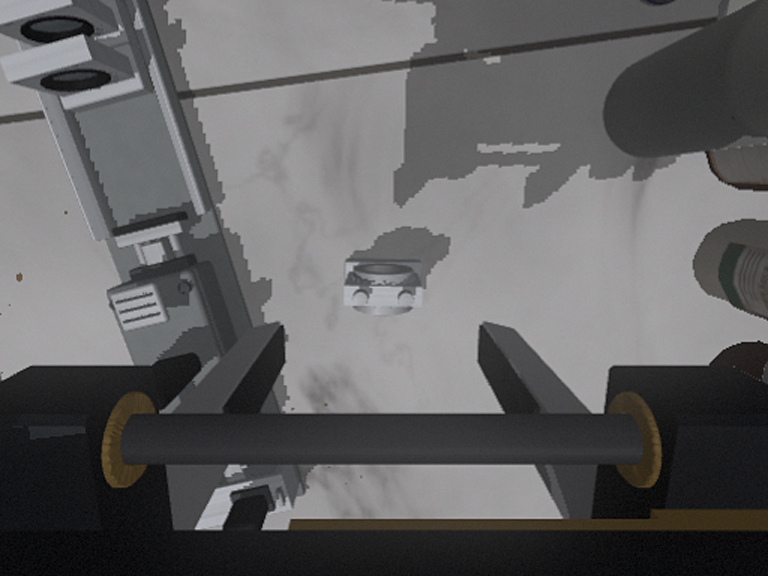

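Call:
{"op": "send_rows", "data": {"plan": [{"fingers":7,"xyz":[-0.1,0.2,3],"twist":0},{"fingers":7,"xyz":[-0.1,0.2,7],"twist":0},{"fingers":7,"xyz":[-0.1,0.2,8.7],"twist":0},{"fingers":5.5,"xyz":[-0.1,0.2,8.7],"twist":0},{"fingers":4,"xyz":[-0.1,0.2,8.7],"twist":0}]}}

```text
t: 21.65
tcp_pos: [0.5861, 0.0174, 0.0262]
ee_rot: [179.9, -0.0, 82.7]
wrist_force: [-0.0, -0.2, 0.4]
opening: 0.0577
```

Call:
{"op": "send_rows", "data": {"plan": [{"fingers":4,"xyz":[0,0,0],"twist":0},{"fingers":4,"xyz":[0,0,0],"twist":0},{"fingers":4,"xyz":[0,0,0],"twist":0},{"fingers":4,"xyz":[0,0,-1],"twist":0},{"fingers":4,"xyz":[0,0,-3],"twist":0}]}}

```text
t: 22.15
tcp_pos: [0.5834, 0.0172, 0.0537]
ee_rot: [-179.8, 0.0, 82.7]
wrist_force: [-0.3, -0.3, -1.3]
opening: 0.0452
```

```bash
python3 -c "
from h import *
gop(72,0,140)"; python3 cap.py wrist w24
```

```text
target [0.4323 0.1347 0.14  ]
t22.15 tcp [0.5834 0.0172 0.0537] yaw 82.67 op 0.0452 F [-0.3 -0.3 -1.3] -> shift [  9.72 -16.52  -8.56] twist -13.96 rows>=4.2
```

View pics/w24.png

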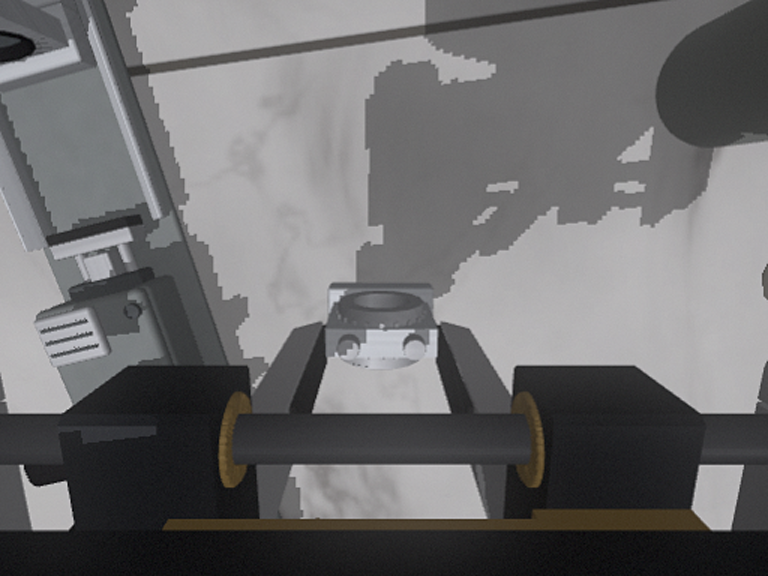

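Call:
{"op": "send_rows", "data": {"plan": [{"fingers":4,"xyz":[0,0,-4.5],"twist":-2},{"fingers":4,"xyz":[1.5,-2.5,-8.5],"twist":-5},{"fingers":4,"xyz":[4,-6.5,-8.6],"twist":-8},{"fingers":4,"xyz":[6.3,-10.7,-8.6],"twist":-11},{"fingers":4,"xyz":[8.7,-14.8,-8.6],"twist":-14}]}}

```text
t: 22.7
tcp_pos: [0.4485, 0.1229, 0.1412]
ee_rot: [179.9, -0.0, 96.7]
wrist_force: [-0.1, 0.9, -1.6]
opening: 0.0453
```

Call:
{"op": "send_rows", "data": {"plan": [{"fingers":4,"xyz":[0.6,-1.8,0],"twist":0},{"fingers":4,"xyz":[0.6,-1.8,0],"twist":0},{"fingers":4,"xyz":[0.6,-1.8,0],"twist":0},{"fingers":4,"xyz":[0.6,-1.8,0],"twist":0}]}}

```text
t: 23.1
tcp_pos: [0.4324, 0.1256, 0.1412]
ee_rot: [179.9, 0.0, 96.6]
wrist_force: [1.4, 0.3, -1.1]
opening: 0.0454
```

```bash
python3 cap.py wrist w25; python3 -c "
from h import *
gop(72,0,31)"
```

```text
target [0.4323 0.1347 0.031 ]
t23.15 tcp [0.4324 0.1256 0.141 ] yaw 96.61 op 0.0451 F [ 1.3 -0.2 -0.9] -> shift [ 0.9   0.08 11.  ] twist -0.03 rows>=2.2
```

View pics/w25.png

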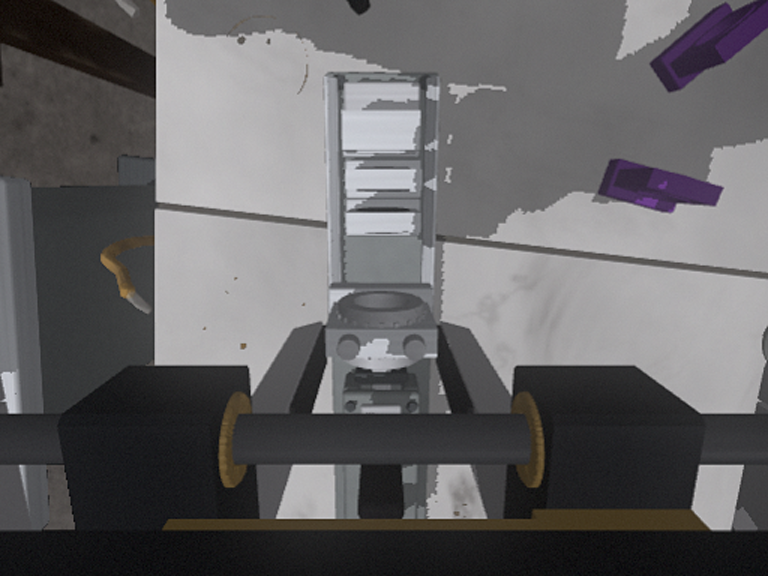

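Call:
{"op": "send_rows", "data": {"plan": [{"fingers":4,"xyz":[0.8,0.1,3],"twist":0},{"fingers":4,"xyz":[0.8,0.1,7],"twist":0},{"fingers":4,"xyz":[0.8,0.1,9.6],"twist":0},{"fingers":4,"xyz":[0.8,0.1,9.8],"twist":0},{"fingers":4,"xyz":[0.8,0.1,10.1],"twist":0}]}}

```text
t: 23.65
tcp_pos: [0.432, 0.1338, 0.0399]
ee_rot: [-180.0, 0.0, 96.6]
wrist_force: [0.6, 0.3, -0.4]
opening: 0.0449
```

Call:
{"op": "send_rows", "data": {"plan": [{"fingers":4,"xyz":[0,0,0.2],"twist":0},{"fingers":4,"xyz":[0,0,0.4],"twist":0},{"fingers":4,"xyz":[0,0,0.6],"twist":0},{"fingers":4,"xyz":[0,0,0.7],"twist":0}]}}

```text
t: 24.05
tcp_pos: [0.4316, 0.1342, 0.0333]
ee_rot: [179.9, -0.0, 96.7]
wrist_force: [-0.4, -0.7, -0.8]
opening: 0.0453
```

```bash
python3 cap.py wrist w26 150,60,350,260 3; python3 -c "
from h import *
gop(72,0,31)"; python3 cap.py side s26 230,190,340,270 7
```

```text
target [0.4323 0.1347 0.031 ]
t24.10 tcp [0.4316 0.1342 0.0332] yaw 96.68 op 0.0452 F [-0.9  0.1 -0.2] -> shift [0.04 0.07 0.22] twist 0.04 rows>=0.0
```

View pics/w26.png

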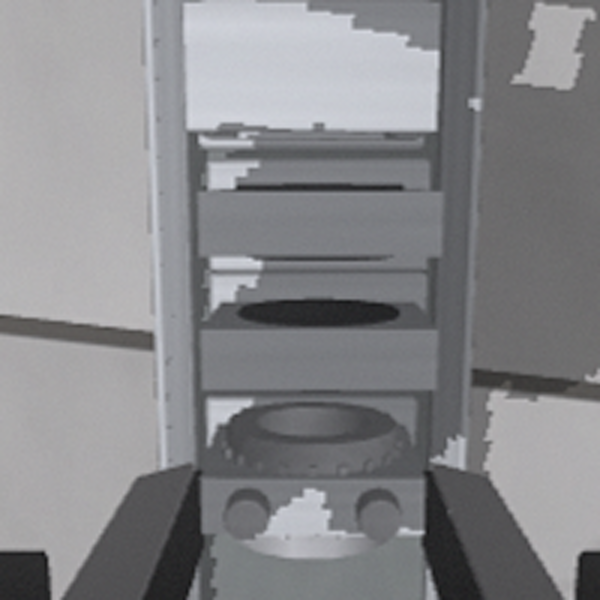

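View pics/s26.png

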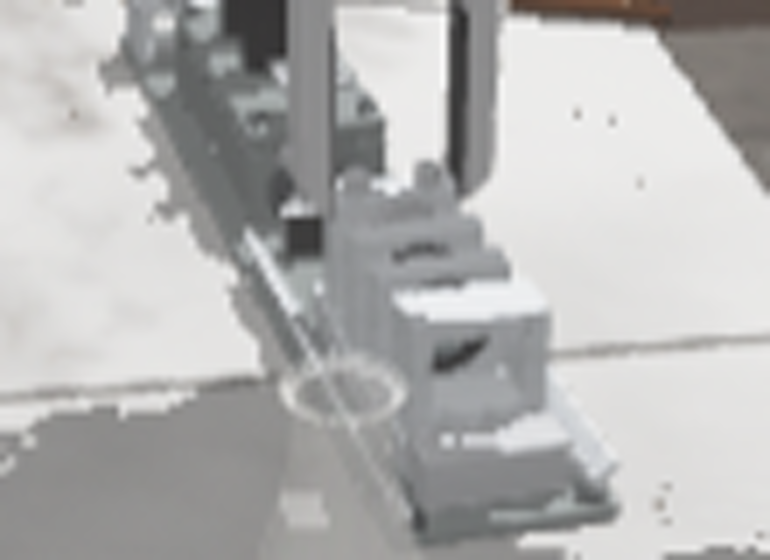

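Call:
{"op": "send_rows", "data": {"plan": [{"fingers":4,"xyz":[0,0,0.15],"twist":0},{"fingers":4,"xyz":[0,0,0.15],"twist":0},{"fingers":6,"xyz":[0,0,0.15],"twist":0},{"fingers":6,"xyz":[0,0,0.15],"twist":0}]}}

```text
t: 24.55
tcp_pos: [0.4315, 0.1342, 0.0316]
ee_rot: [179.9, 0.0, 96.7]
wrist_force: [-0.3, -0.7, -0.5]
opening: 0.0579
```

Call:
{"op": "send_rows", "data": {"plan": [{"fingers":6,"xyz":[0,0,-0.5],"twist":0},{"fingers":6,"xyz":[0,0,-4],"twist":0},{"fingers":6,"xyz":[0,0,-8.5],"twist":0},{"fingers":6,"xyz":[-2,0,-12],"twist":0},{"fingers":6,"xyz":[-2,0,-12],"twist":0}]}}

```text
t: 25.05
tcp_pos: [0.4384, 0.1135, 0.1572]
ee_rot: [179.3, 0.1, 96.6]
wrist_force: [0.5, 1.4, -0.4]
opening: 0.0601
```

```bash
python3 cap.py wrist w27 150,30,350,256 2.6; python3 -c "
from h import *
gop(-96.5,0,140)"; python3 cap.py side s27 230,190,340,270 7
```

```text
target [ 0.4517 -0.0327  0.14  ]
t25.10 tcp [0.4361 0.114  0.1543] yaw 96.60 op 0.0601 F [ 0.2  0.7 -0.9] -> shift [-14.75  -0.14   1.44] twist -0.03 rows>=3.0
```

View pics/w27.png

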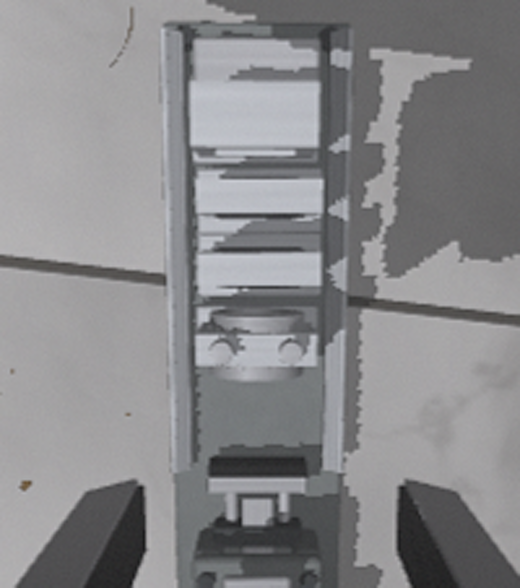

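View pics/s27.png

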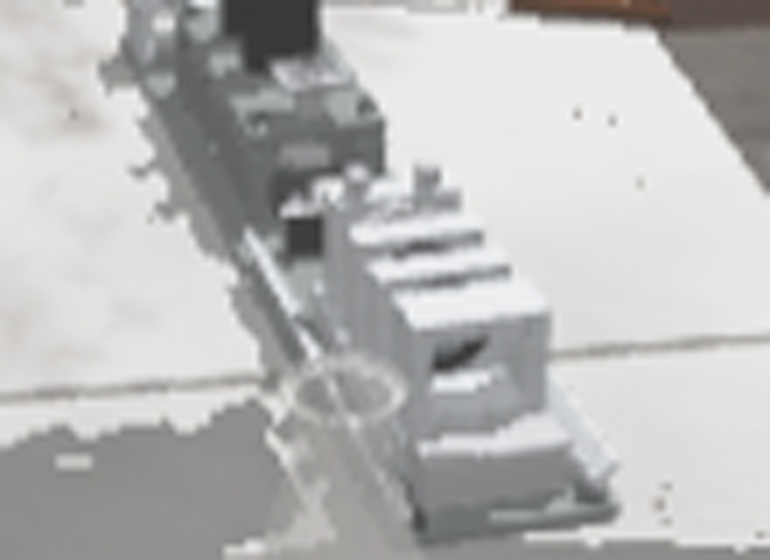

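Call:
{"op": "send_rows", "data": {"plan": [{"fingers":7,"xyz":[-3,0,-2],"twist":8},{"fingers":7,"xyz":[-6,0,-3],"twist":16},{"fingers":7,"xyz":[-9,0,-3],"twist":24},{"fingers":7,"xyz":[-12,0,-3],"twist":32},{"fingers":7,"xyz":[-14,0,-3],"twist":40}]}}

```text
t: 25.65
tcp_pos: [0.4483, -0.0257, 0.179]
ee_rot: [-179.8, 0.1, 56.3]
wrist_force: [0.0, 0.3, 0.2]
opening: 0.0701
```

Call:
{"op": "send_rows", "data": {"plan": [{"fingers":7.6,"xyz":[0,0,0],"twist":8},{"fingers":7.6,"xyz":[0,0,0],"twist":16},{"fingers":7.6,"xyz":[0,0,0],"twist":24},{"fingers":7.6,"xyz":[0,0,0],"twist":32},{"fingers":7.6,"xyz":[0,0,0],"twist":40}]}}

```text
t: 26.15
tcp_pos: [0.4479, -0.0239, 0.1787]
ee_rot: [-179.8, 0.2, 16.4]
wrist_force: [1.0, -1.4, 0.0]
opening: 0.0759
```

```bash
python3 -c "
from h import *
gop(-89,0,150,-90)"
```

```text
target [ 0.4509 -0.0253  0.15  ]
t26.15 tcp [ 0.4479 -0.0239  0.1787] yaw 16.37 op 0.0759 F [ 1.  -1.4  0. ] -> shift [0.26 0.22 2.87] twist 9.73 rows>=1.1
```

Call:
{"op": "send_rows", "data": {"plan": [{"fingers":7.6,"xyz":[0.3,0.2,2],"twist":7},{"fingers":7.6,"xyz":[0.3,0.2,5],"twist":9.7},{"fingers":7.6,"xyz":[0.3,0.2,5],"twist":9.7},{"fingers":7.6,"xyz":[0.3,0.2,5],"twist":9.7}]}}

```text
t: 26.55
tcp_pos: [0.4514, -0.0251, 0.1296]
ee_rot: [-179.9, 0.3, 7.1]
wrist_force: [-0.1, -0.6, 0.6]
opening: 0.0758
```

```bash
python3 -c "
from h import *
from cap import cap
gop(-88,0,70,-90)
cap('wrist','w28')
cap('side','s28',(200,130,360,270),5)
cap('scene','c28',(210,170,340,300),5)
gop(-88,0,70,-90)"
```

```text
target [ 0.4508 -0.0243  0.07  ]
t26.55 tcp [ 0.4514 -0.0251  0.1296] yaw 7.06 op 0.0758 F [-0.1 -0.6  0.6] -> shift [-0.03 -0.08  5.96] twist 0.42 rows>=1.2
target [ 0.4508 -0.0243  0.07  ]
t26.70 tcp [ 0.454  -0.0259  0.1323] yaw 7.02 op 0.0761 F [-0.4  0.  -0.5] -> shift [-0.31 -0.2   6.23] twist 0.38 rows>=1.2
```

View pics/w28.png

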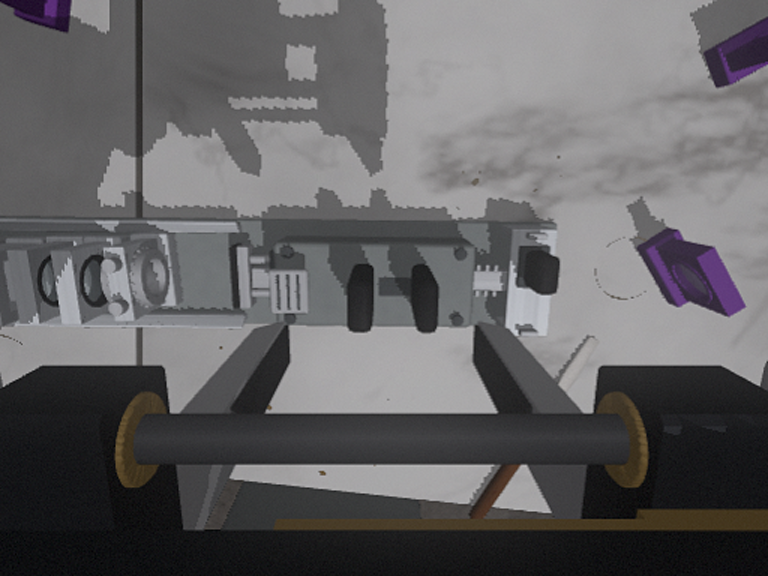

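View pics/c28.png

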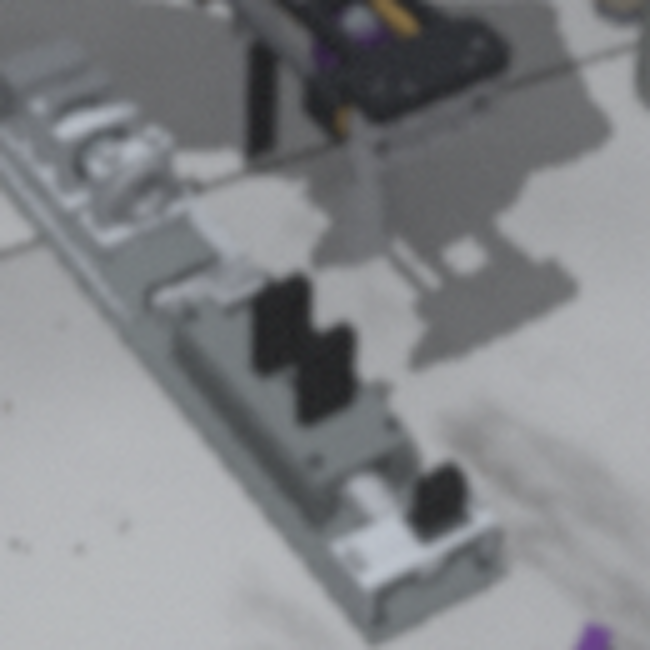

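Call:
{"op": "send_rows", "data": {"plan": [{"fingers":7.6,"xyz":[-0.3,-0.2,2],"twist":0.4},{"fingers":7.6,"xyz":[-0.3,-0.2,4.5],"twist":0.4},{"fingers":7.6,"xyz":[-0.3,-0.2,6],"twist":0.4},{"fingers":7.6,"xyz":[-0.3,-0.2,6.3],"twist":0.4},{"fingers":7.6,"xyz":[-0.3,-0.2,6.3],"twist":0.4}]}}

```text
t: 27.2
tcp_pos: [0.4504, -0.0243, 0.0689]
ee_rot: [180.0, -0.0, 6.6]
wrist_force: [0.2, -0.6, 0.1]
opening: 0.0762
```

```bash
python3 -c "
from h import *
from cap import cap
gop(-87,0,70,-90)
cap('wrist','w29')
gop(-87,0,70,-90)"
```

```text
target [ 0.4506 -0.0233  0.07  ]
t27.20 tcp [ 0.4504 -0.0243  0.0689] yaw 6.59 op 0.0762 F [ 0.2 -0.6  0.1] -> shift [ 0.03 -0.1  -0.11] twist -0.05 rows>=0.0
target [ 0.4506 -0.0233  0.07  ]
t27.25 tcp [ 0.451  -0.0244  0.0694] yaw 6.59 op 0.0759 F [ 0.5 -0.3 -0.4] -> shift [-0.02 -0.12 -0.06] twist -0.05 rows>=0.0
```

View pics/w29.png

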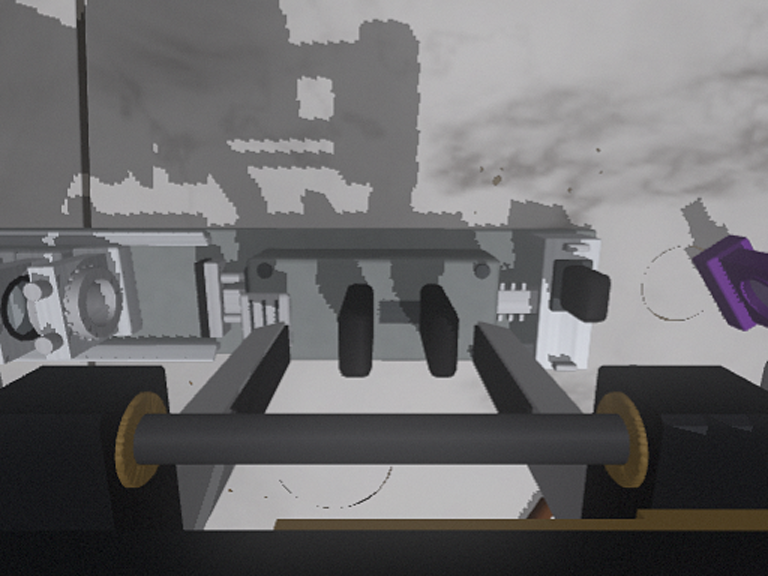

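Call:
{"op": "send_rows", "data": {"plan": [{"fingers":3.0,"xyz":[0,-0.1,0],"twist":0},{"fingers":3.0,"xyz":[0,-0.1,0],"twist":0},{"fingers":3.0,"xyz":[0,-0.1,0],"twist":0},{"fingers":3.0,"xyz":[0,-0.1,0],"twist":0},{"fingers":3.0,"xyz":[0,-0.1,0],"twist":0}], "force": 35}}

```text
t: 27.75
tcp_pos: [0.4513, -0.0264, 0.0693]
ee_rot: [179.6, -0.1, 6.6]
wrist_force: [0.9, -0.7, 1.6]
opening: 0.0398
```

```bash
python3 -c "
from h import *
from cap import cap
gop(-87,0,70,-90)
cap('wrist','w30')
gop(-87,0,70,-90)"
```

```text
target [ 0.4506 -0.0233  0.07  ]
t27.75 tcp [ 0.4513 -0.0264  0.0693] yaw 6.64 op 0.0398 F [ 0.9 -0.7  1.6] -> shift [-0.03 -0.32 -0.07] twist -0.00 rows>=0.1
target [ 0.4506 -0.0233  0.07  ]
t27.80 tcp [ 0.451  -0.0244  0.0692] yaw 6.54 op 0.0358 F [0.1 1.1 4.4] -> shift [-0.03 -0.12 -0.08] twist -0.09 rows>=0.0
```

View pics/w30.png

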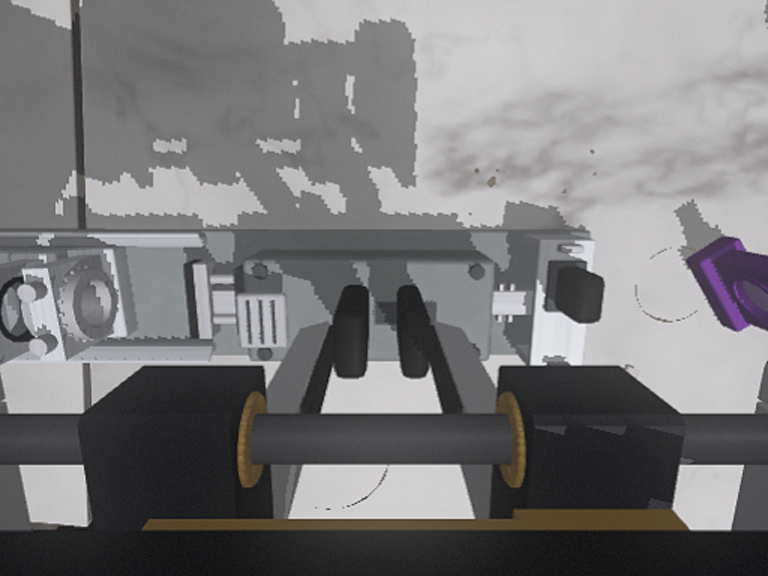

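Call:
{"op": "send_rows", "data": {"plan": [{"fingers":3.0,"xyz":[0,-0.1,0],"twist":0},{"fingers":3.0,"xyz":[0,-0.1,0],"twist":0},{"fingers":3.0,"xyz":[0,-0.1,0],"twist":0}]}}

```text
t: 28.1
tcp_pos: [0.4507, -0.0221, 0.0692]
ee_rot: [180.0, -0.1, 6.6]
wrist_force: [-0.1, -0.4, 6.2]
opening: 0.0306
```

Call:
{"op": "send_rows", "data": {"plan": [{"fingers":7.4,"xyz":[0,0,0],"twist":0},{"fingers":7.4,"xyz":[0,0,0],"twist":0},{"fingers":7.4,"xyz":[0,0,0],"twist":0},{"fingers":7.4,"xyz":[0,0,0],"twist":0},{"fingers":7.4,"xyz":[0,0,0],"twist":0}]}}

```text
t: 28.6
tcp_pos: [0.4488, -0.0216, 0.0676]
ee_rot: [-179.9, 0.1, 6.6]
wrist_force: [0.0, -0.0, 0.1]
opening: 0.0671
```

```bash
python3 -c "
from h import *
from cap import cap
gop(-87,0,70,-90)
cap('wrist','w31',(0,130,400,260),2)
gop(-87,0,70,-90)"
```

```text
target [ 0.4506 -0.0233  0.07  ]
t28.60 tcp [ 0.4488 -0.0216  0.0676] yaw 6.56 op 0.0671 F [ 0.  -0.   0.1] -> shift [ 0.17  0.19 -0.24] twist -0.08 rows>=0.1
target [ 0.4506 -0.0233  0.07  ]
t28.65 tcp [ 0.4487 -0.0214  0.0676] yaw 6.56 op 0.0712 F [ 0.2 -1.2  0.7] -> shift [ 0.17  0.21 -0.24] twist -0.08 rows>=0.1
```

View pics/w31.png

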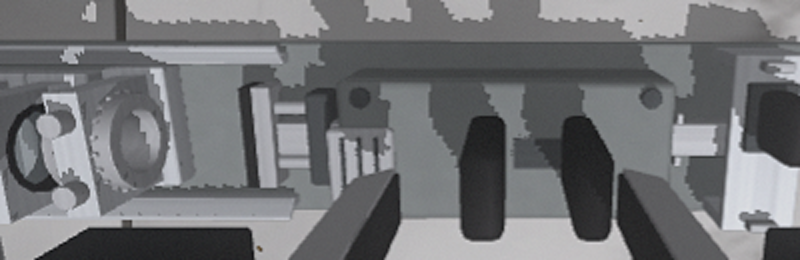

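Call:
{"op": "send_rows", "data": {"plan": [{"fingers":3.0,"xyz":[0.1,0.1,-0.2],"twist":0},{"fingers":3.0,"xyz":[0.1,0.1,-0.2],"twist":0},{"fingers":3.0,"xyz":[0.1,0.1,-0.2],"twist":0},{"fingers":3.0,"xyz":[0.1,0.1,-0.2],"twist":0},{"fingers":3.0,"xyz":[0.1,0.1,-0.2],"twist":0}]}}

```text
t: 29.15
tcp_pos: [0.4512, -0.0255, 0.0703]
ee_rot: [179.7, -0.0, 6.6]
wrist_force: [-0.5, 0.3, 0.0]
opening: 0.0376
```

Call:
{"op": "send_rows", "data": {"plan": [{"fingers":3.0,"xyz":[0,0,0],"twist":0},{"fingers":3.0,"xyz":[0,0,0],"twist":0},{"fingers":3.0,"xyz":[0,0,0],"twist":0}]}}

```text
t: 29.45
tcp_pos: [0.4508, -0.0222, 0.0703]
ee_rot: [-179.9, -0.0, 6.6]
wrist_force: [0.0, 1.9, 0.7]
opening: 0.0309
```

Call:
{"op": "send_rows", "data": {"plan": [{"fingers":7.4,"xyz":[0,0,0],"twist":0},{"fingers":7.4,"xyz":[0,0,0],"twist":0},{"fingers":7.4,"xyz":[0,0,0],"twist":0},{"fingers":7.4,"xyz":[0,0,0],"twist":0},{"fingers":7.4,"xyz":[0,0,0],"twist":0}]}}

```text
t: 29.95
tcp_pos: [0.4506, -0.0228, 0.0701]
ee_rot: [-180.0, 0.0, 6.6]
wrist_force: [0.7, -0.4, 0.7]
opening: 0.0673
```

Call:
{"op": "send_rows", "data": {"plan": [{"fingers":3.0,"xyz":[0,0,0],"twist":0},{"fingers":3.0,"xyz":[0,0,0],"twist":0},{"fingers":3.0,"xyz":[0,0,0],"twist":0},{"fingers":3.0,"xyz":[0,0,0],"twist":0},{"fingers":3.0,"xyz":[0,0,0],"twist":0}]}}

```text
t: 30.45
tcp_pos: [0.4508, -0.0238, 0.0702]
ee_rot: [180.0, 0.0, 6.5]
wrist_force: [-0.4, 2.2, 0.7]
opening: 0.0339
```

Call:
{"op": "send_rows", "data": {"plan": [{"fingers":3.0,"xyz":[0,0,0],"twist":0},{"fingers":3.0,"xyz":[0,0,0],"twist":0},{"fingers":3.0,"xyz":[0,0,0],"twist":0}]}}

```text
t: 30.75
tcp_pos: [0.4506, -0.0222, 0.0702]
ee_rot: [-179.9, 0.0, 6.6]
wrist_force: [-0.4, 3.4, -0.4]
opening: 0.0306
```

Call:
{"op": "send_rows", "data": {"plan": [{"fingers":7.4,"xyz":[0,0,0],"twist":0},{"fingers":7.4,"xyz":[0,0,0],"twist":0},{"fingers":7.4,"xyz":[0,0,0],"twist":0},{"fingers":7.4,"xyz":[0,0,0],"twist":0},{"fingers":7.4,"xyz":[0,0,0],"twist":0}]}}

```text
t: 31.25
tcp_pos: [0.4509, -0.023, 0.0704]
ee_rot: [-180.0, -0.0, 6.6]
wrist_force: [-0.5, -0.2, 1.0]
opening: 0.0668
```

```bash
python3 -c "
from h import *
from cap import cap
gop(-87,0,70,-90)
cap('wrist','w32',(0,130,400,260),2)
cap('side','s32',(220,180,340,290),6)
gop(-87,0,70,-90)"
```

```text
target [ 0.4506 -0.0233  0.07  ]
t31.25 tcp [ 0.4509 -0.023   0.0704] yaw 6.57 op 0.0668 F [-0.5 -0.2  1. ] -> shift [-0.03  0.03  0.04] twist -0.07 rows>=0.0
target [ 0.4506 -0.0233  0.07  ]
t31.35 tcp [ 0.4508 -0.0229  0.0703] yaw 6.58 op 0.0728 F [-0.3  0.5  0.1] -> shift [-0.02  0.03  0.03] twist -0.06 rows>=0.0
```

View pics/w32.png

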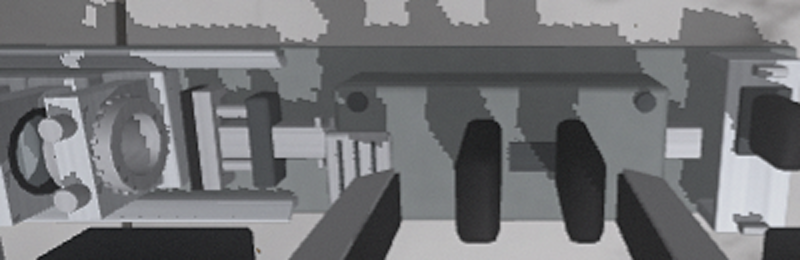

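View pics/s32.png

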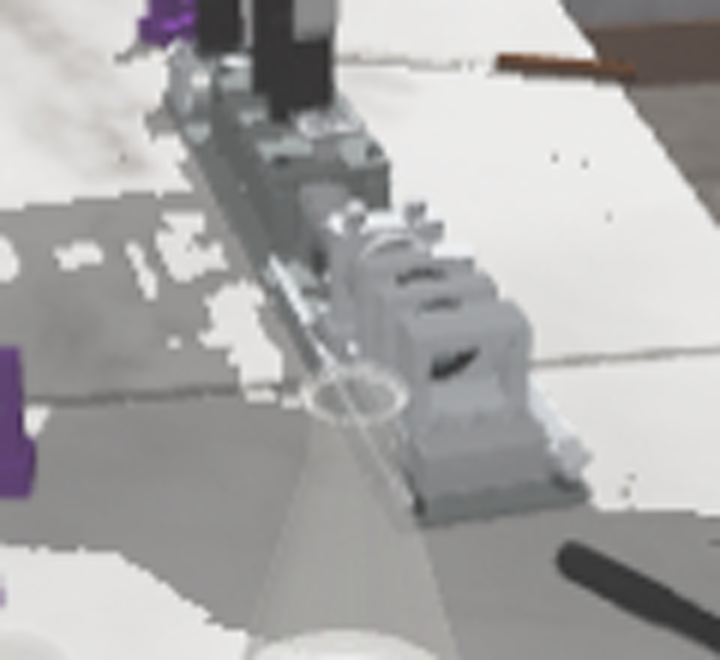

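Call:
{"op": "send_rows", "data": {"plan": [{"fingers":3.0,"xyz":[0,0,0],"twist":0},{"fingers":3.0,"xyz":[0,0,0],"twist":0},{"fingers":3.0,"xyz":[0,0,0],"twist":0},{"fingers":3.0,"xyz":[0,0,0],"twist":0},{"fingers":3.0,"xyz":[0,0,0],"twist":0}]}}

```text
t: 31.85
tcp_pos: [0.4511, -0.0255, 0.0703]
ee_rot: [179.7, 0.0, 6.6]
wrist_force: [0.7, 0.1, -0.2]
opening: 0.0379
```

Call:
{"op": "send_rows", "data": {"plan": [{"fingers":3.0,"xyz":[0,0,0],"twist":0},{"fingers":3.0,"xyz":[0,0,0],"twist":0},{"fingers":3.0,"xyz":[0,0,0],"twist":0}]}}

```text
t: 32.15
tcp_pos: [0.4507, -0.0222, 0.0703]
ee_rot: [-179.9, -0.0, 6.6]
wrist_force: [0.7, 2.5, 0.7]
opening: 0.0307
```

Call:
{"op": "send_rows", "data": {"plan": [{"fingers":7.4,"xyz":[0,0,0],"twist":0},{"fingers":7.4,"xyz":[0,0,0],"twist":0},{"fingers":7.4,"xyz":[0,0,0],"twist":0},{"fingers":7.4,"xyz":[0,0,0],"twist":0},{"fingers":7.4,"xyz":[0,0,0],"twist":0}]}}

```text
t: 32.65
tcp_pos: [0.4508, -0.0229, 0.0703]
ee_rot: [-180.0, 0.0, 6.6]
wrist_force: [-0.4, 0.9, -0.7]
opening: 0.0671
```

```bash
python3 -c "
from h import *
from cap import cap
gop(-87,0,70,-90)
cap('wrist','w33',(0,130,400,260),2)
cap('side','s33',(220,180,340,290),6)
gop(-87,0,70,-90)"
```

```text
target [ 0.4506 -0.0233  0.07  ]
t32.65 tcp [ 0.4508 -0.0229  0.0703] yaw 6.57 op 0.0671 F [-0.4  0.9 -0.7] -> shift [-0.02  0.04  0.02] twist -0.07 rows>=0.0
target [ 0.4506 -0.0233  0.07  ]
t32.75 tcp [ 0.4507 -0.0228  0.0702] yaw 6.57 op 0.0730 F [-0.4  0.3  0.4] -> shift [-0.01  0.04  0.02] twist -0.07 rows>=0.0
```

View pics/w33.png

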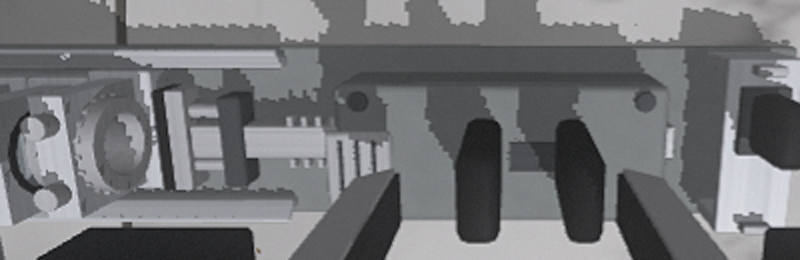

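View pics/s33.png

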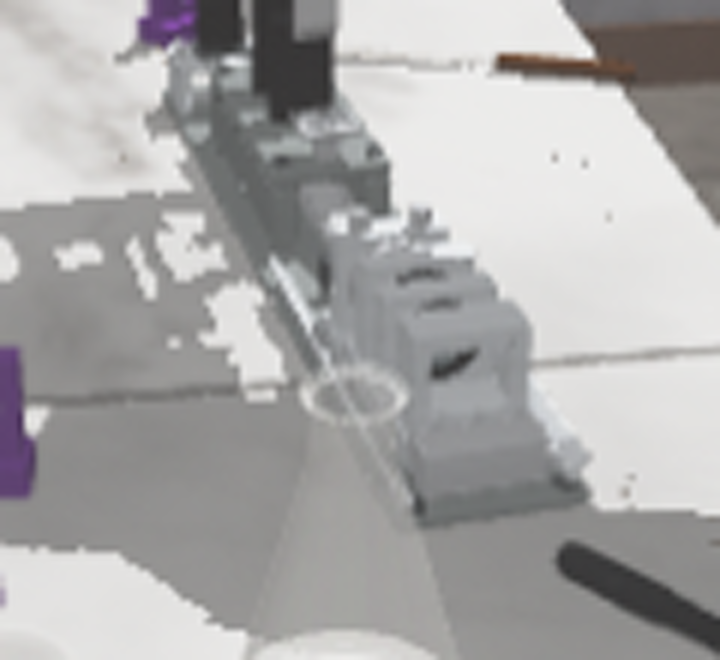

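Call:
{"op": "send_rows", "data": {"plan": [{"fingers":3.0,"xyz":[0,0,0],"twist":0},{"fingers":3.0,"xyz":[0,0,0],"twist":0},{"fingers":3.0,"xyz":[0,0,0],"twist":0},{"fingers":3.0,"xyz":[0,0,0],"twist":0},{"fingers":3.0,"xyz":[0,0,0],"twist":0}]}}

```text
t: 33.25
tcp_pos: [0.4511, -0.0256, 0.0703]
ee_rot: [179.7, 0.0, 6.6]
wrist_force: [-0.5, 0.2, 0.5]
opening: 0.0381
```

Call:
{"op": "send_rows", "data": {"plan": [{"fingers":3.0,"xyz":[0,0,0],"twist":0},{"fingers":3.0,"xyz":[0,0,0],"twist":0},{"fingers":3.0,"xyz":[0,0,0],"twist":0}]}}

```text
t: 33.55
tcp_pos: [0.4507, -0.0222, 0.0702]
ee_rot: [-179.9, 0.0, 6.6]
wrist_force: [-0.4, 3.1, 1.0]
opening: 0.0305
```

Call:
{"op": "send_rows", "data": {"plan": [{"fingers":7.4,"xyz":[0,0,0],"twist":0},{"fingers":7.4,"xyz":[0,0,0],"twist":0},{"fingers":7.4,"xyz":[0,0,0],"twist":0},{"fingers":7.4,"xyz":[0,0,0],"twist":0},{"fingers":7.4,"xyz":[0,0,0],"twist":0}]}}

```text
t: 34.05
tcp_pos: [0.4508, -0.0227, 0.0703]
ee_rot: [-179.9, -0.0, 6.6]
wrist_force: [0.1, 0.1, 0.1]
opening: 0.0675
```

```bash
python3 -c "
from h import *
from cap import cap
gop(-87,0,70,-90)
cap('wrist','w34',(0,130,400,260),2)
cap('side','s34',(220,180,340,290),6)
gop(-87,0,70,-90)"
```

```text
target [ 0.4506 -0.0233  0.07  ]
t34.05 tcp [ 0.4508 -0.0227  0.0703] yaw 6.55 op 0.0675 F [0.1 0.1 0.1] -> shift [-0.02  0.06  0.03] twist -0.09 rows>=0.0
target [ 0.4506 -0.0233  0.07  ]
t34.15 tcp [ 0.4507 -0.0226  0.0702] yaw 6.57 op 0.0730 F [0.6 0.1 0. ] -> shift [-0.01  0.07  0.02] twist -0.07 rows>=0.0
```

View pics/w34.png

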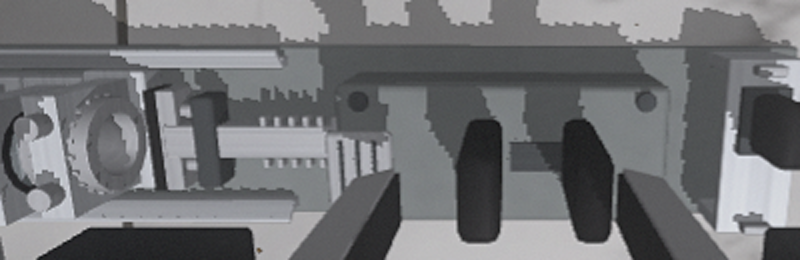

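View pics/s34.png

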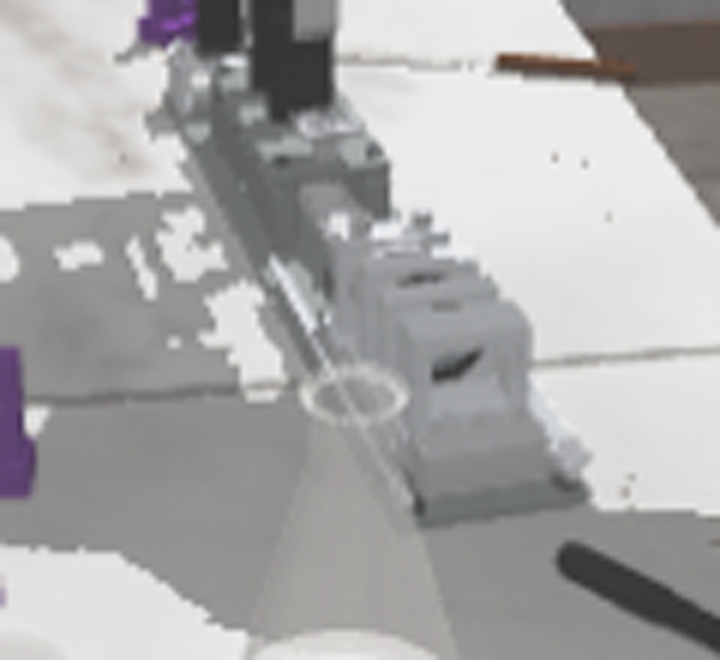

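Call:
{"op": "send_rows", "data": {"plan": [{"fingers":8,"xyz":[0,0,0],"twist":0},{"fingers":8,"xyz":[0,0,0],"twist":0},{"fingers":8,"xyz":[0,0,0],"twist":0},{"fingers":8,"xyz":[0,0,0],"twist":0},{"fingers":8,"xyz":[0,0,0],"twist":0}]}}

```text
t: 34.65
tcp_pos: [0.4508, -0.023, 0.0703]
ee_rot: [-180.0, 0.0, 6.6]
wrist_force: [-0.8, -1.0, 0.3]
opening: 0.08
```

Call:
{"op": "send_rows", "data": {"plan": [{"fingers":8,"xyz":[0,0,-3],"twist":0},{"fingers":8,"xyz":[0,0,-7],"twist":0},{"fingers":8,"xyz":[0,0,-9],"twist":0},{"fingers":8,"xyz":[0,0,-9],"twist":0}]}}

```text
t: 35.05
tcp_pos: [0.4538, -0.0238, 0.1638]
ee_rot: [179.8, -0.4, 6.6]
wrist_force: [0.9, 0.2, -0.2]
opening: 0.08
```

```bash
python3 -c "
from h import *
from cap import cap
cap('wrist','w35')
gop(-33,0,110,-90)"
```

```text
target [0.4444 0.0304 0.11  ]
t35.10 tcp [ 0.452  -0.0234  0.1615] yaw 6.58 op 0.0800 F [ 0.7 -0.3 -0.1] -> shift [-0.16 -5.43  5.14] twist -0.06 rows>=1.5
```

View pics/w35.png

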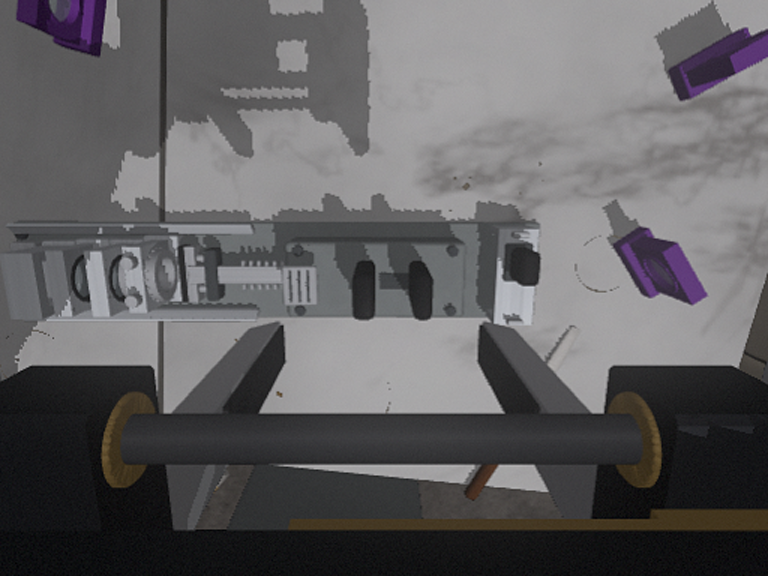

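```bash
python3 -c "
from h import *
import pickle
m,im=pickle.load(open('w35.pkl','rb'))
b=cv2.resize(im[140:220,0:180],None,fx=4.4,fy=4.4,interpolation=cv2.INTER_CUBIC)
pp=np.load('press.npy')
for x in (170,144,118,92,66,15,10):
  q=proj(m,T(pp,np.array([(x,26,20),(x,-26,20)])/1000.)); cv2.polylines(b,[np.int32((q-[0,140]+.5)*4.4)],False,(0,0,255),1)
cv2.imwrite('pics/o5.png',b)"
```

```text
(no output)
```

View pics/o5.png

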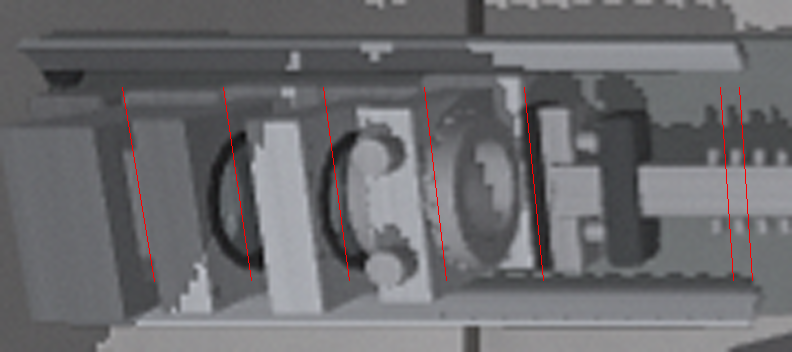

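Call:
{"op": "send_rows", "data": {"plan": [{"fingers":0,"xyz":[-0.1,-3,0],"twist":0},{"fingers":0,"xyz":[-0.1,-5.4,0],"twist":0},{"fingers":0,"xyz":[-0.1,-5.4,2],"twist":0},{"fingers":0,"xyz":[-0.1,-5.4,5],"twist":0},{"fingers":0,"xyz":[-0.1,-5.4,7.2],"twist":0}]}}

```text
t: 35.6
tcp_pos: [0.4409, 0.0311, 0.0847]
ee_rot: [-179.9, 0.3, 6.6]
wrist_force: [-0.3, 0.7, 0.4]
opening: 0.0431
```

Call:
{"op": "send_rows", "data": {"plan": [{"fingers":0,"xyz":[0,0,0],"twist":0},{"fingers":0,"xyz":[0,0,0],"twist":0},{"fingers":0,"xyz":[0,0,0],"twist":0}]}}

```text
t: 35.9
tcp_pos: [0.4443, 0.0303, 0.0888]
ee_rot: [180.0, -0.1, 6.6]
wrist_force: [-0.2, -0.3, 0.3]
opening: 0.0197
```

```bash
python3 -c "
from h import *
from cap import cap
cap('wrist','w36')
cap('side','s36',(220,180,340,290),6)
gop(-33,0,56,-90)"
```

```text
target [0.4444 0.0304 0.056 ]
t36.00 tcp [0.4448 0.0302 0.0894] yaw 6.57 op 0.0113 F [ 0.3 -0.4  0.2] -> shift [-0.04 -0.02  3.34] twist -0.07 rows>=0.7
```

View pics/w36.png

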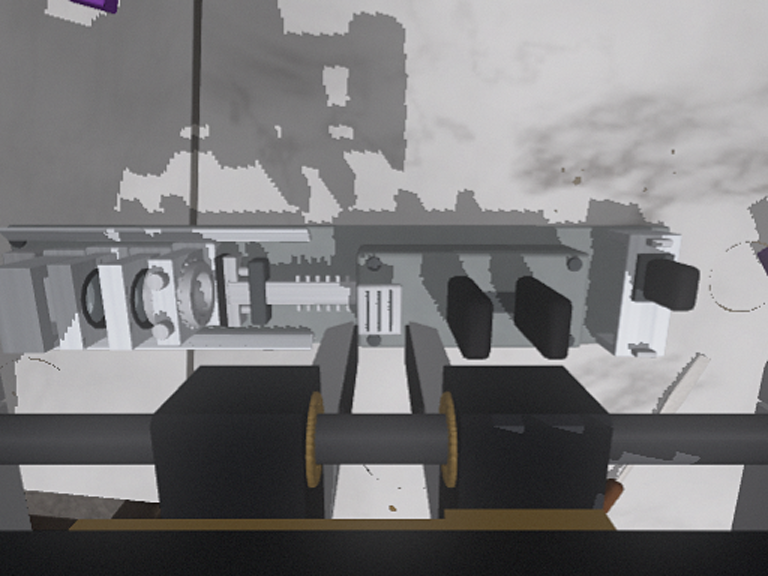

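View pics/s36.png

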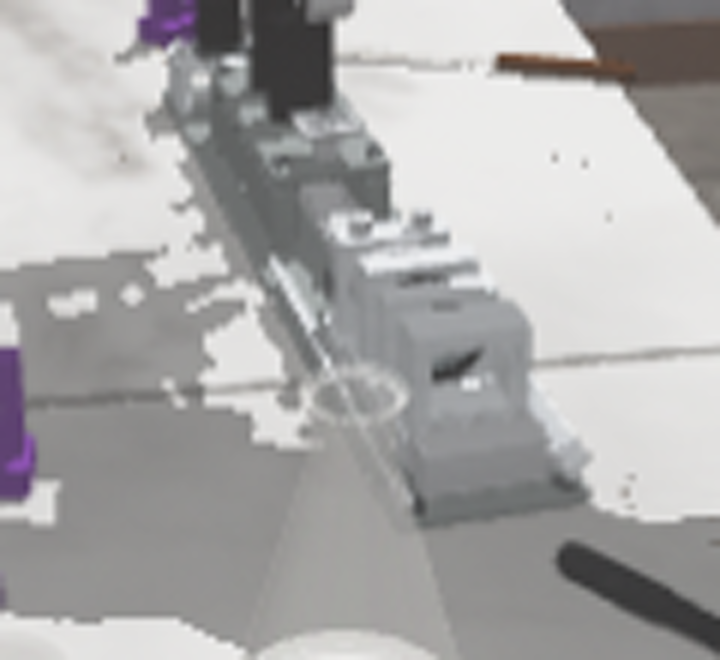

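Call:
{"op": "send_rows", "data": {"plan": [{"fingers":0,"xyz":[0,0,1],"twist":0},{"fingers":0,"xyz":[0,0,2.2],"twist":0},{"fingers":0,"xyz":[0,0,2.7],"twist":0},{"fingers":0,"xyz":[0,0,3.1],"twist":0},{"fingers":0,"xyz":[0,0,3.4],"twist":0}]}}

```text
t: 36.5
tcp_pos: [0.4432, 0.0305, 0.0536]
ee_rot: [-180.0, 0.1, 6.6]
wrist_force: [0.1, 0.2, -0.9]
opening: 0.0007
```

Call:
{"op": "send_rows", "data": {"plan": [{"fingers":0,"xyz":[0,0,0.1],"twist":0},{"fingers":0,"xyz":[0,0,0.1],"twist":0},{"fingers":0,"xyz":[0,0,0.1],"twist":0},{"fingers":0,"xyz":[0,0,0.1],"twist":0}]}}

```text
t: 36.9
tcp_pos: [0.444, 0.0304, 0.0536]
ee_rot: [180.0, -0.0, 6.6]
wrist_force: [-0.5, -0.5, 0.5]
opening: 0.0002
```

```bash
python3 -c "
from h import *
from cap import cap
cap('wrist','w37')
gop(-33,0,56,-90)"
```

```text
target [0.4444 0.0304 0.056 ]
t36.95 tcp [0.4439 0.0304 0.0535] yaw 6.57 op 0.0002 F [ 0.1 -0.2  0.3] -> shift [ 0.05  0.01 -0.25] twist -0.06 rows>=0.1
```

View pics/w37.png

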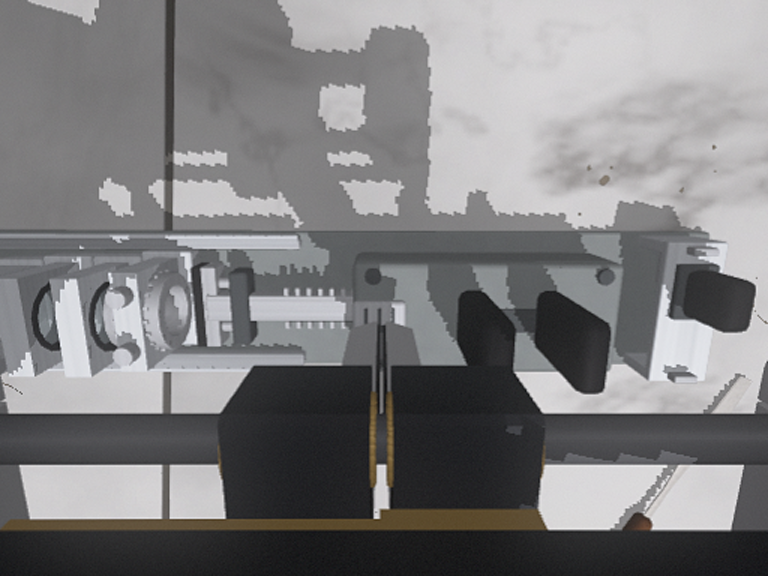

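```bash
python3 -c "
from h import *
from cap import cap
import pickle
m,im=pickle.load(open('w37.pkl','rb'))
print(proj(m,[[.444,.0304,.0535],pw(-33,0,62),pw(-33,14,62),pw(-33,-14,62),pw(-33,0,56)])*1.5)
save(im,'pics/w37a.png',(190,150,330,260),5.5)
cap('scene','c37',(210,170,310,270),6)
cap('side','s37',(240,180,320,250),8)
"
```

```text
[[379.81821325 323.97507344]
 [379.95766501 328.93001035]
 [379.98570652 358.10660545]
 [379.92872131 298.83908232]
 [379.98526867 324.81933183]]
```

View pics/w37a.png

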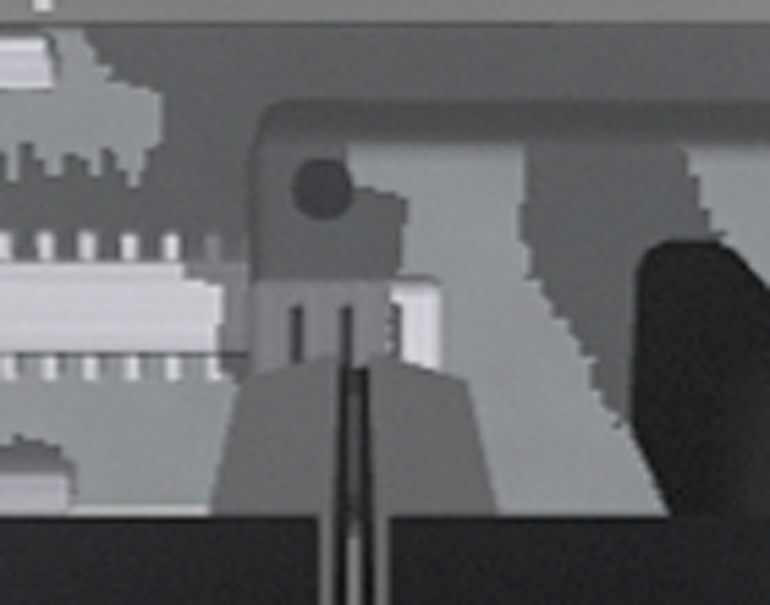

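View pics/c37.png

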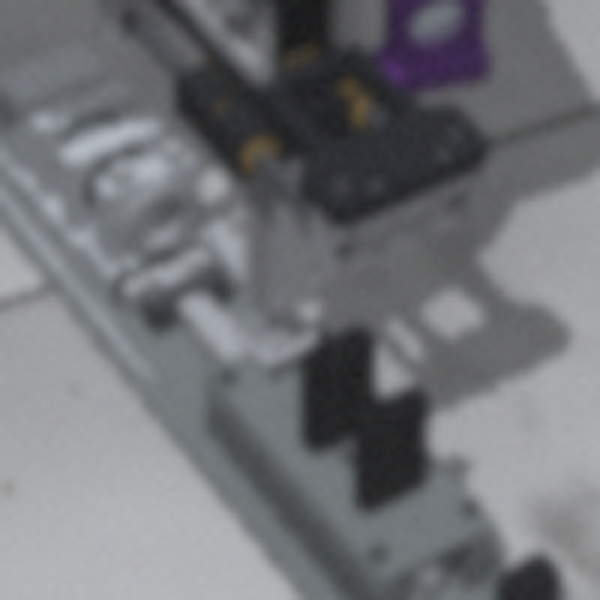

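View pics/s37.png

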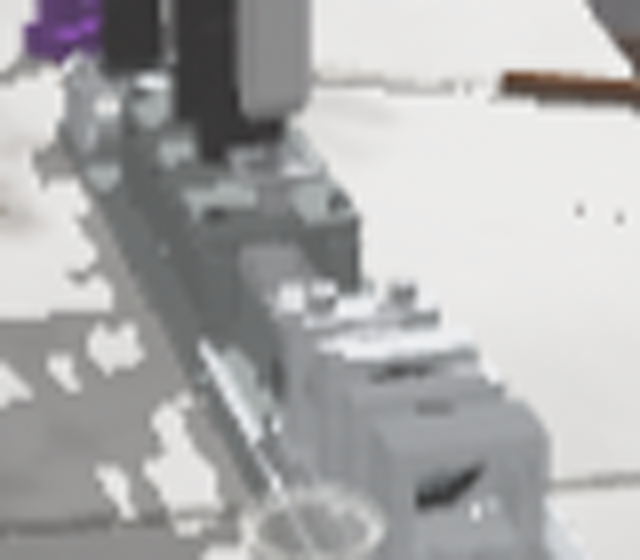

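Call:
{"op": "send_rows", "data": {"plan": [{"fingers":0,"xyz":[0,0,0.2],"twist":0},{"fingers":0,"xyz":[0,0,0.2],"twist":0},{"fingers":0,"xyz":[0,0,0.4],"twist":0},{"fingers":0,"xyz":[0,0,0.4],"twist":0},{"fingers":0,"xyz":[0,0,0.4],"twist":0}]}}

```text
t: 37.55
tcp_pos: [0.4435, 0.0305, 0.0491]
ee_rot: [-180.0, 0.0, 6.6]
wrist_force: [0.3, 0.3, -0.3]
opening: 0.0005
```

```bash
python3 -c "
from h import *
from cap import cap
gop(-33,0,56,-90)
cap('wrist','w38',(0,130,340,260),2.3)
"
```

```text
target [0.4444 0.0304 0.056 ]
t37.55 tcp [0.4435 0.0305 0.0491] yaw 6.58 op 0.0005 F [ 0.3  0.3 -0.3] -> shift [ 0.09  0.02 -0.69] twist -0.06 rows>=0.1
```

View pics/w38.png

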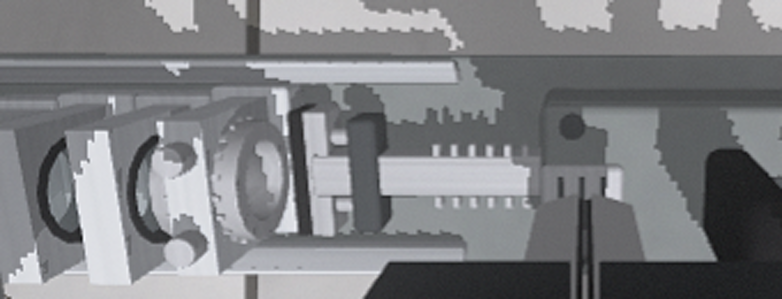

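```bash
python3 -c "
from h import *
from cap import cap
m,im=cap('side','s39',(240,150,320,220),8)
p=proj(m,[[.4435,.0305,.0491],pw(-33,0,62),pw(-33,14,62),pw(-33,-14,62),pw(-78,15,96),pw(-78,-15,96)])
print((p-[240,150])*8)
m,im=cap('scene','c39',(210,170,310,270),7)
p=proj(m,[[.4435,.0305,.0491],pw(-33,0,62),pw(-33,14,62),pw(-33,-14,62),pw(-78,15,96),pw(-78,-15,96)])
print((p-[210,170])*7)
"
```

```text
[[272.65658924 432.45567989]
 [270.00466905 397.80514043]
 [309.81817605 393.20122124]
 [229.95638923 402.43471831]
 [276.23376981 252.46511645]
 [192.60759408 261.27036173]]
[[324.28039866 409.56704487]
 [327.01249889 383.39540377]
 [292.89071128 398.8646754 ]
 [360.81297422 368.06955625]
 [362.50533563 412.13019111]
 [437.81717319 377.50199755]]
```

View pics/s39.png

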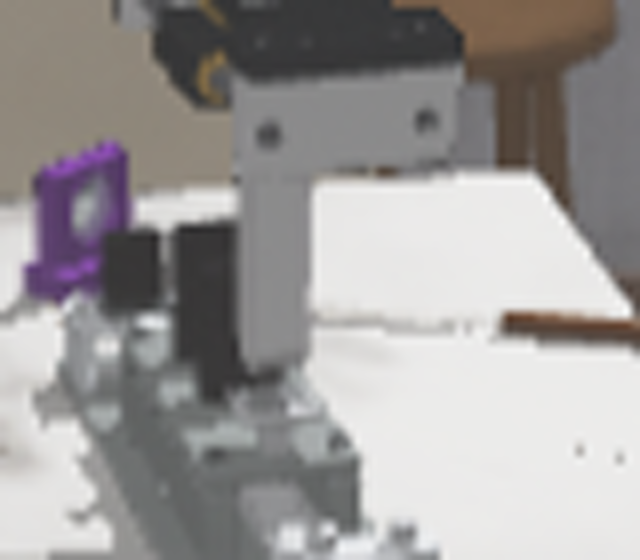

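View pics/c39.png

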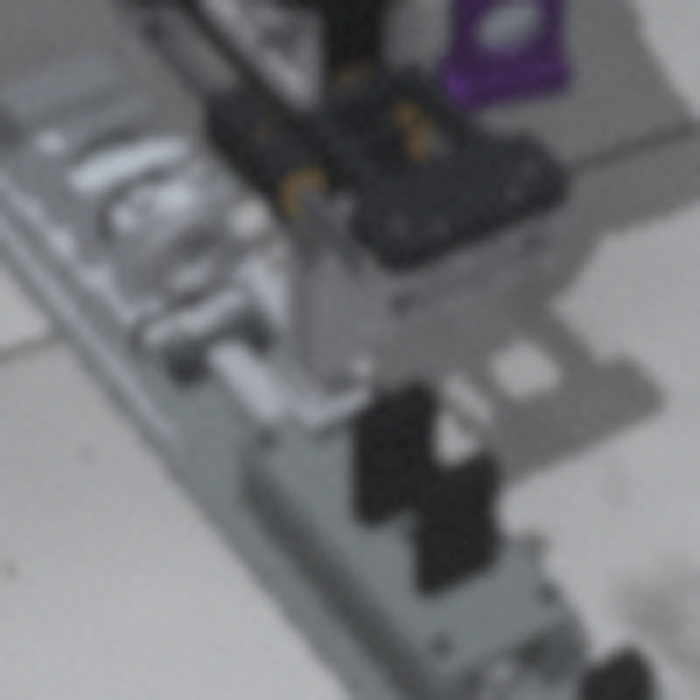

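Call:
{"op": "send_rows", "data": {"plan": [{"fingers":0,"xyz":[0,0,0.2],"twist":0},{"fingers":0,"xyz":[0,0,0.3],"twist":0},{"fingers":0,"xyz":[0,0,0.4],"twist":0},{"fingers":0,"xyz":[0,0,0.4],"twist":0}]}}

```text
t: 38.1
tcp_pos: [0.4434, 0.0305, 0.045]
ee_rot: [-180.0, 0.0, 6.6]
wrist_force: [0.1, -0.3, -0.0]
opening: 0.0003
```

```bash
python3 -c "
from h import *
from plant import monitor
gop(-33,0,56,-90)
print(monitor.read_state()['tau'], monitor.read_state()['joints'])
"
```

```text
target [0.4444 0.0304 0.056 ]
t38.10 tcp [0.4434 0.0305 0.045 ] yaw 6.58 op 0.0003 F [ 0.1 -0.3 -0. ] -> shift [ 0.1   0.02 -1.1 ] twist -0.06 rows>=0.2
[-1.05139380e-02 -2.75572962e+01 -2.33545285e+01  2.86396098e-02
 -8.40210146e-02  1.03197231e-04] [-7.25071920e+00  5.59960549e+00  1.13321965e+02  5.78071165e-05
  6.11072032e+01  7.61716954e+01]
```

```bash
python3 -c "
from h import *
from cap import cap
m,im=cap('side','s40',(240,150,320,220),8)
P=[pw(190,25,26),pw(190,-25,26),pw(-190,-15,66),pw(15,22,23)]
m2,i2=cap('wrist','w40',(190,150,330,260),5.5)
m,im=cap('side','s41',(200,130,360,270),4.5)
print((proj(m,P)-[200,130])*4.5)
from plant import monitor
"
```

```text
[[502.50467211 551.75868512]
 [406.69413983 566.24674691]
 [247.45947129 219.37865841]
 [390.17603636 402.47854076]]
```

View pics/s40.png

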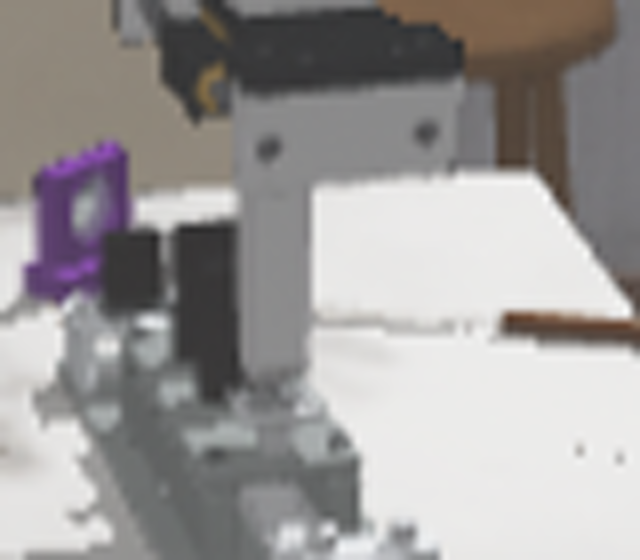

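View pics/w40.png

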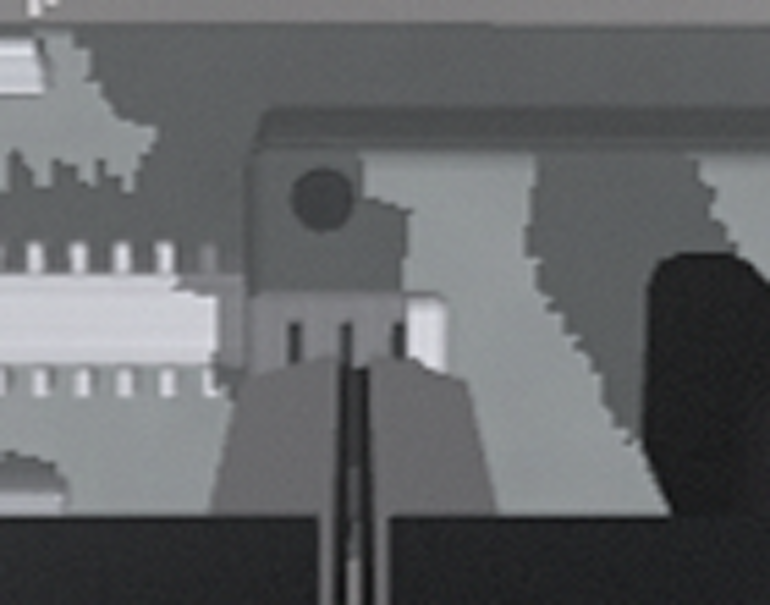

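View pics/s41.png

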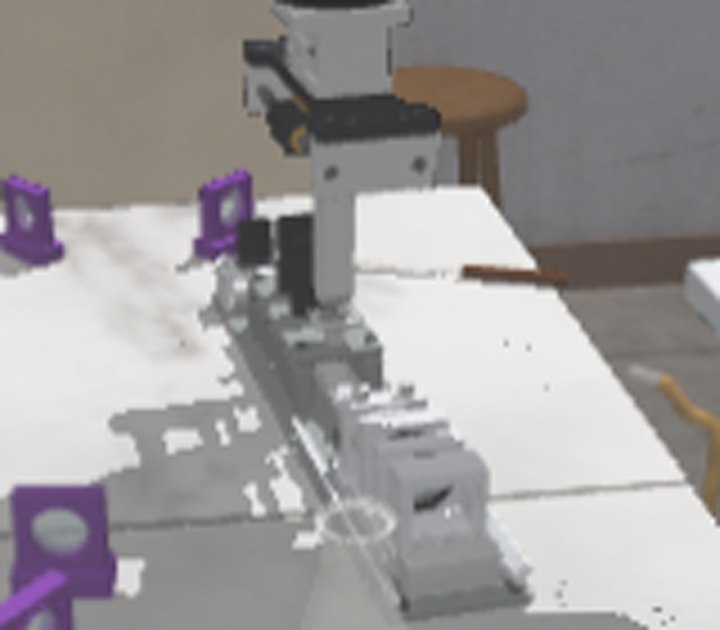

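Call:
{"op": "send_rows", "data": {"plan": [{"fingers":0,"xyz":[0,0,0.2],"twist":0},{"fingers":0,"xyz":[0,0,0.4],"twist":0},{"fingers":0,"xyz":[0,0,0.5],"twist":0},{"fingers":0,"xyz":[0,0,0.5],"twist":0}]}}

```text
t: 38.65
tcp_pos: [0.4433, 0.0305, 0.0399]
ee_rot: [-180.0, 0.0, 6.6]
wrist_force: [-0.6, 0.2, -0.4]
opening: 0.0007
```

Call:
{"op": "send_rows", "data": {"plan": [{"fingers":0,"xyz":[0,0,0.2],"twist":0},{"fingers":0,"xyz":[0,0,0.4],"twist":0},{"fingers":0,"xyz":[0,0,0.4],"twist":0}]}}

```text
t: 38.95
tcp_pos: [0.4433, 0.0305, 0.036]
ee_rot: [-180.0, 0.0, 6.6]
wrist_force: [-0.8, 0.5, -0.5]
opening: 0.0005
```

Call:
{"op": "send_rows", "data": {"plan": [{"fingers":0,"xyz":[0,0,0.2],"twist":0},{"fingers":0,"xyz":[0,0,0.3],"twist":0},{"fingers":0,"xyz":[0,0,0.3],"twist":0}]}}

```text
t: 39.25
tcp_pos: [0.4438, 0.0305, 0.0334]
ee_rot: [180.0, -0.0, 6.6]
wrist_force: [0.5, 1.1, 4.2]
opening: 0.0006
```

```bash
python3 -c "
from h import *
from cap import cap
m,im=cap('side','s42',(240,150,320,220),8)
m2,i2=cap('wrist','w42',(0,130,340,260),2.3)
"
```

```text
(no output)
```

View pics/s42.png

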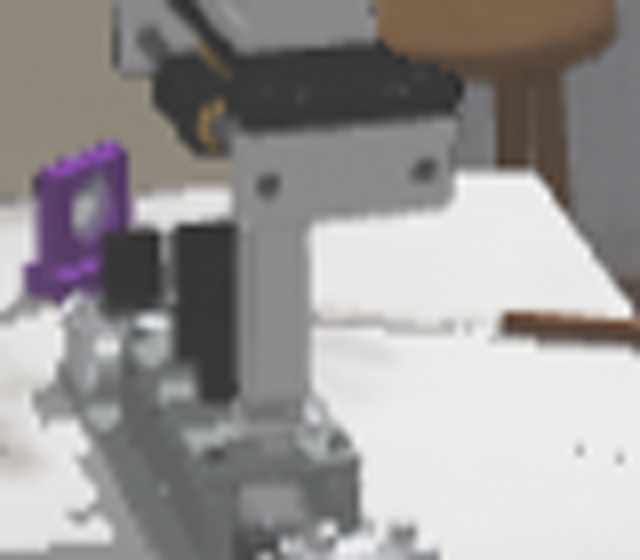

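View pics/w42.png

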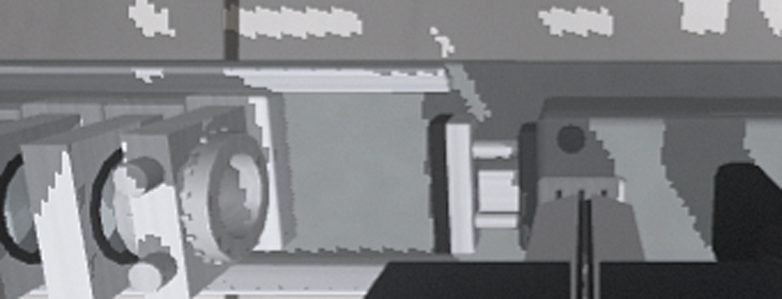

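Call:
{"op": "send_rows", "data": {"plan": [{"fingers":0,"xyz":[0,0,0],"twist":0},{"fingers":0,"xyz":[0,0,0],"twist":0},{"fingers":0,"xyz":[0,0,-3],"twist":0},{"fingers":0,"xyz":[0,0,-7.5],"twist":0},{"fingers":2,"xyz":[0,0,-11],"twist":0}]}}

```text
t: 39.85
tcp_pos: [0.4435, 0.0304, 0.1445]
ee_rot: [180.0, 0.0, 6.6]
wrist_force: [1.0, -0.1, -0.4]
opening: 0.0053
```

```bash
python3 -c "
from h import *
from cap import cap
m2,i2=cap('wrist','w43')
gop(-188.5,-15,110,-90)
"
```

```text
target [ 0.4773 -0.1224  0.11  ]
t39.90 tcp [0.4483 0.0299 0.1507] yaw 6.59 op 0.0095 F [ 1.9 -0.   2.9] -> shift [ 1.08 15.45  4.13] twist -0.05 rows>=3.2
```

View pics/w43.png

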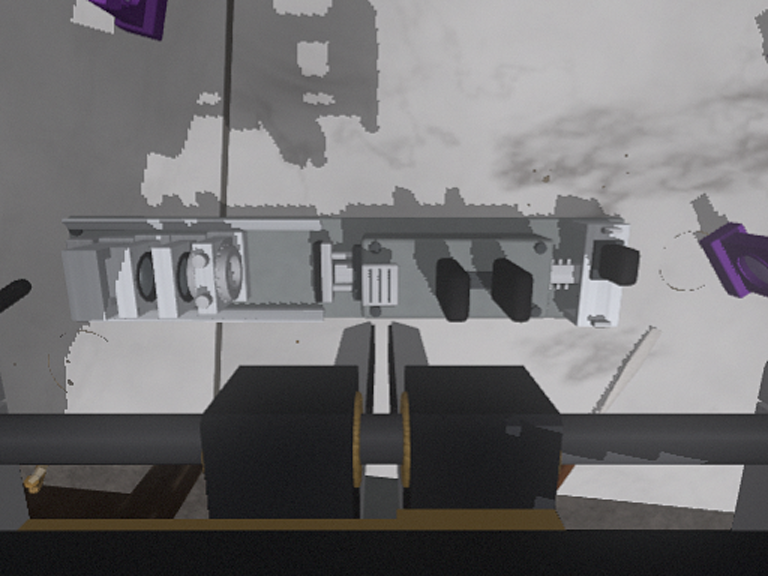

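Call:
{"op": "send_rows", "data": {"plan": [{"fingers":4,"xyz":[0.3,4.8,0],"twist":0},{"fingers":4,"xyz":[0.7,9.6,0],"twist":0},{"fingers":4,"xyz":[1.1,14,0],"twist":0},{"fingers":4,"xyz":[1.1,15.5,3],"twist":0},{"fingers":4,"xyz":[1.1,15.5,4.5],"twist":0}]}}

```text
t: 40.4
tcp_pos: [0.4716, -0.1246, 0.0962]
ee_rot: [-180.0, 0.1, 6.4]
wrist_force: [-0.6, 0.5, -0.2]
opening: 0.0399
```

Call:
{"op": "send_rows", "data": {"plan": [{"fingers":4,"xyz":[0,0,0],"twist":0},{"fingers":4,"xyz":[0,0,0],"twist":0},{"fingers":4,"xyz":[0,0,0],"twist":0}]}}

```text
t: 40.7
tcp_pos: [0.473, -0.1222, 0.0991]
ee_rot: [179.9, -0.1, 6.6]
wrist_force: [0.2, -0.1, -0.0]
opening: 0.04
```

```bash
python3 -c "
from h import *
from cap import cap
gop(-188.5,-15,20,-90)
m2,i2=cap('wrist','w44')
gop(-188.5,-15,20,-90)
print(proj(m2,[pw(-190,-15,66)])*1.5)
"
```

```text
target [ 0.4773 -0.1224  0.02  ]
t40.70 tcp [ 0.473  -0.1222  0.0991] yaw 6.62 op 0.0400 F [ 0.2 -0.1 -0. ] -> shift [0.41 0.06 7.91] twist -0.01 rows>=1.6
target [ 0.4773 -0.1224  0.02  ]
t40.75 tcp [ 0.4732 -0.1222  0.0993] yaw 6.63 op 0.0401 F [0.5 1.  0.7] -> shift [0.39 0.06 7.93] twist -0.01 rows>=1.6
[[383.95233727 297.76305419]]
```

View pics/w44.png

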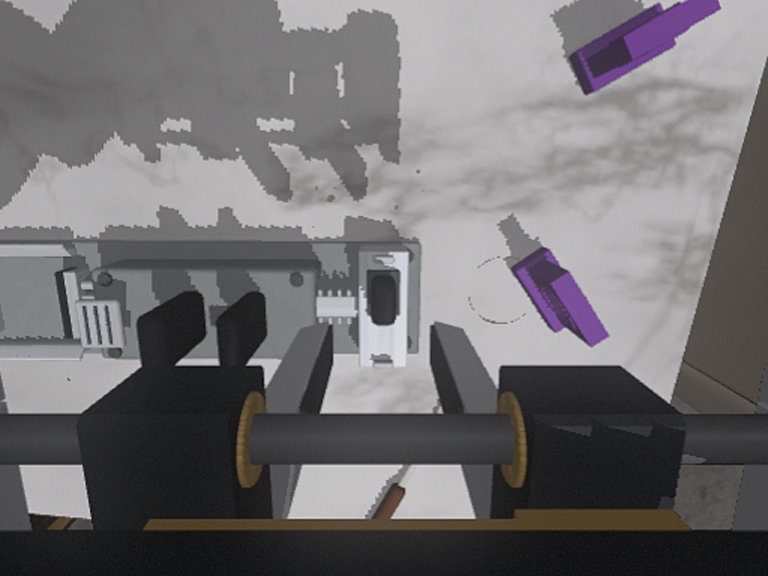

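Call:
{"op": "send_rows", "data": {"plan": [{"fingers":4,"xyz":[0.4,0.05,3],"twist":0},{"fingers":4,"xyz":[0.4,0.05,6],"twist":0},{"fingers":4,"xyz":[0.4,0.05,7.3],"twist":0},{"fingers":4,"xyz":[0.4,0.05,7.8],"twist":0},{"fingers":4,"xyz":[0.4,0.05,7.8],"twist":0}]}}

```text
t: 41.25
tcp_pos: [0.4765, -0.1222, 0.0205]
ee_rot: [180.0, -0.0, 6.6]
wrist_force: [0.5, 0.2, 1.0]
opening: 0.0402
```

Call:
{"op": "send_rows", "data": {"plan": [{"fingers":0.8,"xyz":[0,0,0],"twist":0},{"fingers":0.8,"xyz":[0,0,0],"twist":0},{"fingers":0.8,"xyz":[0,0,0],"twist":0},{"fingers":0.8,"xyz":[0,0,0],"twist":0},{"fingers":0.8,"xyz":[0,0,0],"twist":0}], "force": 20}}

```text
t: 41.75
tcp_pos: [0.477, -0.1229, 0.021]
ee_rot: [179.9, -0.1, 6.6]
wrist_force: [-0.0, -0.6, 2.8]
opening: 0.0139
```

Gripped at 13.9 mm. Slide it along tool −x.

Call:
{"op": "send_rows", "data": {"plan": [{"fingers":0.8,"xyz":[-0.8,0,0],"twist":0},{"fingers":0.8,"xyz":[-1.6,0,0],"twist":0},{"fingers":0.8,"xyz":[-2.4,0,0],"twist":0},{"fingers":0.8,"xyz":[-3.0,0,0],"twist":0},{"fingers":0.8,"xyz":[-3.0,0,0],"twist":0}]}}

```text
t: 42.25
tcp_pos: [0.4497, -0.1261, 0.0212]
ee_rot: [179.9, -0.5, 6.5]
wrist_force: [10.3, 1.0, -2.6]
opening: 0.0138
```

Call:
{"op": "send_rows", "data": {"plan": [{"fingers":0.8,"xyz":[-0.2,0,0],"twist":0},{"fingers":0.8,"xyz":[-0.3,0,0],"twist":0},{"fingers":0.8,"xyz":[-0.3,0,0],"twist":0}]}}

```text
t: 42.55
tcp_pos: [0.4496, -0.1261, 0.0214]
ee_rot: [179.9, -0.8, 6.4]
wrist_force: [16.0, 3.3, -7.5]
opening: 0.0139
```

```bash
python3 cap.py wrist w45; python3 -c "
from h import *
gop(-188.5,15,20,-90)"
```

```text
target [ 0.4475 -0.1258  0.02  ]
t42.60 tcp [ 0.4496 -0.1261  0.0214] yaw 6.44 op 0.0141 F [14.4  2.3 -7.4] -> shift [-0.21 -0.05  0.13] twist -0.19 rows>=0.1
```

View pics/w45.png

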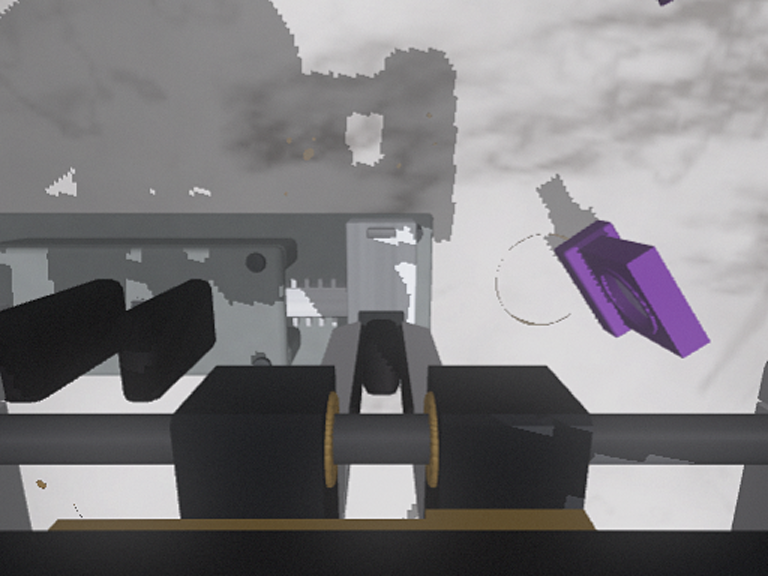

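Call:
{"op": "send_rows", "data": {"plan": [{"fingers":0.8,"xyz":[0.4,0,0],"twist":0},{"fingers":3,"xyz":[0.4,0,0],"twist":0},{"fingers":3,"xyz":[0.4,0,0],"twist":0},{"fingers":3,"xyz":[0.4,0,-2],"twist":0},{"fingers":4,"xyz":[0.4,0,-6],"twist":0}]}}

```text
t: 43.1
tcp_pos: [0.442, -0.1234, 0.0767]
ee_rot: [-179.6, 0.6, 6.6]
wrist_force: [1.1, -0.5, -0.2]
opening: 0.035
```

Call:
{"op": "send_rows", "data": {"plan": [{"fingers":4,"xyz":[0,0,-5],"twist":0},{"fingers":4,"xyz":[0,0,-10],"twist":0},{"fingers":4,"xyz":[1,-4,-12],"twist":0},{"fingers":4,"xyz":[1,-4,-12],"twist":0},{"fingers":4,"xyz":[1,-4,-12],"twist":0}]}}

```text
t: 43.6
tcp_pos: [0.4516, -0.0841, 0.1996]
ee_rot: [-180.0, 0.1, 6.7]
wrist_force: [-0.1, 0.9, 0.5]
opening: 0.0403
```

```bash
python3 -c "
from h import *
from cap import cap
m,i=cap('wrist','w46')
gop(0,0,200,-90)
b=cv2.resize(i[100:260,100:356],None,fx=3,fy=3,interpolation=cv2.INTER_CUBIC)
pp=np.load('press.npy')
for y in (-15,15):
  q=proj(m,T(pp,np.array([(-197,y-12,66),(-183,y-12,66),(-183,y+12,66),(-197,y+12,66)])/1000.));cv2.polylines(b,[np.int32((q-[100,100]+.5)*3)],True,(0,0,255),1)
cv2.imwrite('pics/o6.png',b)
"
```

```text
target [0.4406 0.0631 0.2   ]
t43.65 tcp [ 0.4511 -0.0844  0.1986] yaw 6.61 op 0.0397 F [-0.2  0.6  0.1] -> shift [  0.65 -14.78  -0.12] twist -0.03 rows>=3.0
```

View pics/w46.png

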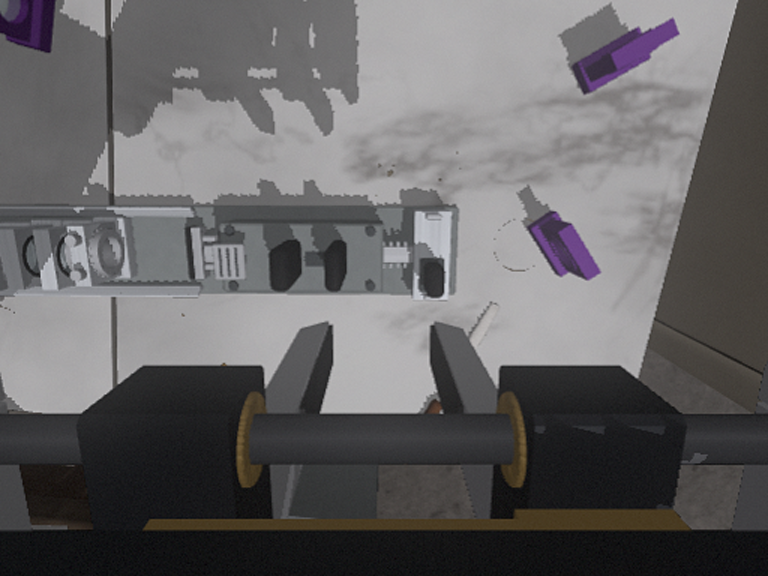

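View pics/o6.png

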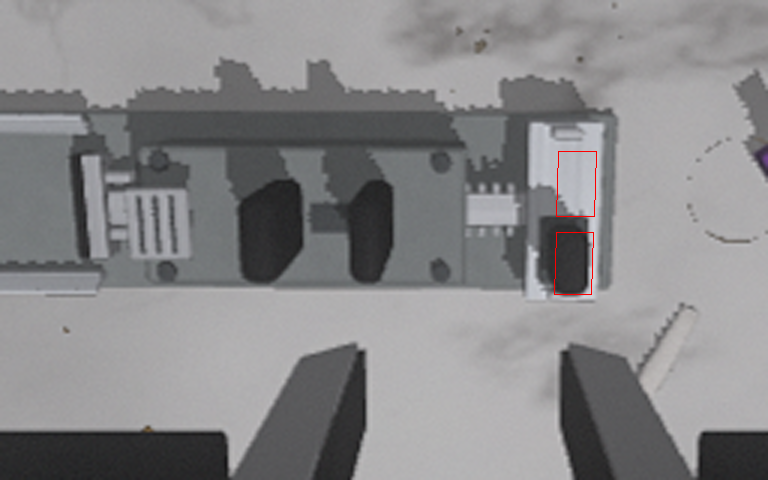

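Call:
{"op": "send_rows", "data": {"plan": [{"fingers":4,"xyz":[0,-4.5,0],"twist":0},{"fingers":4,"xyz":[0.3,-9,0],"twist":0},{"fingers":4,"xyz":[0.6,-13.5,0],"twist":0},{"fingers":4,"xyz":[0.6,-18,0],"twist":0},{"fingers":4,"xyz":[0.6,-21,0],"twist":0}]}}

```text
t: 44.15
tcp_pos: [0.4324, 0.1258, 0.1977]
ee_rot: [-180.0, 0.3, 6.6]
wrist_force: [0.2, -0.3, 0.6]
opening: 0.0397
```

Call:
{"op": "send_rows", "data": {"plan": [{"fingers":4,"xyz":[0,0,0],"twist":0},{"fingers":4,"xyz":[0,0,0],"twist":0},{"fingers":4,"xyz":[0,0,0],"twist":0}]}}

```text
t: 44.45
tcp_pos: [0.4342, 0.1231, 0.199]
ee_rot: [180.0, 0.1, 6.5]
wrist_force: [0.1, -0.5, 0.3]
opening: 0.0401
```

```bash
python3 -c "
from h import *
from cap import cap
m,i=cap('wrist','w47')
cap('scene','c47')
b=cv2.resize(i[100:260,100:356],None,fx=3,fy=3,interpolation=cv2.INTER_CUBIC)
pp=np.load('press.npy')
for x,t in ((157,11),(131,6),(105,6),(79,6)):
  q=proj(m,T(pp,np.array([(x-t,-23,62),(x+t,-23,62),(x+t,23,62),(x-t,23,62)])/1000.));cv2.polylines(b,[np.int32((q-[100,100]+.5)*3)],True,(0,0,255),1)
q=proj(m,T(pp,np.array([(15,-22,23),(15,22,23)])/1000.));cv2.polylines(b,[np.int32((q-[100,100]+.5)*3)],True,(0,255,0),1)
cv2.imwrite('pics/o7.png',b)
"
```

```text
(no output)
```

View pics/o7.png

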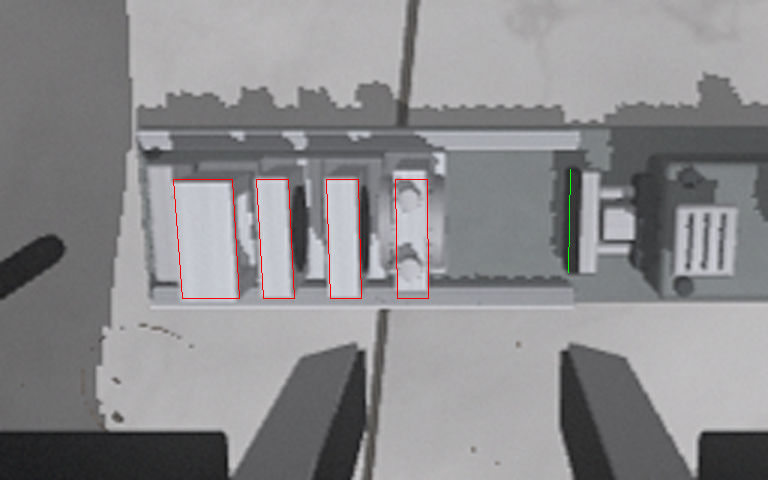

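View pics/c47.png

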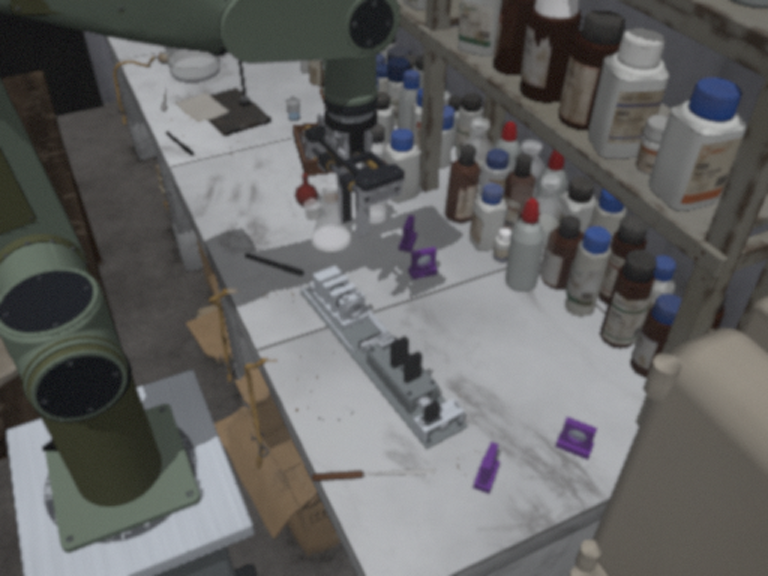

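```bash
python3 -c "
from plant import ticket
print(ticket.job_done())"
```

```text
the job is handed in; nothing more can be done
None
```

The job is done and handed in at about 44.5 s; no verdict was given. I slid the lock to its unlocked end, then stood the spacer, both glass blank cells I could find and the retainer in the trough, in that order. Five trigger strokes closed the pack against the end block. Pressing the release tab let the jaw spring back, and I slid the lock home.

What the last checks showed:
- **Pack:** all four cells stand at their closed-pack places. The retainer sits about 2.5 mm off the middle line, inside the 6 mm limit.
- **Pressing force:** I had no direct force reading. With the trigger let go, the pad sat against the retainer, compressed by an estimated 8 mm, which is about 7 N.
- **Jaw and lock:** the pad face is at its rest position to about 1 mm. The lock knob is within about 1 mm of its locked end; it stalled there at about 15 N.
- **Bystanders and look-alikes:** the flask, beaker, marker and purple look-alikes were not touched.

Two things disagreed along the way:
- **Finger height:** the fingertips were really about 25 mm higher than the reported tool height. I found this when the release tab took no force until well below its expected height. The earlier grips were therefore near the tops of the parts, but they held.
- **Set-down force:** the first blank cell was set down with a brief spike of about 33 N at the wrist.

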